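# Clear the detector test bench: turn the heat probes over and cap the detectors

## Task

The heat test is over: take each heat probe up out of the dry-block heater, lay it in the padded V rest and let go there to change your grip, then stand it in the grey tray on its flat end with the steel stem pointing straight up, one probe after the other. Turn each loose dust cap over and put it mouth down over one of the uncovered smoke detectors, fully down on the detector's base. Leave everything else where it is.

Things in the scene. Friction and masses are not known exactly. Their poses are not given: they have to be found in the camera images.
- dryblock: dry-block heater, fixed: low white box 370 x 150 mm, 110 mm high, with an aluminium block along the middle of its top and three wells (21 mm wide, 85 mm deep, upright) in a row along its own x, 90 mm apart; origin under its middle, z up, x away from its front panel
- well0 (a point): centre of the mouth of well 0, 110 mm above the bench; axes as the heater's
- well1 (a point): centre of the mouth of well 1, 110 mm above the bench; axes as the heater's
- well2 (a point): centre of the mouth of well 2, 110 mm above the bench; axes as the heater's
- probe0_mid (a point): heat probe 0 (two of three present): round white housing 52 mm diameter, 56 mm long, one end flat; from its other end a steel stem 13 mm thick sticks out 72 mm. 220 g +-30 %, balanced 10 mm from this point towards the stem. Point: middle of the housing, on the axis; z from stem to flat end: up while it hangs in a well (shoulder on the heater's top), down when it stands stem up
- probe1_mid (a point): heat probe 1 (two of three present): round white housing 52 mm diameter, 56 mm long, one end flat; from its other end a steel stem 13 mm thick sticks out 72 mm. 220 g +-30 %, balanced 10 mm from this point towards the stem. Point: middle of the housing, on the axis; z from stem to flat end: up while it hangs in a well (shoulder on the heater's top), down when it stands stem up
- probe2_mid (a point): heat probe 2 (two of three present): round white housing 52 mm diameter, 56 mm long, one end flat; from its other end a steel stem 13 mm thick sticks out 72 mm. 220 g +-30 %, balanced 10 mm from this point towards the stem. Point: middle of the housing, on the axis; z from stem to flat end: up while it hangs in a well (shoulder on the heater's top), down when it stands stem up
- rest: padded V rest, fixed: base 70 x 120 mm with an open-ended straight groove along its own y, 120 mm long, two rubber faces at 45 degrees, 44 mm wide over their top edges, which are 38 mm above the bench; origin under its middle, z up
- rest_groove (a point): middle of the bottom line of the rest's groove, 16 mm above the bench; axes as the rest's. A probe housing lying in the groove has its axis 37 mm above this point, a cap 45 mm; the sides of both stick out beyond the rest's edges and can be gripped there
- tray: grey transport tray, fixed: 130 x 230 mm (own x, y) with a rim 18 mm high and 5 mm thick; origin under its middle, z up
- tray_floor (a point): middle of the tray's inner floor, 5 mm above the bench; axes as the tray's
- board: detector board, fixed: white panel 440 x 150 mm, 40 mm high, with four smoke detectors in a row along its own x, 100 mm apart; the one farthest along +x already wears a cap and is left alone; origin under its middle, z up
- det0 (a point): uncovered smoke detector 0: on the axis, on top of the detector's base, where a cap's rim comes to rest, 58 mm above the bench. The base is 94 mm diameter with a flat top 80 mm diameter; the sensing chamber stands on it, 45 mm diameter and 26 mm high, edge chamfered; z up
- det1 (a point): uncovered smoke detector 1: on the axis, on top of the detector's base, where a cap's rim comes to rest, 58 mm above the bench. The base is 94 mm diameter with a flat top 80 mm diameter; the sensing chamber stands on it, 45 mm diameter and 26 mm high, edge chamfered; z up
- det2 (a point): uncovered smoke detector 2: on the axis, on top of the detector's base, where a cap's rim comes to rest, 58 mm above the bench. The base is 94 mm diameter with a flat top 80 mm diameter; the sensing chamber stands on it, 45 mm diameter and 26 mm high, edge chamfered; z up
- cap0_mid (a point): white dust cap 0 (two or all three are present): round cup 64 mm outside diameter, 56 mm inside, 50 mm high, closed end 5 mm thick, about 70 g; starts mouth up on the bench. This point is on the axis half-way up; z points out of the mouth
- cap1_mid (a point): white dust cap 1 (two or all three are present): round cup 64 mm outside diameter, 56 mm inside, 50 mm high, closed end 5 mm thick, about 70 g; starts mouth up on the bench. This point is on the axis half-way up; z points out of the mouth
- cap2_mid (a point): white dust cap 2 (two or all three are present): round cup 64 mm outside diameter, 56 mm inside, 50 mm high, closed end 5 mm thick, about 70 g; starts mouth up on the bench. This point is on the axis half-way up; z points out of the mouth
- spare_base_ref (a point): bystander, to be left alone: spare mounting ring, 94 mm diameter, 60 mm hole, 16 mm high, lying flat; this point is at its middle
- cleaner_ref (a point): bystander, to be left alone: upright spray can 52 mm diameter, 150 mm high; this point is at its middle
- driver_ref (a point): bystander, to be left alone: screwdriver lying on the bench; this point is at its middle
- tape_ref (a point): bystander, to be left alone: roll of black tape 84 mm diameter, 22 mm high, lying flat; this point is at its middle
Mind the look-alikes: they are no part of the job. What is shaped like the part that bears cap0_mid but orange is not meant.

How it is judged:
On the way, in this order (a step that is already met when the one before it is completed fails the run):
1. a heat probe lies in the groove of the V rest, let go (((horizontal distance between probe0_mid and rest_groove below 0.045 m and height (world z) of probe0_mid between 0.044 and 0.062 m and angle between probe0_mid's own z axis and vertical between 1.37 and 1.77 rad and angle between the z axis of probe0_mid and the y axis of rest, either way round below 0.2 rad and contact force between probe0 and the fingers below 0.05 N) or (horizontal distance between probe1_mid and rest_groove below 0.045 m and height (world z) of probe1_mid between 0.044 and 0.062 m and angle between probe1_mid's own z axis and vertical between 1.37 and 1.77 rad and angle between the z axis of probe1_mid and the y axis of rest, either way round below 0.2 rad and contact force between probe1 and the fingers below 0.05 N) or (horizontal distance between probe2_mid and rest_groove below 0.045 m and height (world z) of probe2_mid between 0.044 and 0.062 m and angle between probe2_mid's own z axis and vertical between 1.37 and 1.77 rad and angle between the z axis of probe2_mid and the y axis of rest, either way round below 0.2 rad and contact force between probe2 and the fingers below 0.05 N))), for 0.2 s.
2. one probe stands stem up in the tray, let go, and the other lies in the V rest, let go (((angle between probe0_mid's own z axis and vertical above 3 rad and z of probe0_mid in the frame of tray_floor between 0.02 and 0.033 m and x of probe0_mid in the frame of tray_floor between -0.05 and 0.05 m and y of probe0_mid in the frame of tray_floor between -0.1 and 0.1 m and contact force between probe0 and the fingers below 0.05 N) or (angle between probe1_mid's own z axis and vertical above 3 rad and z of probe1_mid in the frame of tray_floor between 0.02 and 0.033 m and x of probe1_mid in the frame of tray_floor between -0.05 and 0.05 m and y of probe1_mid in the frame of tray_floor between -0.1 and 0.1 m and contact force between probe1 and the fingers below 0.05 N) or (angle between probe2_mid's own z axis and vertical above 3 rad and z of probe2_mid in the frame of tray_floor between 0.02 and 0.033 m and x of probe2_mid in the frame of tray_floor between -0.05 and 0.05 m and y of probe2_mid in the frame of tray_floor between -0.1 and 0.1 m and contact force between probe2 and the fingers below 0.05 N)) and ((horizontal distance between probe0_mid and rest_groove below 0.045 m and height (world z) of probe0_mid between 0.044 and 0.062 m and angle between probe0_mid's own z axis and vertical between 1.37 and 1.77 rad and angle between the z axis of probe0_mid and the y axis of rest, either way round below 0.2 rad and contact force between probe0 and the fingers below 0.05 N) or (horizontal distance between probe1_mid and rest_groove below 0.045 m and height (world z) of probe1_mid between 0.044 and 0.062 m and angle between probe1_mid's own z axis and vertical between 1.37 and 1.77 rad and angle between the z axis of probe1_mid and the y axis of rest, either way round below 0.2 rad and contact force between probe1 and the fingers below 0.05 N) or (horizontal distance between probe2_mid and rest_groove below 0.045 m and height (world z) of probe2_mid between 0.044 and 0.062 m and angle between probe2_mid's own z axis and vertical between 1.37 and 1.77 rad and angle between the z axis of probe2_mid and the y axis of rest, either way round below 0.2 rad and contact force between probe2 and the fingers below 0.05 N))), for 0.2 s.
At the end, for the whole second after the job is handed in: Both probes stand in the tray, stem up within 8 degrees, axis within 50 (tray x) and 100 mm (tray y) of its middle; each loose cap is mouth down within 8 degrees, within 10 mm of an uncovered detector's axis, rim within 5 mm of its base; all let go and at rest (angle between each of probe0_mid, probe1_mid, probe2_mid, cap0_mid, cap1_mid, cap2_mid's own z axis and vertical above 3 rad and z of probe0_mid in the frame of tray_floor between 0.02 and 0.033 m and x of probe0_mid in the frame of tray_floor between -0.05 and 0.05 m and y of probe0_mid in the frame of tray_floor between -0.1 and 0.1 m and contact force between each of probe0, probe1, probe2 and the fingers below 0.05 N and z of probe1_mid in the frame of tray_floor between 0.02 and 0.033 m and x of probe1_mid in the frame of tray_floor between -0.05 and 0.05 m and y of probe1_mid in the frame of tray_floor between -0.1 and 0.1 m and z of probe2_mid in the frame of tray_floor between 0.02 and 0.033 m and x of probe2_mid in the frame of tray_floor between -0.05 and 0.05 m and y of probe2_mid in the frame of tray_floor between -0.1 and 0.1 m and linear speed of each of probe0, probe1, probe2, cap0, cap1, cap2 below 0.02 m/s and ((horizontal distance between cap0_mid and det0 below 0.01 m and z of cap0_mid in the frame of det0 between 0.018 and 0.03 m) or (horizontal distance between cap0_mid and det1 below 0.01 m and z of cap0_mid in the frame of det1 between 0.018 and 0.03 m) or (horizontal distance between cap0_mid and det2 below 0.01 m and z of cap0_mid in the frame of det2 between 0.018 and 0.03 m)) and ((horizontal distance between cap1_mid and det0 below 0.01 m and z of cap1_mid in the frame of det0 between 0.018 and 0.03 m) or (horizontal distance between cap1_mid and det1 below 0.01 m and z of cap1_mid in the frame of det1 between 0.018 and 0.03 m) or (horizontal distance between cap1_mid and det2 below 0.01 m and z of cap1_mid in the frame of det2 between 0.018 and 0.03 m)) and ((horizontal distance between cap2_mid and det0 below 0.01 m and z of cap2_mid in the frame of det0 between 0.018 and 0.03 m) or (horizontal distance between cap2_mid and det1 below 0.01 m and z of cap2_mid in the frame of det1 between 0.018 and 0.03 m) or (horizontal distance between cap2_mid and det2 below 0.01 m and z of cap2_mid in the frame of det2 between 0.018 and 0.03 m))); the robot touches nothing.
It fails at once if the spare mounting ring is shifted by more than 40 mm (distance of spare_base_ref from where it was at the start of the episode above 0.04 m).
It fails at once if the spray can is shifted by more than 40 mm (distance of cleaner_ref from where it was at the start of the episode above 0.04 m).
It fails at once if the screwdriver is shifted by more than 40 mm (distance of driver_ref from where it was at the start of the episode above 0.04 m).
It fails at once if the roll of tape is shifted by more than 40 mm (distance of tape_ref from where it was at the start of the episode above 0.04 m).
Of probe0, probe1, probe2 only 2 to 2 are there at a start; the rules pass over those that are not, and their reading is None.
Of cap0, cap1, cap2 only 2 to 3 are there at a start; the rules pass over those that are not, and their reading is None.
At some moment in a run one of cap0, cap1, cap2 may be knocked a few centimetres aside while the robot is not near it.
It also fails if it takes over 210 s, if anything falls off the work surface, if the arm or the gripper's body presses on something with over 40 N, if the wrist force passes 120 N, or if a joint passes its speed limit or range.

## Robot

A 6-joint arm with a two-finger parallel gripper is mounted at the origin on the work surface. World frame = base frame: x ahead of the robot, y to its left, z up, the work surface at z = 0. Lengths are in m, angles in rad, forces in N, time in s.
With the tool pointing down it reaches from about 0.35 to 0.85 m from the base axis. Payload 8.1 kg.
Tool frame: the origin (TCP) lies between the finger pads; the fingertips stand nose_length ahead of it and the grasp point (between the pads) lies 2 mm behind it (nose_length is the distance from the TCP to the fingertips, in m); z points along the fingers, x is the direction in which the jaws open and shut, and the axes are right-handed (so a half turn about z gives the same grasp; the last joint's range is limited). The gripper opens to 93 mm and grips with 3 to 60 N. Pads are 15 mm wide; open, the fingers measure 128 mm over their backs; the gripper's body (75 mm by 188 mm) begins 65 mm behind the grasp point.
Start: joints at [-1.279, 0.13, 1.488, -0, 1.523, -0.085], TCP at [0.221, -0.558, 0.236] pointing down, gripper open.
Joint ranges: [-2.96, 2.96], [-0.89, 2.26], [0.02, 2.5], [-1.34, 4.48], [0, 2.73], [-2.66, 2.66]. Speed limits (rad/s): [2.39, 2.39, 2.79, 3.14, 3.14, 3.14].

## Interface

Orientations are given as a rotation vector (axis times angle).
In Python, from plant import * gives the robot as it stands.
- The arm moves only by the tool carry_out, never from a script. Its argument "steps" is a list of rows, each an object with "xyz": the shift along the world's x, y, z in cm, a list of three; "rot": the turn, a rotation vector about the world's x, y, z in degrees, a list of three. In form: [{"xyz": [tx, ty, tz], "rot": [rx, ry, rz]}, ...]. A call has 1 to 10 rows; each row is the pose to reach, as a shift and turn from the pose commanded when the call began; what a row does not reach only later rows make up. A row lasts 1/10 s, in which the tool goes at most 50 mm and 8.59 degrees, less where a joint would pass 70% of its speed; a pose out of reach is approached as far as the arm can. A call with a gripper value outside its range is refused whole. "grip" is the opening, from 0 (shut) to 1 (fully open), set as the call begins (left out, the last holds). The fingers move at their own pace and stop on an object; "force" is the grip in N (left out, the last holds). Time passes only in rows, so rows that repeat a pose let the fingers close. It gives the time, the measured TCP pose, the force and the opening at its end, in the units of the state.
- read_state(): the state, without advancing time (a new reading comes with each control period).
- read_camera(name): name is "scene" or "top" or "wrist"; returns the picture (480x640x3 uint8, red, green, blue); there is no depth.
- calibration(name): a dict with "fov_y" (degrees; the focal length in pixels is half the picture's height over the tangent of half this angle, whatever the lens; pixels are square), "cx", "cy" (the principal point, pixels), "xyz" and "attitude" of the camera in the world. Camera axes: x right, y down, z forward; pixel columns grow to the right and rows downward; lengths in m; the calibration is good to about 2 mm. The wrist camera is an equidistant fisheye: a pixel r from the principal point sees the ray r / f radians off the axis. A picture is of the moment at which its call begins: read the wrist's pose just before it. calibration takes no time and is no camera call; for the wrist camera it gives the pose at the moment of the call.
- close_job(): hands the job in, once; it reports no verdict.
The state is a dict: "t": time; "q": joint angles; "dq": joint speeds; "joint_torque": joint torques, N m; "tool_pos": TCP position; "orientation": TCP orientation; "force": force on the tool from outside, world axes, zero at the start; "wrist_torque": the same for the moment, N m; "opening": finger opening in m.
Only numpy, scipy, OpenCV 4.12 (cv2) and the standard library are available. Lean on these libraries where they do the work, as an engineer would, in place of code of your own. Each camera call takes 0.05 s, during which the arm holds its last target.

## Working session

There is one attempt and no reset: what is moved stays moved. The work goes in short steps, Python scripts to look and compute and a tool call to move; the robot and the scene stay as the last step left them, time stands still between calls to the robot, and variables do not carry over. Pictures are saved under pics/ and viewed, and the job is handed in when it is done.

Besides the shell and the picture viewer there is one more tool, called after "Emit:" as name(argument=value, ...) on one line, values as JSON. carry_out: Moves the arm, as the interface text tells. Its arguments: {"type":"object","properties":{"steps":{"type":"array","items":{"type":"object","properties":{"xyz":{"type":"array","items":{"type":"number"}},"rot":{"type":"array","items":{"type":"number"}}}}},"grip":{"type":"number"},"force":{"type":"number"}},"required":["steps"]}

```bash
mkdir -p pics; ls; python3 - <<'E'
from plant import *
import cv2
print(read_state())
for n in ["scene","top","wrist"]:
    print(n,calibration(n))
    im=read_camera(n); cv2.imwrite(f"pics/{n}0.png",im[:,:,::-1])
E
```

```text
pics
{'t': 0.0, 'q': array([-1.27939338e+00,  1.31163177e-01,  1.48926964e+00, -7.79699632e-06,
        1.52299024e+00, -8.54091352e-02]), 'dq': array([-4.38000262e-04,  2.00743190e-03, -1.98243622e-05, -2.81614906e-04,
       -6.26190171e-04, -1.97205145e-03]), 'joint_torque': array([ 4.18311020e-04, -5.59829521e+01, -4.91768289e+01,  7.70364027e-02,
        3.53352854e-02, -8.27565327e-05]), 'tool_pos': array([ 0.22063398, -0.55738705,  0.23459151]), 'orientation': array([-2.59724216e+00,  1.76542313e+00,  2.23820723e-03]), 'force': array([ 0.02225662, -0.34852402,  0.23267921]), 'wrist_torque': array([-0.03378482,  0.01677853,  0.00377278]), 'opening': 0.09293006523091495}
scene {'fov_y': 47.47342656093075, 'cx': 322.7722564472313, 'cy': 237.2276612444882, 'xyz': array([ 0.94122928, -0.4755239 ,  1.01295544]), 'attitude': array([-2.45694678, -0.76938281,  0.25056813])}
top {'fov_y': 50.61056465138567, 'cx': 321.6604405764269, 'cy': 241.63205208738813, 'xyz': array([0.46556962, 0.0107705 , 1.18809574]), 'attitude': array([-2.16933939,  2.11699853, -0.14770461])}
wrist {'fov_y': 65.70646984690485, 'cx': 321.9988995104609, 'cy': 242.3838822329848, 'xyz': array([ 0.28084275, -0.53279258,  0.38240699]), 'attitude': array([ 2.42831618, -1.65135752, -0.19934803])}
```

View pics/top0.png

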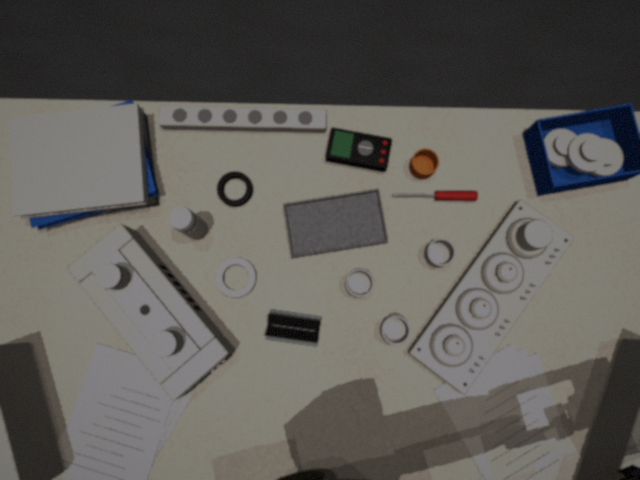

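View pics/scene0.png

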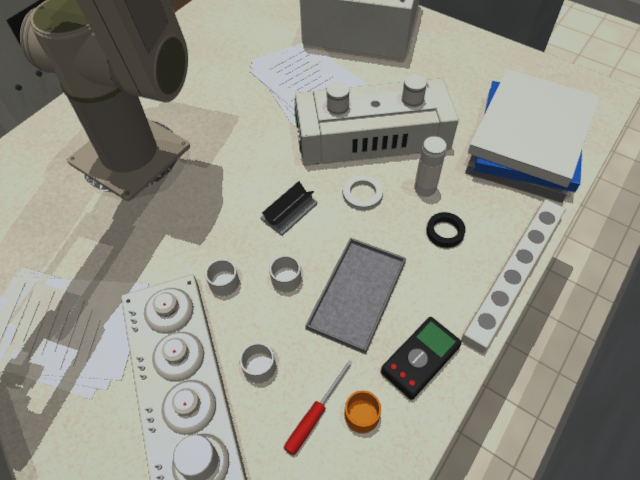

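View pics/wrist0.png

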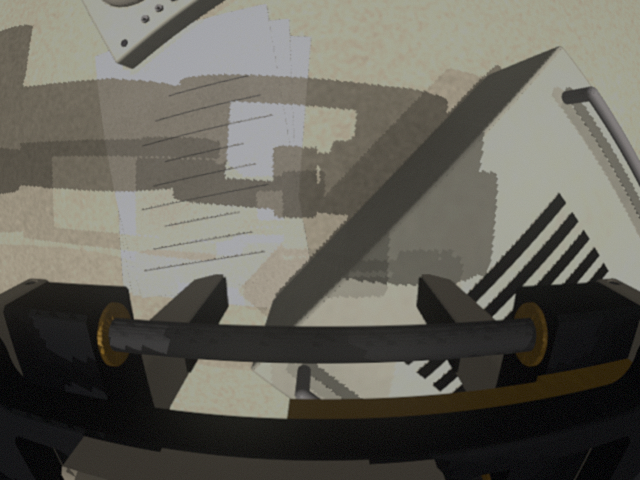

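```bash
cat > h.py <<'E'
import numpy as np, cv2
from scipy.spatial.transform import Rotation as R
from plant import *
def ray(n,u,v,c=None):
    c=c or calibration(n); f=240/np.tan(np.radians(c['fov_y'])/2)
    x=(u-c['cx'])/f; y=(v-c['cy'])/f
    if n=='wrist':
        r=np.hypot(x,y); d=np.array([x/r*np.sin(r),y/r*np.sin(r),np.cos(r)]) if r>1e-9 else np.array([0,0,1.])
    else: d=np.array([x,y,1.])
    return np.array(c['xyz']),R.from_rotvec(c['attitude']).apply(d)
def px(n,u,v,z,c=None):
    o,d=ray(n,u,v,c); return (o+d*(z-o[2])/d[2])
def proj(n,P,c=None):
    c=c or calibration(n); f=240/np.tan(np.radians(c['fov_y'])/2)
    p=R.from_rotvec(c['attitude']).inv().apply(np.array(P)-c['xyz'])
    if n=='wrist':
        r=np.hypot(p[0],p[1]); t=np.arctan2(r,p[2]); return np.array([c['cx']+f*t*p[0]/r,c['cy']+f*t*p[1]/r])
    return np.array([c['cx']+f*p[0]/p[2],c['cy']+f*p[1]/p[2]])
def snap(n,name,box=None,s=1):
    im=read_camera(n)[:,:,::-1].copy()
    cv2.imwrite(f'pics/{name}_raw.png',im)
    if box: x0,y0,x1,y1=box; im=im[y0:y1,x0:x1]
    im=cv2.resize(im,None,fx=s,fy=s,interpolation=cv2.INTER_CUBIC)
    cv2.imwrite(f'pics/{name}.png',im); return im
def crop(src,name,box,s):
    im=cv2.imread(f'pics/{src}.png');x0,y0,x1,y1=box
    cv2.imwrite(f'pics/{name}.png',cv2.resize(im[y0:y1,x0:x1],None,fx=s,fy=s,interpolation=cv2.INTER_CUBIC))
E
python3 - <<'E'
from h import *
crop('top0','c1',(60,215,245,405),3.1)
crop('top0','c2',(250,180,450,360),3.1)
crop('top0','c3',(330,190,580,400),3)
E
```

```text
(no output)
```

View pics/c1.png

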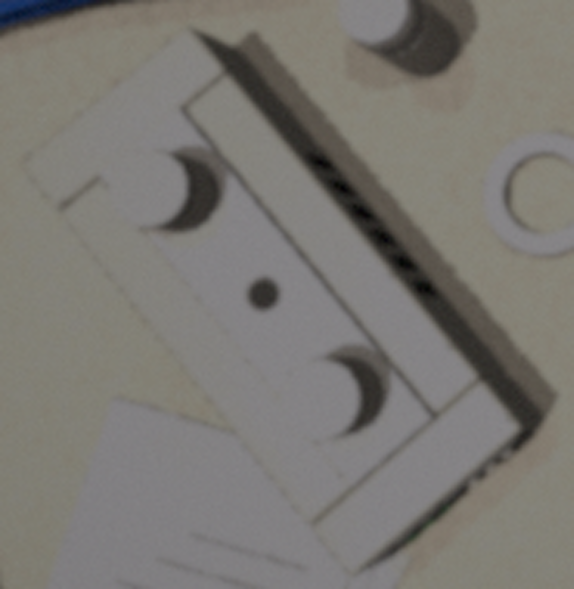

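View pics/c2.png

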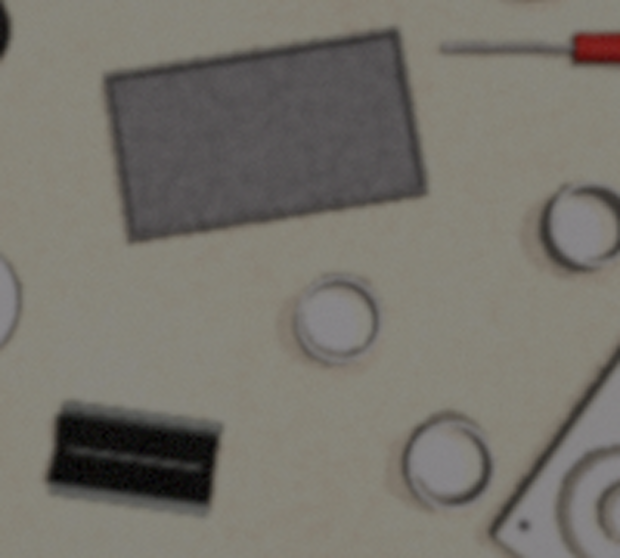

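View pics/c3.png

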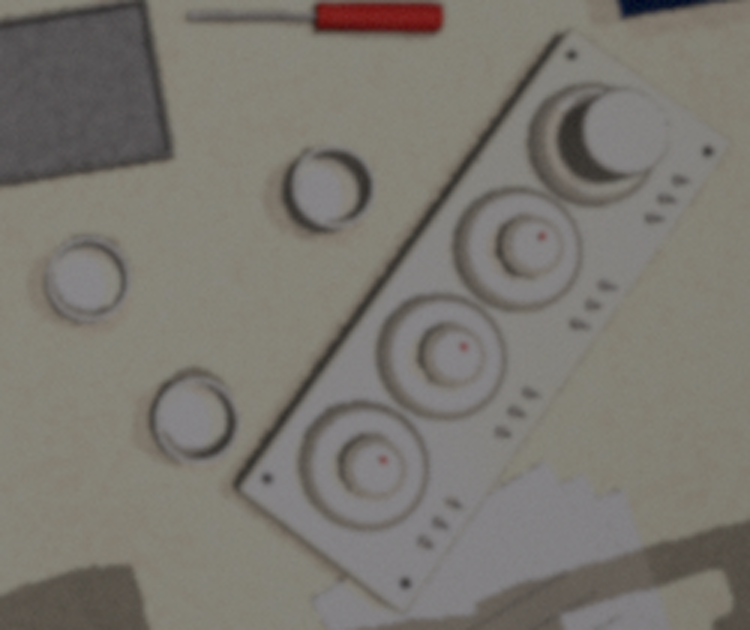

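```bash
cat > m.py <<'E'
from h import *
def c1(u,v): return 60+(u+.5)/3.1-.5,215+(v+.5)/3.1-.5
def c2(u,v): return 250+(u+.5)/3.1-.5,180+(v+.5)/3.1-.5
def c3(u,v): return 330+(u+.5)/3-.5,190+(v+.5)/3-.5
T=lambda uv,z: px('top',*uv,z)
def pr(n,p): print(n,np.round(p[:2],4),'scene',np.round(proj('scene',p),1))
hc=[T(c1(*p),.11) for p in [(190,32),(25,165),(350,573),(522,428)]]
print([np.round(np.linalg.norm((hc[i]-hc[(i+1)%4])[:2]),4) for i in range(4)])
ctr=np.mean(hc,0); pr('heater ctr',ctr); pr('well1',T(c1(263,294),.11))
d=hc[0]+hc[1]-hc[2]-hc[3]; d/=np.linalg.norm(d); print('dir',d,np.degrees(np.arctan2(d[1],d[0])))
for n,p in [('pA',(147,190)),('pB',(322,398))]: pr(n,T(c1(*p),.166))
w=T(c1(263,294),.11)
pr('pA geo',w+.09*d+[0,0,.056]); pr('pB geo',w-.09*d+[0,0,.056])
g=T(c2(135,460),.016); a=T(c2(68,452),.016); b=T(c2(200,467),.016); pr('rest',g); e=(a-b); print(np.linalg.norm(e),np.degrees(np.arctan2(e[1],e[0])))
tc=[T(c2(*p),.018) for p in [(107,75),(398,30),(425,192),(130,240)]]
print([np.round(np.linalg.norm((tc[i]-tc[(i+1)%4])[:2]),4) for i in range(4)]); pr('tray',np.mean(tc,0)); e=tc[0]-tc[1]+tc[3]-tc[2]; print(np.degrees(np.arctan2(e[1],e[0])))
pr('capA',T(c3(328,188),.05));pr('capB',T(c2(338,319),.05));pr('capC',T(c2(447,461),.05))
for i,p in enumerate([(517,249),(442,356),(364,465)]): pr('det%d'%i,T(c3(*p),.058))
for i,p in enumerate([(531,245),(454,354),(374,466)]): pr('chamber%d'%i,T(c3(*p),.084))
bc=[T(c3(*p),.04) for p in [(567,32),(236,486),(402,610),(732,140)]]
print([np.round(np.linalg.norm((bc[i]-bc[(i+1)%4])[:2]),4) for i in range(4)]); pr('board',np.mean(bc,0))
e=bc[0]-bc[1]; e/=np.linalg.norm(e); print('e',e); 
for k in (-.15,-.05,.05): pr('det geo',np.mean(bc,0)+k*e+[0,0,.018])
E
python3 m.py
```

```text
[np.float64(0.1429), np.float64(0.3596), np.float64(0.1461), np.float64(0.3607)]
heater ctr [0.4679 0.3857] scene [372.9 104.4]
well1 [0.4686 0.39  ] scene [374.1 103.5]
dir [0.73569289 0.67731527 0.        ] 42.63420313173735
pA [0.5337 0.451 ] scene [413.9  80.7]
pB [0.4037 0.3276] scene [336.8  89.4]
pA geo [0.5349 0.451 ] scene [414.4  80.9]
pB geo [0.4024 0.3291] scene [336.7  88.9]
rest [0.4355 0.0807] scene [287.  207.3]
0.09771102268865225 85.04046508138347
[np.float64(0.2243), np.float64(0.1262), np.float64(0.2242), np.float64(0.1275)]
tray [ 0.681  -0.0097] scene [355.6 290. ]
100.52044315127701
capA [ 0.6129 -0.2447] scene [256.2 355.8]
capB [ 0.5404 -0.0646] scene [283.9 267.6]
capC [ 0.4412 -0.1437] scene [221.8 271.3]
det0 [ 0.5697 -0.3825] scene [187.2 402.2]
det1 [ 0.4895 -0.3255] scene [176.3 352.2]
det2 [ 0.4094 -0.2673] scene [167.  306.6]
chamber0 [ 0.5704 -0.3837] scene [183.7 398.5]
chamber1 [ 0.4906 -0.3264] scene [173.  347.5]
chamber2 [ 0.4102 -0.268 ] scene [163.6 301. ]
[np.float64(0.4316), np.float64(0.1481), np.float64(0.4362), np.float64(0.1471)]
board [ 0.5236 -0.3653] scene [177.2 383.1]
e [ 0.80795629 -0.58924243  0.        ]
det geo [ 0.4024 -0.2769] scene [160.9 308.4]
det geo [ 0.4832 -0.3359] scene [169.9 354.7]
det geo [ 0.564  -0.3948] scene [180.  406.1]
```

```bash
python3 - <<'E'
from h import *
crop('scene0','s1',(120,240,300,480),2.5)
crop('scene0','s2',(250,60,460,250),3)
E
```

```text
(no output)
```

View pics/s1.png

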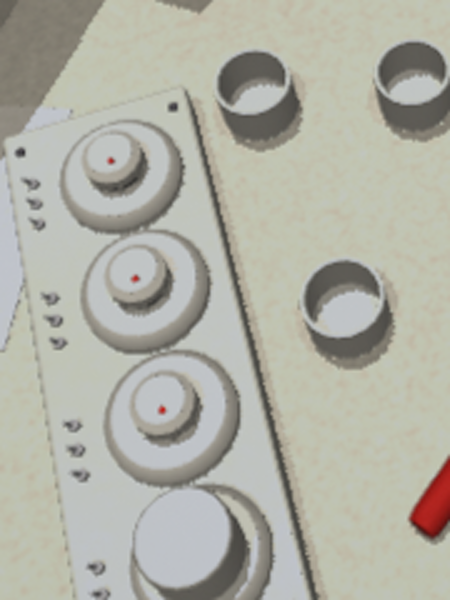

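View pics/s2.png

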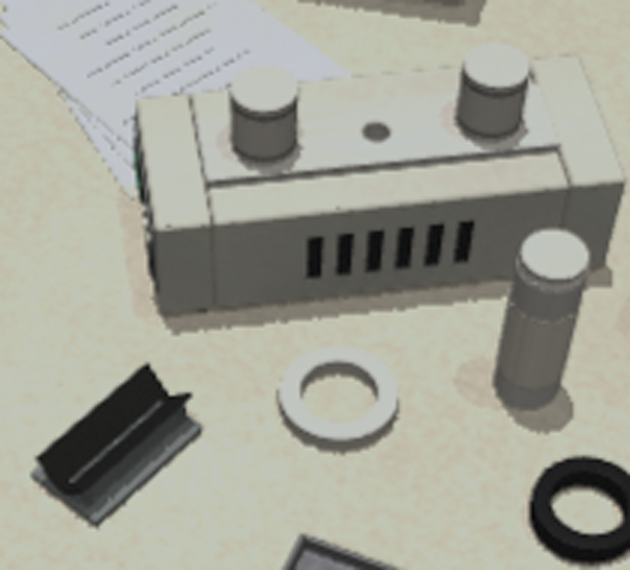

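```bash
cat > m2.py <<'E'
from m import *
print('-----')
s1=lambda u,v:(120+(u+.5)/2.5-.5,240+(v+.5)/2.5-.5)
s2=lambda u,v:(250+(u+.5)/3-.5,60+(v+.5)/3-.5)
def tri(n,t,s):
    o1,d1=ray('top',*t);o2,d2=ray('scene',*s)
    d1/=np.linalg.norm(d1);d2/=np.linalg.norm(d2)
    A=np.stack([d1,-d2],1);k=np.linalg.lstsq(A,o2-o1,rcond=None)[0]
    p=o1+k[0]*d1;q=o2+k[1]*d2; print(n,np.round((p+q)/2,4),'gap mm',np.round((p-q)*1000,1))
tri('red0',c3(542,237),s1(162,410));tri('red1',c3(463,346),s1(136,279));tri('red2',c3(383,460),s1(111,161))
tri('well1',c1(263,294),s2(376,131))
tri('hc0',c1(190,32),s2(575,57));tri('hc3',c1(522,428),s2(156,223))
tri('hc',c1(190,32),s2(625,178))
tri('capA',c3(328,188),s1(343,300));tri('capB',c2(338,319),s1(413,77));tri('capC',c2(447,461),s1(254,85))
tri('hole',c3(267,478),s1(173,106));tri('hole',c3(404,583),s1(20,153))
tri('tray',c2(107,75),(404+.7,258));tri('tray',c2(398,30),(366,350));tri('tray',c2(425,192),(307,327));tri('tray',c2(130,240),(351,241))
tri('restg1',c2(68,452),s2(167,403));tri('restg2',c2(200,467),s2(70,484))
E
python3 m2.py | sed -n '/-----/,$p'
```

```text
-----
red0 [ 0.5772 -0.3905  0.0849] gap mm [-1.7 -1.8  0.5]
red1 [ 0.4971 -0.3316  0.0854] gap mm [-1.5 -1.6  0.5]
red2 [ 0.4154 -0.2733  0.0851] gap mm [-1.6 -1.7  0.5]
well1 [0.4694 0.3908 0.1098] gap mm [-1.5 -1.3 -0.5]
hc0 [0.6215 0.3929 0.2553] gap mm [3.7 3.  1.9]
hc3 [0.3854 0.21   0.1121] gap mm [-2.8 -2.6 -0.3]
hc [0.6518 0.4599 0.1025] gap mm [-4.4 -3.5 -2.2]
capA [ 0.6146 -0.2472  0.0381] gap mm [-0.3 -0.3  0. ]
capB [ 0.5415 -0.0649  0.0394] gap mm [-0.8 -0.8 -0. ]
capC [ 0.4405 -0.1453  0.0421] gap mm [ 1.   1.  -0.2]
hole [ 0.3981 -0.1989  0.0426] gap mm [-1.3 -1.4  0.3]
hole [ 0.325  -0.2994  0.0399] gap mm [-0.9 -1.   0.4]
tray [0.7242 0.1122 0.0192] gap mm [-2.1 -1.8 -0.6]
tray [ 0.7663 -0.108   0.0149] gap mm [-3.5 -3.2 -0.6]
tray [ 0.6424 -0.1307  0.0067] gap mm [-2.7 -2.6 -0.1]
tray [0.6008 0.092  0.0038] gap mm [-2.9 -2.6 -0.5]
restg1 [0.4433 0.1335 0.0139] gap mm [-6.6 -6.1 -0.5]
restg2 [0.4317 0.0331 0.0143] gap mm [-0.4 -0.3  0. ]
```

```bash
python3 - <<'E'
import plant
print([n for n in dir(plant) if not n.startswith('_')])
from h import *
s=read_state(); Rt=R.from_rotvec(s['orientation']).as_matrix(); print(Rt.round(3))
c=calibration('wrist'); Rc=R.from_rotvec(c['attitude']).as_matrix()
print((Rt.T@Rc).round(3), (Rt.T@(c['xyz']-s['tool_pos'])).round(4))
E
```

```text
['IKError', 'calibration', 'close_job', 'nose_length', 'read_camera', 'read_state']
[[ 0.368 -0.93  -0.   ]
 [-0.93  -0.368  0.001]
 [-0.001 -0.    -1.   ]]
[[ 1.    -0.001  0.001]
 [ 0.     0.971  0.238]
 [-0.002 -0.238  0.971]] [-0.001  -0.065  -0.1477]
```

Emit:
carry_out(steps=[{"xyz": [28, 34, 7], "rot": [0, 0, 0]}, {"xyz": [28, 34, 7], "rot": [0, 0, 0]}, {"xyz": [28, 34, 7], "rot": [0, 0, 0]}, {"xyz": [28, 34, 7], "rot": [0, 0, 0]}, {"xyz": [28, 34, 7], "rot": [0, 0, 0]}, {"xyz": [28, 34, 7], "rot": [0, 0, 0]}, {"xyz": [28, 34, 7], "rot": [0, 0, 0]}, {"xyz": [28, 34, 7], "rot": [0, 0, 0]}, {"xyz": [28, 34, 7], "rot": [0, 0, 0]}, {"xyz": [28, 34, 7], "rot": [0, 0, 0]}])

```text
t: 1.15
tool_pos: [0.5037, -0.2136, 0.3065]
orientation: [-2.602, 1.757, -0.002]
force: [-1.3, -0.3, -0.5]
opening: 0.0927
```

```bash
python3 - <<'E'
from h import *
import json
print(nose_length); s=read_state(); print({k:np.round(s[k],4) for k in('t','q','tool_pos','orientation','force')})
c=calibration('wrist'); json.dump({k:np.array(v).tolist() for k,v in c.items()},open('w1.json','w'))
snap('wrist','w1')
E
```

```text
0.017
{'t': np.float64(1.15), 'q': array([-0.496 , -0.0333,  1.5293,  0.0019,  1.6443,  0.6923]), 'tool_pos': array([ 0.5037, -0.2136,  0.3065]), 'orientation': array([-2.6017e+00,  1.7573e+00, -1.9000e-03]), 'force': array([-1.2602, -0.3401, -0.458 ])}
```

View pics/w1.png

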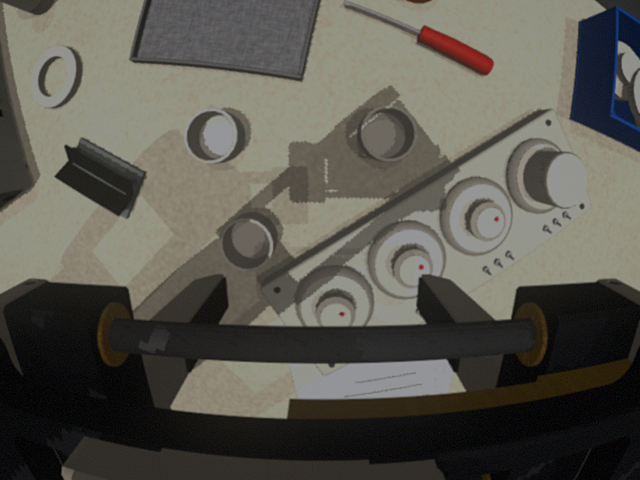

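```bash
python3 - <<'E'
from h import *
crop('w1_raw','w1a',(170,80,370,330),3)
crop('w1_raw','w1b',(340,100,600,320),3)
E
```

```text
(no output)
```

View pics/w1a.png

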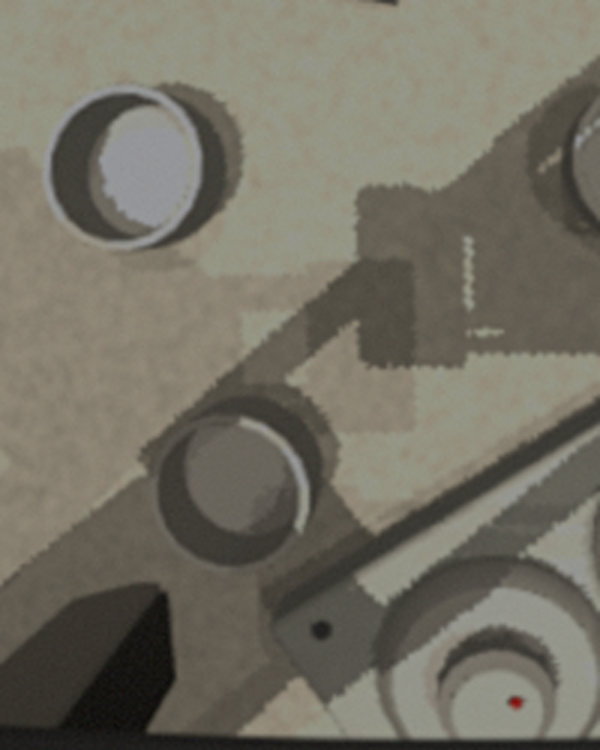

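View pics/w1b.png

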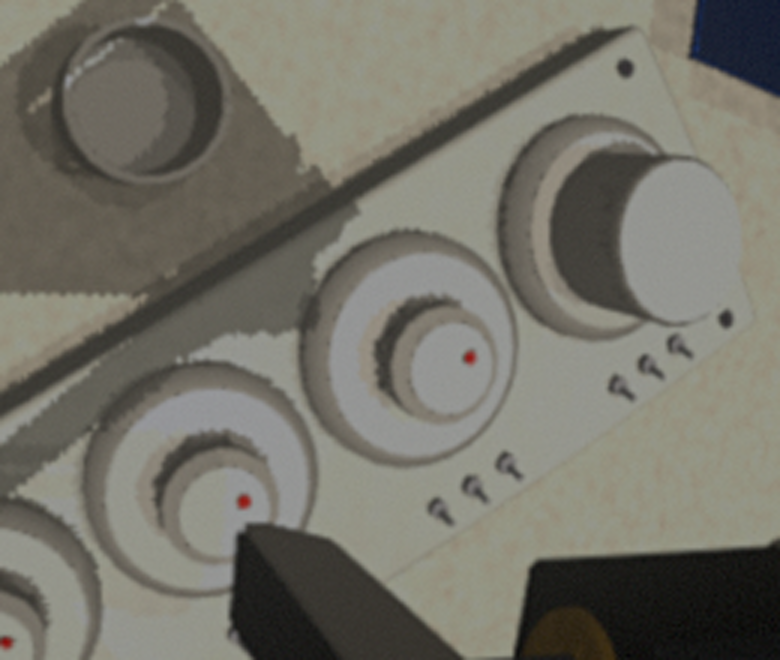

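```bash
python3 - <<'E'
from h import *
import json
c=json.load(open('w1.json'))
a=lambda u,v:(170+(u+.5)/3-.5,80+(v+.5)/3-.5)
b=lambda u,v:(340+(u+.5)/3-.5,100+(v+.5)/3-.5)
W=lambda n,p,z: print(n,px('wrist',*p,z,c).round(4))
W('det0 facet',b(452,368),.084);W('det1 facet',b(218,510),.084);W('det2 facet',a(498,712),.084)
W('det0 flat',b(421,355),.058)
W('red0',b(469,357),.085);W('red1',b(244,502),.085);W('red2',a(515,702),.085)
W('capA',b(144,102),.05);W('capB',a(125,168),.05);W('capC',a(233,490),.05)
W('hole',a(321,630),.04); W('capped top',b(682,240),.108)
E
```

```text
det0 facet [ 0.5694 -0.3841  0.084 ]
det1 facet [ 0.4884 -0.3231  0.084 ]
det2 facet [ 0.4079 -0.2676  0.084 ]
det0 flat [ 0.5691 -0.3829  0.058 ]
red0 [ 0.5758 -0.3882  0.085 ]
red1 [ 0.4948 -0.3304  0.085 ]
red2 [ 0.4143 -0.2716  0.085 ]
capA [ 0.6119 -0.2464  0.05  ]
capB [ 0.5397 -0.0667  0.05  ]
capC [ 0.4404 -0.1472  0.05  ]
hole [ 0.3962 -0.1978  0.04  ]
capped top [ 0.6503 -0.4416  0.108 ]
```

Emit:
carry_out(steps=[{"xyz": [-10, 54, 3], "rot": [0, 0, 110.5]}, {"xyz": [-10, 54, 3], "rot": [0, 0, 110.5]}, {"xyz": [-10, 54, 3], "rot": [0, 0, 110.5]}, {"xyz": [-10, 54, 3], "rot": [0, 0, 110.5]}, {"xyz": [-10, 54, 3], "rot": [0, 0, 110.5]}, {"xyz": [-10, 54, 3], "rot": [0, 0, 110.5]}, {"xyz": [-10, 54, 3], "rot": [0, 0, 110.5]}, {"xyz": [-10, 54, 3], "rot": [0, 0, 110.5]}, {"xyz": [-10, 54, 3], "rot": [0, 0, 110.5]}, {"xyz": [-10, 54, 3], "rot": [0, 0, 110.5]}])

```text
t: 2.2
tool_pos: [0.4096, 0.2735, 0.3327]
orientation: [3.103, 0.486, 0.0]
force: [1.8, 0.9, 0.7]
opening: 0.0932
```

```bash
cat >> h.py <<'E'
def st():
    s=read_state(); Rt=R.from_rotvec(s['orientation']).as_matrix()
    print('t',round(float(s['t']),2),'q',s['q'].round(3).tolist(),'p',s['tool_pos'].round(4).tolist(),'z',Rt[:,2].round(3).tolist(),'x',Rt[:,0].round(3).tolist(),'F',s['force'].round(1).tolist(),'op',round(float(s['opening']),4))
    import json
    open('log.jsonl','a').write(json.dumps({k:np.array(s[k]).tolist() for k in('t','q','tool_pos','orientation')})+'\n')
    return s
def wr(name):
    import json
    c=calibration('wrist'); json.dump({k:np.array(v).tolist() for k,v in c.items()},open(f'{name}.json','w')); snap('wrist',name); return c
E
python3 -c "
from h import *
st()"
```

```text
t 2.2 q [0.485, -0.182, 1.62, -0.001, 1.703, 0.175] p [0.4096, 0.2735, 0.3327] z [0.0, -0.001, -1.0] x [0.952, 0.305, -0.0] F [1.8, 0.9, 0.7] op 0.0932
```

```bash
cat >> h.py <<'E'
def frame(zdir,xang=None,x=None):
    "tool rotation with z = zdir, x close to given horizontal angle(deg)"
    z=np.array(zdir,float); z/=np.linalg.norm(z)
    x=np.array([np.cos(np.radians(xang)),np.sin(np.radians(xang)),0]); x-=z*(x@z); x/=np.linalg.norm(x)
    return np.stack([x,np.cross(z,x),z],1)
def tilt(hang,alpha,xang):
    "tool horizontal heading hang, alpha off vertical"
    h,a=np.radians(hang),np.radians(alpha)
    return frame([np.sin(a)*np.cos(h),np.sin(a)*np.sin(h),-np.cos(a)],xang)
def delta(Rt,p=None,s=None):
    s=s or read_state(); R0=R.from_rotvec(s['orientation']).as_matrix()
    rv=np.degrees(R.from_matrix(Rt@R0.T).as_rotvec())
    print('rot',rv.round(1).tolist(),'xyz cm',None if p is None else (100*(np.array(p)-s['tool_pos'])).round(2).tolist())
E
python3 -c "
from h import *
delta(tilt(-47.4,0,42.6),[.4045,.3285,.27])
delta(tilt(-47.4,45,42.6),[.4045,.3285,.27])"
```

```text
rot [0.0, 0.0, 24.8] xyz cm [-0.51, 5.5, -6.27]
rot [-39.2, -22.8, 23.5] xyz cm [-0.51, 5.5, -6.27]
```

Emit:
carry_out(steps=[{"xyz": [-0.5, 5.5, -3], "rot": [-8, -5, 5]}, {"xyz": [-0.5, 5.5, -6.3], "rot": [-16, -9, 10]}, {"xyz": [-0.5, 5.5, -6.3], "rot": [-39.2, -22.8, 23.5]}, {"xyz": [-0.5, 5.5, -6.3], "rot": [-39.2, -22.8, 23.5]}, {"xyz": [-0.5, 5.5, -6.3], "rot": [-39.2, -22.8, 23.5]}, {"xyz": [-0.5, 5.5, -6.3], "rot": [-39.2, -22.8, 23.5]}, {"xyz": [-0.5, 5.5, -6.3], "rot": [-39.2, -22.8, 23.5]}, {"xyz": [-0.5, 5.5, -6.3], "rot": [-39.2, -22.8, 23.5]}, {"xyz": [-0.5, 5.5, -6.3], "rot": [-39.2, -22.8, 23.5]}], grip=0.78, force=35)

```text
t: 3.1
tool_pos: [0.4058, 0.3274, 0.2707]
orientation: [2.229, 0.858, 0.361]
force: [-0.2, -0.3, 0.2]
opening: 0.0724
```

```bash
python3 -c "
from h import *
st(); delta(tilt(-47.4,45,42.6),[.4045,.3285,.27]); wr('w2')
crop('w2_raw','w2b',(0,0,640,480),1.25)"
```

```text
t 3.1 q [1.053, 0.081, 1.67, -0.739, 1.657, 0.355] p [0.4058, 0.3274, 0.2707] z [0.477, -0.52, -0.709] x [0.741, 0.672, 0.005] F [-0.2, -0.3, 0.2] op 0.0724
rot [-0.3, 0.1, 0.4] xyz cm [-0.13, 0.11, -0.07]
```

View pics/w2b.png

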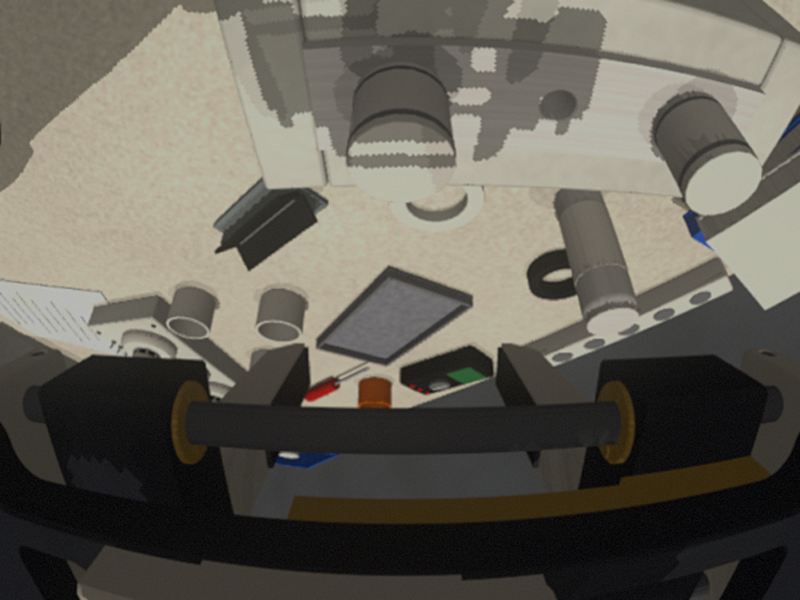

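```bash
cat > arm.py <<'E'
import numpy as np, json
from scipy.optimize import least_squares
from scipy.spatial.transform import Rotation as R
Rz=lambda a:R.from_euler('z',a).as_matrix(); Ry=lambda a:R.from_euler('y',a).as_matrix()
def fk(q,P):
    a1,d1,A,e,B,L=P
    R1=Rz(q[0]);R2=R1@Ry(q[1]);R3=R2@Ry(q[2]);Rt=R3@Rz(q[3])@Ry(q[4])@Rz(q[5])@Rz(np.pi)
    p=R1@[a1,0,d1]+R2@[0,0,A]+R3@[e,0,B]+Rt@[0,0,L]
    return p,Rt
if __name__=='__main__':
    D=[json.loads(l) for l in open('log.jsonl')]
    D.append(dict(q=[-1.27939338,.131163177,1.48926964,0,1.52299,-.0854],tool_pos=[0.22063398,-0.55738705,0.23459151],orientation=[-2.59724216,1.76542313,2.238e-3]))
    D.append(dict(q=[-0.496 , -0.0333,  1.5293,  0.0019,  1.6443,  0.6923],tool_pos=[ 0.5037, -0.2136,  0.3065],orientation=[-2.6017e+00,  1.7573e+00, -1.9000e-03]))
    def res(P):
        r=[]
        for d in D:
            r+=list(fk(d['q'],P)[0]-d['tool_pos'])
        r+=list(1e-4*(P-np.array([0.05,.4,.5,0.0,.45,.25])))
        return r
    s=least_squares(res,[.05,.4,.5,0,.45,.25]); print(s.x.round(4),np.abs(s.fun).max())
    for d in D: print(np.degrees(R.from_matrix(fk(d['q'],s.x)[1].T@R.from_rotvec(d['orientation']).as_matrix()).magnitude()).round(2))
    np.save('P.npy',s.x)
E
python3 arm.py; python3 -c "
from h import *
import json
c=json.load(open('w2.json'));print(px('wrist',321,128,.166,c),proj('wrist',[.4035,.3295,.166],c)*1.25,proj('wrist',[.4045,.3285,.14],c)*1.25)"
```

```text
[0.0569 0.29   0.4299 0.163  0.4927 0.287 ] 0.049236423421750025
0.0
0.0
0.0
0.01
[0.39840469 0.33525457 0.166     ] [401.08875467 172.17632338] [401.09873994 140.35064542]
```

```bash
python3 - <<'E'
import arm,json,numpy as np
from arm import *
D=[json.loads(l) for l in open('log.jsonl')]
D.append(dict(q=[-1.27939338,.131163177,1.48926964,0,1.52299,-.0854],tool_pos=[0.22063398,-0.55738705,0.23459151]))
D.append(dict(q=[-0.496 , -0.0333,  1.5293,  0.0019,  1.6443,  0.6923],tool_pos=[ 0.5037, -0.2136,  0.3065]))
for d in D:
    q=d['q'];p=np.array(d['tool_pos']);print(np.round(q,3),(Rz(q[0]).T@p).round(4))
E
```

```text
[ 4.850e-01 -1.820e-01  1.620e+00 -1.000e-03  1.703e+00  1.750e-01] [0.4898 0.051  0.3327]
[ 1.053  0.081  1.67  -0.739  1.657  0.355] [ 0.4853 -0.1908  0.2707]
[-1.279  0.131  1.489  0.     1.523 -0.085] [0.5973 0.0512 0.2346]
[-0.496 -0.033  1.529  0.002  1.644  0.692] [0.5447 0.0519 0.3065]
```

Constant 51 mm lateral offset; add it to the model.

```bash
sed -i "s/p=R1@\[a1,0,d1\]/p=R1@[a1,0.051,d1]/" arm.py; cat >> arm.py <<'E'
lo=np.array([-2.96,-.89,.02,-1.34,0,-2.66]);hi=np.array([2.96,2.26,2.5,4.48,2.73,2.66])
def ik(p,Rt,q0=None,n=30):
    P=np.load('P.npy'); best=None; rng=np.random.default_rng(0)
    for i in range(n):
        x0=np.clip(q0,lo+.01,hi-.01) if (q0 is not None and i==0) else lo+(hi-lo)*rng.random(6)
        def f(q):
            pp,RR=fk(q,P); return np.r_[(pp-p)*5,R.from_matrix(RR.T@Rt).as_rotvec()]
        s=least_squares(f,x0,bounds=(lo,hi))
        if s.cost<1e-6:
            c=0 if q0 is None else np.abs(s.x-q0).max()
            if best is None or c<best[0]: best=(c,s.x)
            if i==0 and q0 is not None: break
    return None if best is None else best[1]
E
python3 arm.py
```

```text
[2.000e-04 3.180e-01 3.694e-01 6.210e-02 5.532e-01 3.602e-01] 0.00018699530698471079
0.0
0.0
0.0
0.01
```

```bash
cat > chk.py <<'E'
from arm import *
import warnings; warnings.filterwarnings('ignore')
from h import tilt
def show(n,p,T,q0):
    q=ik(np.array(p),T,q0); print(n,None if q is None else q.round(2)); return q if q is not None else q0
q=np.array([1.053,.081,1.67,-.739,1.657,.355])
qg=show('gB',[.4045,.3285,.14],tilt(-47.4,45,42.6),q)
show('gA',[.537,.449,.14],tilt(-47.4,45,42.6),q)
q=show('liftB',[.43,.27,.30],tilt(-47.4,45,42.6),q)
q=show('mid',[.43,.2,.30],tilt(-47.4,0,42.6),q)
q=show('mid2',[.43,.1,.30],tilt(84.5,0,-5.5),q)
q=show('rest hi',[.435,.08,.2],tilt(84.5,45,-5.5),q)
q=show('rest',[.435,.08,.053],tilt(84.5,45,-5.5),q)
q=show('up',[.435,.08,.2],tilt(84.5,0,-5.5),q)
q=show('regr hi',[.435,.08,.2],tilt(-95.5,30,-5.5),q)
q=show('regr',[.435,.08,.053],tilt(-95.5,30,-5.5),q)
q=show('up',[.5,.05,.25],tilt(-95.5,0,-5.5),q)
q=show('up',[.5,.05,.25],tilt(84.5,60,-5.5),q)
for h in (60,30,10,-10): q=show('tr%d'%h,[.68,.04,.2],tilt(h,60,h-90),q)
q=show('tr1',[.68,.045,.035],tilt(10,60,-80),q)
show('tr2',[.69,-.065,.035],tilt(10,60,-80),q)
for h in(30,60,84.5): show('tr_%d'%h,[.68,.045,.035],tilt(h,60,h-90),q)
E
python3 chk.py
```

```text
gB [ 1.06  0.23  1.76 -0.74  1.48  0.51]
gA [ 0.98  0.64  1.23 -0.76  1.52  0.37]
liftB [ 0.96 -0.05  1.75 -0.76  1.63  0.24]
mid [ 0.33 -0.23  1.72 -0.    1.65 -0.42]
mid2 [ 0.11 -0.33  1.8  -0.    1.67  0.21]
rest hi [-0.51 -0.18  2.06  0.7   1.63 -0.51]
rest [-0.51  0.09  2.11  0.72  1.38 -0.72]
up [ 0.07 -0.29  1.95 -0.    1.48  0.16]
regr hi [ 0.42 -0.03  1.81 -0.45  1.63  0.55]
regr [ 0.42  0.17  1.9  -0.46  1.38  0.68]
up [-0.   -0.14  1.73 -0.    1.55  0.09]
up [-0.6   0.11  1.83  0.89  1.79 -0.58]
tr60 [-0.5   0.27  1.75  1.1   1.34 -0.38]
tr30 [-0.4  -0.12  2.16  1.28  0.8  -0.17]
tr10 [-0.18 -0.29  2.3   1.23  0.32  0.18]
tr-10 None
tr1 [-0.16  0.18  2.27  2.4   0.44 -1.05]
tr2 [-0.43  0.24  2.2   1.99  0.57 -0.82]
tr_30 [-0.38  0.29  2.14  1.68  0.76 -0.71]
tr_60 [-0.5   0.56  1.74  1.18  1.21 -0.65]
tr_84 [-0.46  0.82  1.33  0.94  1.56 -0.67]
```

Emit:
carry_out(steps=[{"xyz": [-0.1, 0.1, -5], "rot": [0, 0, 0]}, {"xyz": [-0.1, 0.1, -9], "rot": [0, 0, 0]}, {"xyz": [-0.1, 0.1, -11.5], "rot": [0, 0, 0]}, {"xyz": [-0.1, 0.1, -12.9], "rot": [0, 0, 0]}, {"xyz": [-0.1, 0.1, -12.9], "rot": [0, 0, 0]}, {"xyz": [-0.1, 0.1, -12.9], "rot": [0, 0, 0]}])

```text
t: 3.75
tool_pos: [0.4048, 0.3294, 0.1425]
orientation: [2.227, 0.859, 0.363]
force: [1.2, -0.1, -0.1]
opening: 0.0728
```

```bash
python3 -c "
from h import *
st(); wr('w3')
crop('w3_raw','w3b',(0,0,640,480),1.25)"
```

```text
t 3.75 q [1.058, 0.227, 1.76, -0.741, 1.484, 0.517] p [0.4048, 0.3294, 0.1425] z [0.479, -0.52, -0.707] x [0.739, 0.673, 0.005] F [1.2, -0.1, -0.1] op 0.0728
```

View pics/w3b.png

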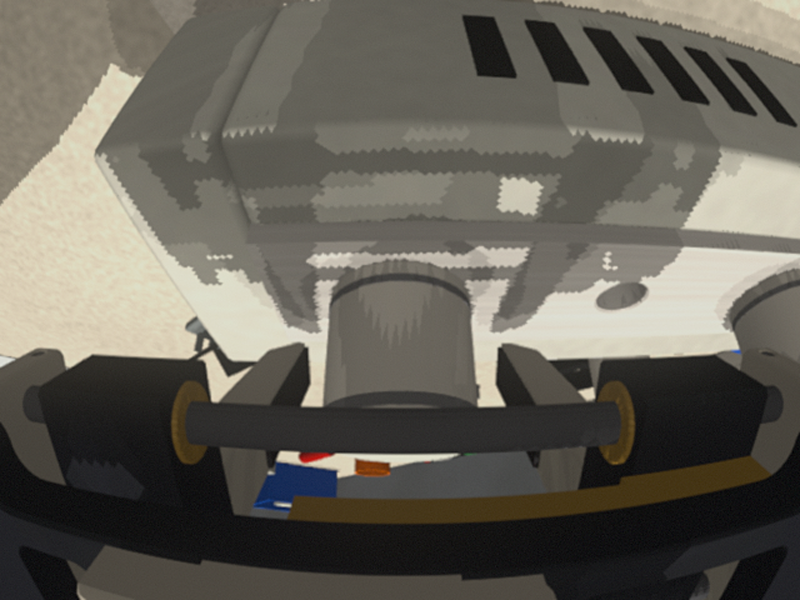

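Emit:
carry_out(steps=[{"xyz": [0, 0, -0.1], "rot": [0, 0, 0]}, {"xyz": [0, 0, -0.1], "rot": [0, 0, 0]}, {"xyz": [0, 0, -0.1], "rot": [0, 0, 0]}, {"xyz": [0, 0, -0.1], "rot": [0, 0, 0]}, {"xyz": [0, 0, -0.1], "rot": [0, 0, 0]}], grip=0, force=35)

```text
t: 4.3
tool_pos: [0.404, 0.3294, 0.1405]
orientation: [2.225, 0.861, 0.362]
force: [-2.1, -0.1, 4.4]
opening: 0.0514
```

Emit:
carry_out(steps=[{"xyz": [0, 0, 2], "rot": [0, 0, 0]}, {"xyz": [0, 0, 5], "rot": [0, 0, 0]}, {"xyz": [0, 0, 9], "rot": [0, 0, 0]}, {"xyz": [0, 0, 13], "rot": [0, 0, 0]}, {"xyz": [0, 0, 16], "rot": [0, 0, 0]}, {"xyz": [0, 0, 16], "rot": [0, 0, 0]}])

```text
t: 4.9
tool_pos: [0.4049, 0.3305, 0.3064]
orientation: [2.23, 0.858, 0.37]
force: [1.0, 0.6, -1.8]
opening: 0.051
```

```bash
python3 -c "
from h import *
st(); delta(tilt(-47.4,0,42.6),[.42,.22,.30]);delta(tilt(84.5,0,-5.5),[.43,.07,.25]);delta(tilt(84.5,45,-5.5),[.434,.08,.15])
snap('scene','sc1',(200,0,500,300),2)"
```

```text
t 4.9 q [1.059, 0.056, 1.63, -0.746, 1.702, 0.318] p [0.4049, 0.3305, 0.3064] z [0.482, -0.515, -0.709] x [0.738, 0.674, 0.012] F [1.0, 0.6, -1.8] op 0.051
rot [32.6, 30.8, 0.5] xyz cm [1.51, -11.05, -0.64]
rot [43.6, 15.2, -45.1] xyz cm [2.51, -26.05, -5.64]
rot [87.1, 29.6, -36.9] xyz cm [2.91, -25.05, -15.64]
```

View pics/sc1.png

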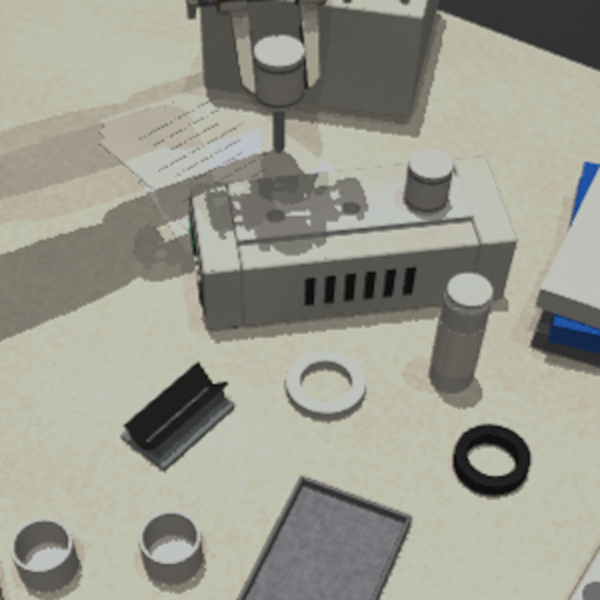

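Emit:
carry_out(steps=[{"xyz": [0.5, -4, 0], "rot": [7.4, 2.5, -3.1]}, {"xyz": [1, -8, 0], "rot": [14.8, 5, -6.2]}, {"xyz": [1.5, -12, 0], "rot": [22, 7.5, -9.3]}, {"xyz": [2, -16, 0], "rot": [29.6, 10, -12.4]}, {"xyz": [2.5, -20, 0], "rot": [37, 12.5, -15.6]}, {"xyz": [3.1, -25, -2], "rot": [87.1, 29.6, -36.9]}, {"xyz": [3.1, -25, -4], "rot": [87.1, 29.6, -36.9]}, {"xyz": [3.1, -25, -8], "rot": [87.1, 29.6, -36.9]}, {"xyz": [3.1, -25, -8], "rot": [87.1, 29.6, -36.9]}, {"xyz": [3.1, -25, -8], "rot": [87.1, 29.6, -36.9]}])

```text
t: 5.95
tool_pos: [0.4335, 0.0788, 0.218]
orientation: [-2.663, -0.12, -0.118]
force: [0.2, -0.2, -2.5]
opening: 0.0517
```

```bash
python3 -c "
from h import *
st(); delta(tilt(84.5,45,-5.5),[.436,.080,.12])"
```

```text
t 5.95 q [-0.33, -0.346, 2.038, 0.472, 1.552, -0.453] p [0.4335, 0.0788, 0.218] z [0.063, 0.459, -0.886] x [0.992, 0.065, 0.104] F [0.2, -0.2, -2.5] op 0.0517
rot [18.1, 5.6, -8.2] xyz cm [0.25, 0.12, -9.8]
```

Emit:
carry_out(steps=[{"xyz": [0.2, 0.1, 0], "rot": [18.1, 5.6, -8.2]}, {"xyz": [0.2, 0.1, 0], "rot": [18.1, 5.6, -8.2]}, {"xyz": [0.2, 0.1, -3], "rot": [18.1, 5.6, -8.2]}, {"xyz": [0.2, 0.1, -7], "rot": [18.1, 5.6, -8.2]}, {"xyz": [0.2, 0.1, -9.8], "rot": [18.1, 5.6, -8.2]}, {"xyz": [0.2, 0.1, -9.8], "rot": [18.1, 5.6, -8.2]}, {"xyz": [0.2, 0.1, -9.8], "rot": [18.1, 5.6, -8.2]}])

```text
t: 6.65
tool_pos: [0.4361, 0.0806, 0.1218]
orientation: [-2.36, 0.108, -0.049]
force: [-0.2, -1.1, -1.7]
opening: 0.0513
```

```bash
python3 -c "
from h import *
st(); delta(tilt(84.5,45,-5.5),[.436,.080,.053])
snap('scene','sc2',(220,120,380,260),4);snap('top','tp2',(240,270,360,370),5)"
```

```text
t 6.65 q [-0.51, -0.055, 2.102, 0.702, 1.496, -0.622] p [0.4361, 0.0806, 0.1218] z [0.068, 0.7, -0.711] x [0.996, -0.093, 0.004] F [-0.2, -1.1, -1.7] op 0.0513
rot [0.3, 0.2, -0.2] xyz cm [-0.01, -0.06, -6.88]
```

View pics/sc2.png

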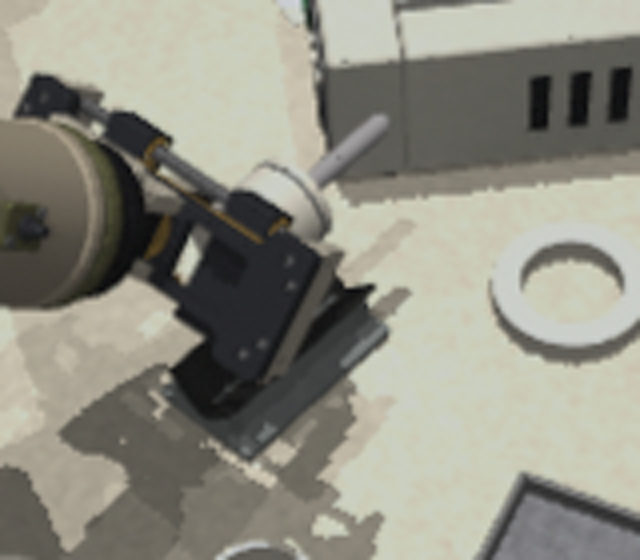

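View pics/tp2.png

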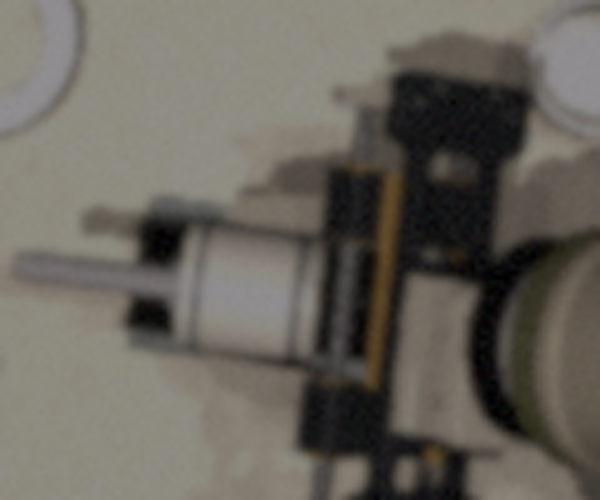

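Emit:
carry_out(steps=[{"xyz": [0, 0, -3], "rot": [0, 0, 0]}, {"xyz": [0, 0, -5], "rot": [0, 0, 0]}, {"xyz": [0, 0, -6], "rot": [0, 0, 0]}, {"xyz": [0, 0, -6.6], "rot": [0, 0, 0]}, {"xyz": [0, 0, -6.6], "rot": [0, 0, 0]}])

```text
t: 7.25
tool_pos: [0.4373, 0.0799, 0.0564]
orientation: [-2.362, 0.106, -0.053]
force: [-0.4, 0.3, -1.7]
opening: 0.0515
```

Emit:
carry_out(steps=[{"xyz": [0, 0, -0.1], "rot": [0, 0, 0]}, {"xyz": [0, 0, -0.2], "rot": [0, 0, 0]}, {"xyz": [0, 0, -0.3], "rot": [0, 0, 0]}, {"xyz": [0, 0, -0.3], "rot": [0, 0, 0]}])

```text
t: 7.65
tool_pos: [0.437, 0.0799, 0.0531]
orientation: [-2.362, 0.106, -0.053]
force: [0.7, -0.2, -1.9]
opening: 0.0515
```

Emit:
carry_out(steps=[{"xyz": [0, 0, -0.1], "rot": [0, 0, 0]}, {"xyz": [0, 0, -0.15], "rot": [0, 0, 0]}, {"xyz": [0, 0, -0.15], "rot": [0, 0, 0]}])

```text
t: 7.95
tool_pos: [0.4367, 0.0801, 0.0514]
orientation: [-2.361, 0.106, -0.052]
force: [-1.2, 0.0, -1.1]
opening: 0.0512
```

Emit:
carry_out(steps=[{"xyz": [0, 0, 0], "rot": [0, 0, 0]}, {"xyz": [0, 0, 0], "rot": [0, 0, 0]}, {"xyz": [0, 0, 0], "rot": [0, 0, 0]}, {"xyz": [0, 0, 0], "rot": [0, 0, 0]}], grip=0.85)

```text
t: 8.35
tool_pos: [0.437, 0.08, 0.0515]
orientation: [-2.362, 0.106, -0.052]
force: [0.1, 0.9, 0.4]
opening: 0.077
```

```bash
python3 -c "
from h import *
st(); snap('scene','sc3',(220,120,380,260),4);snap('top','tp3',(240,270,360,370),5)"
```

```text
t 8.35 q [-0.51, 0.092, 2.112, 0.716, 1.374, -0.727] p [0.437, 0.08, 0.0515] z [0.07, 0.699, -0.712] x [0.996, -0.093, 0.006] F [0.1, 0.9, 0.4] op 0.077
```

View pics/sc3.png

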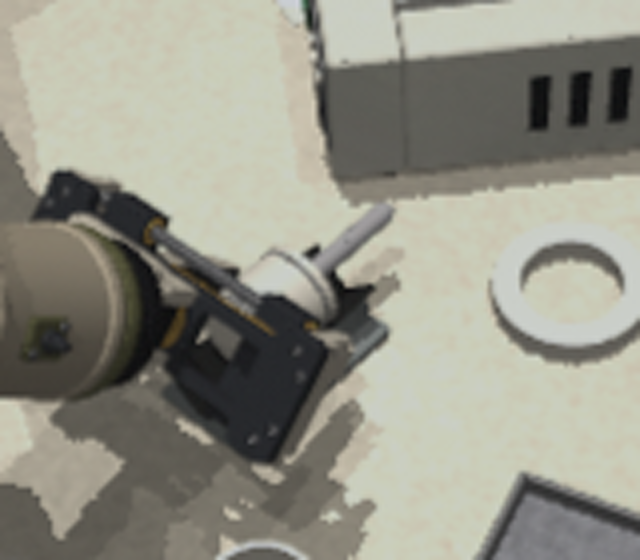

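View pics/tp3.png

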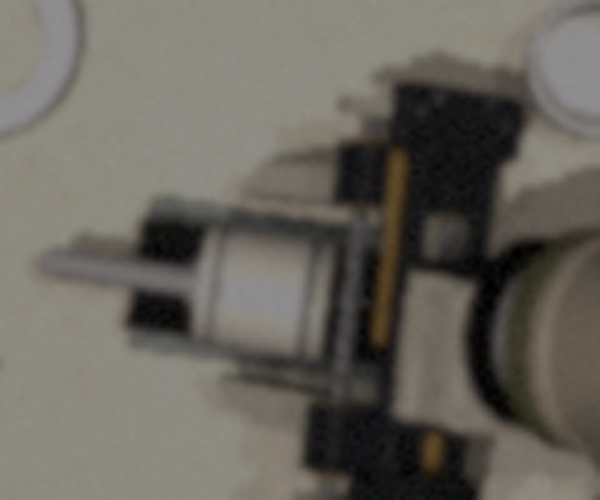

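Emit:
carry_out(steps=[{"xyz": [-0.3, -3, 3], "rot": [0, 0, 0]}, {"xyz": [-0.7, -7, 7], "rot": [0, 0, 0]}, {"xyz": [-0.7, -7, 10], "rot": [0, 0, 0]}, {"xyz": [-0.5, -5, 14], "rot": [-8, 0, 0]}, {"xyz": [0, -2, 15], "rot": [-16, 0, 0]}, {"xyz": [0, 1, 15], "rot": [-75, 0, 0]}, {"xyz": [0, 1, 15], "rot": [-75, 0, 0]}, {"xyz": [0, 1, 15], "rot": [-75, 0, 0]}, {"xyz": [0, 1, 15], "rot": [-75, 0, 0]}, {"xyz": [0, 1, 15], "rot": [-75, 0, 0]}])

```text
t: 9.45
tool_pos: [0.4379, 0.0906, 0.2035]
orientation: [2.894, -0.077, 0.118]
force: [0.2, -0.5, -0.9]
opening: 0.0791
```

```bash
python3 -c "
from h import *
st(); delta(tilt(-95.5,30,-5.5),[.437,.09,.15])
snap('top','tp4',(240,270,360,370),5)"
```

```text
t 9.45 q [0.295, -0.269, 1.949, -0.259, 1.465, 0.376] p [0.4379, 0.0906, 0.2035] z [0.074, -0.244, -0.967] x [0.995, -0.042, 0.087] F [0.2, -0.5, -0.9] op 0.0791
rot [-15.7, 6.1, -3.7] xyz cm [-0.09, -0.06, -5.35]
```

View pics/tp4.png

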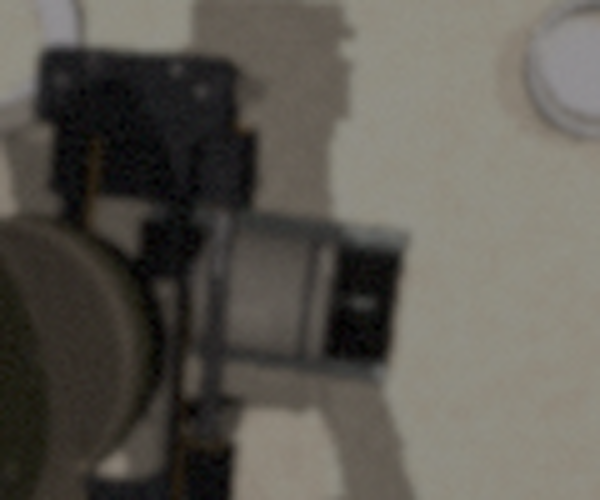

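Emit:
carry_out(steps=[{"xyz": [-0.1, 0, 0], "rot": [-7.8, 3, -1.8]}, {"xyz": [-0.1, 0, -3], "rot": [-15.7, 6.1, -3.7]}, {"xyz": [-0.1, 0, -7], "rot": [-15.7, 6.1, -3.7]}, {"xyz": [-0.1, 0, -11], "rot": [-15.7, 6.1, -3.7]}, {"xyz": [-0.1, 0, -14], "rot": [-15.7, 6.1, -3.7]}, {"xyz": [-0.1, 0, -14.8], "rot": [-15.7, 6.1, -3.7]}, {"xyz": [-0.1, 0, -14.8], "rot": [-15.7, 6.1, -3.7]}])

```text
t: 10.2
tool_pos: [0.4348, 0.0894, 0.0526]
orientation: [2.619, -0.126, -0.046]
force: [0.2, -1.0, 0.8]
opening: 0.079
```

```bash
python3 -c "
from h import *
st(); delta(tilt(-95.5,30,-5.5),[.437,.09,.0545])
print(px('top',306.4,328,.053))
snap('top','tp5',(240,270,360,370),5);snap('scene','sc5',(220,120,380,260),4)"
```

```text
t 10.2 q [0.434, 0.182, 1.881, -0.446, 1.388, 0.681] p [0.4348, 0.0894, 0.0526] z [-0.057, -0.494, -0.868] x [0.995, -0.098, -0.009] F [0.2, -1.0, 0.8] op 0.079
rot [-0.3, -0.5, 0.2] xyz cm [0.22, 0.06, 0.19]
[0.43727325 0.049442   0.053     ]
```

View pics/tp5.png

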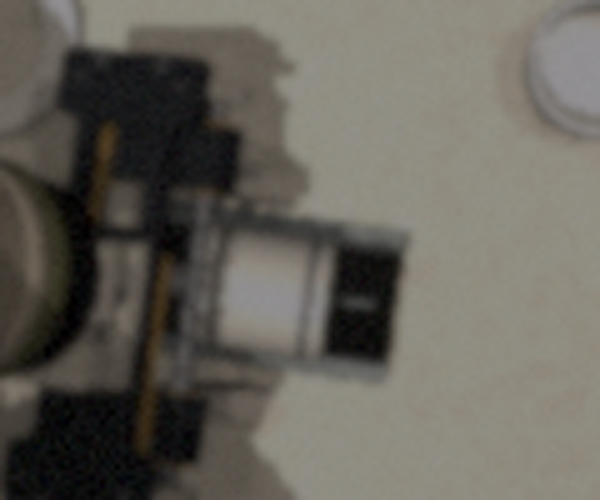

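View pics/sc5.png

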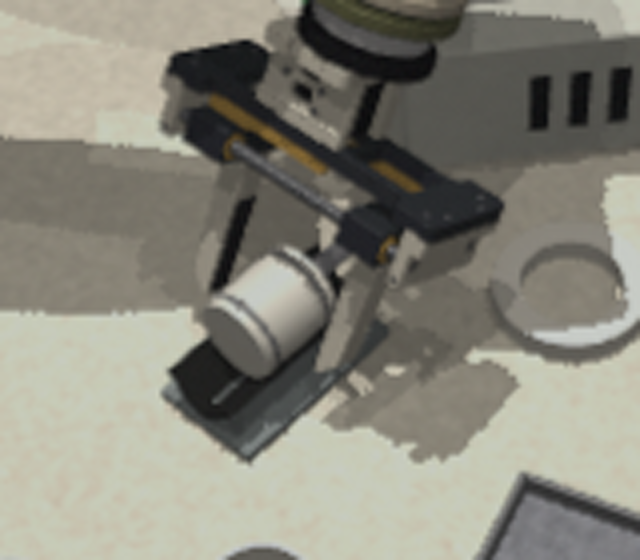

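Emit:
carry_out(steps=[{"xyz": [0.2, -0.2, 0.2], "rot": [0, 0, 0]}, {"xyz": [0.2, -0.2, 0.2], "rot": [0, 0, 0]}])

```text
t: 10.5
tool_pos: [0.4396, 0.0884, 0.0574]
orientation: [2.622, -0.128, -0.038]
force: [0.1, -0.1, 0.2]
opening: 0.0793
```

Emit:
carry_out(steps=[{"xyz": [0, 0, 0], "rot": [0, 0, 0]}, {"xyz": [0, 0, 0], "rot": [0, 0, 0]}, {"xyz": [0, 0, 0], "rot": [0, 0, 0]}, {"xyz": [0, 0, 0], "rot": [0, 0, 0]}, {"xyz": [0, 0, 0], "rot": [0, 0, 0]}], grip=0, force=35)

```text
t: 11.0
tool_pos: [0.4365, 0.088, 0.0553]
orientation: [2.62, -0.127, -0.046]
force: [-6.0, 2.7, 5.1]
opening: 0.051
```

Emit:
carry_out(steps=[{"xyz": [0, 0, 1], "rot": [0, 0, 0]}, {"xyz": [0, -1, 4], "rot": [0, 0, 0]}, {"xyz": [1, -2, 8], "rot": [0, 0, 0]}, {"xyz": [3, -3, 12], "rot": [0, 0, 0]}, {"xyz": [5, -3, 15], "rot": [0, 0, 0]}, {"xyz": [7, -4, 18], "rot": [0, 0, 0]}, {"xyz": [7, -4, 18], "rot": [0, 0, 0]}])

```text
t: 11.7
tool_pos: [0.5117, 0.0474, 0.2411]
orientation: [2.622, -0.131, -0.03]
force: [0.1, 0.2, -1.0]
opening: 0.0511
```

```bash
python3 -c "
from h import *
st(); delta(tilt(84.5,60,-5.5),[.6,.03,.2])
t=np.radians(10.5); X=np.array([np.cos(t),np.sin(t)]);Y=np.array([-X[1],X[0]]); c=np.array([.682,-.0095]); print(c+.05*Y,c-.05*Y)
snap('scene','sc6',(220,80,480,320),2.5)"
```

```text
t 11.7 q [0.313, 0.084, 1.615, -0.473, 1.654, 0.423] p [0.5117, 0.0474, 0.2411] z [-0.046, -0.492, -0.87] x [0.995, -0.099, 0.003] F [0.1, 0.2, -1.0] op 0.0511
rot [89.2, -8.6, 0.3] xyz cm [8.83, -1.74, -4.11]
[0.67288822 0.03966275] [ 0.69111178 -0.05866275]
```

View pics/sc6.png

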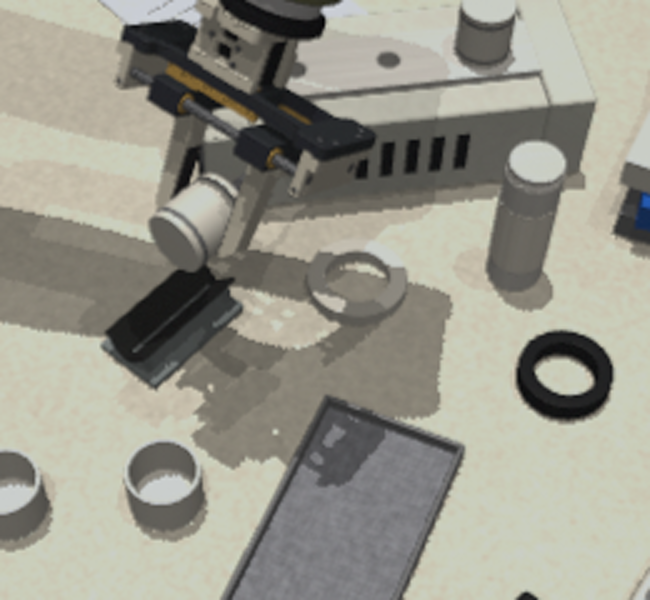

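Emit:
carry_out(steps=[{"xyz": [2, 0, 0], "rot": [8, -0.8, 0]}, {"xyz": [4, 0, 0], "rot": [16.5, -1.6, 0]}, {"xyz": [6, 0, 0], "rot": [25, -2.4, 0]}, {"xyz": [8, 0, 0], "rot": [33.5, -3.2, 0.1]}, {"xyz": [11, 0, 0], "rot": [42, -4, 0.1]}, {"xyz": [14, 0, -1], "rot": [89.2, -8.6, 0.3]}, {"xyz": [16, -0.5, -4], "rot": [89.2, -8.6, 0.3]}, {"xyz": [16, -0.5, -6], "rot": [89.2, -8.6, 0.3]}, {"xyz": [16, -0.5, -6], "rot": [89.2, -8.6, 0.3]}, {"xyz": [16, -0.5, -6], "rot": [89.2, -8.6, 0.3]}])

```text
t: 12.75
tool_pos: [0.6666, 0.0432, 0.1737]
orientation: [-2.165, 0.097, -0.048]
force: [0.8, 0.2, -2.2]
opening: 0.0514
```

```bash
python3 -c "
from h import *
st(); delta(tilt(84.5,60,-5.5),[.673,.04,.12])
"
```

```text
t 12.75 q [-0.452, 0.551, 1.388, 0.887, 1.645, -0.504] p [0.6666, 0.0432, 0.1737] z [0.071, 0.824, -0.561] x [0.996, -0.088, -0.003] F [0.8, 0.2, -2.2] op 0.0514
rot [4.1, -0.5, -0.4] xyz cm [0.64, -0.32, -5.37]
```

Emit:
carry_out(steps=[{"xyz": [0.6, -0.3, -3], "rot": [4.1, -0.5, -0.4]}, {"xyz": [0.6, -0.3, -6], "rot": [4.1, -0.5, -0.4]}, {"xyz": [0.6, -0.3, -9], "rot": [4.1, -0.5, -0.4]}, {"xyz": [0.6, -0.3, -11], "rot": [4.1, -0.5, -0.4]}, {"xyz": [0.6, -0.3, -11], "rot": [4.1, -0.5, -0.4]}])

```text
t: 13.25
tool_pos: [0.6701, 0.042, 0.0601]
orientation: [-2.098, 0.103, -0.049]
force: [-1.2, 1.3, -2.4]
opening: 0.0514
```

```bash
python3 -c "
from h import *
st(); delta(tilt(84.5,60,-5.5),[.673,.04,.043])
snap('scene','sc7',(240,160,460,360),3.5)
snap('top','tp7',(270,150,430,290),4)
"
```

```text
t 13.25 q [-0.469, 0.764, 1.359, 0.931, 1.578, -0.65] p [0.6701, 0.042, 0.0601] z [0.077, 0.86, -0.505] x [0.996, -0.093, -0.007] F [-1.2, 1.3, -2.4] op 0.0514
rot [0.3, -0.4, -0.1] xyz cm [0.29, -0.2, -1.71]
```

View pics/sc7.png

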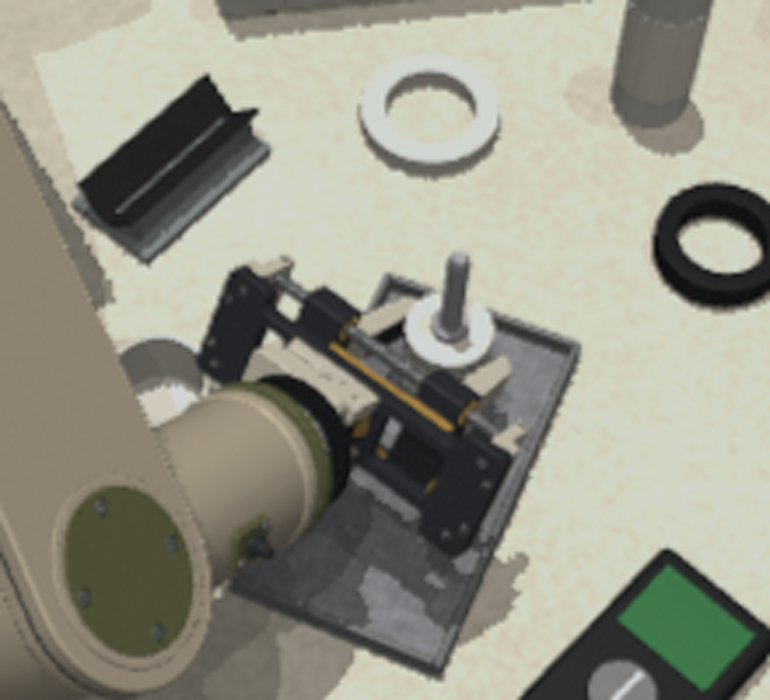

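View pics/tp7.png

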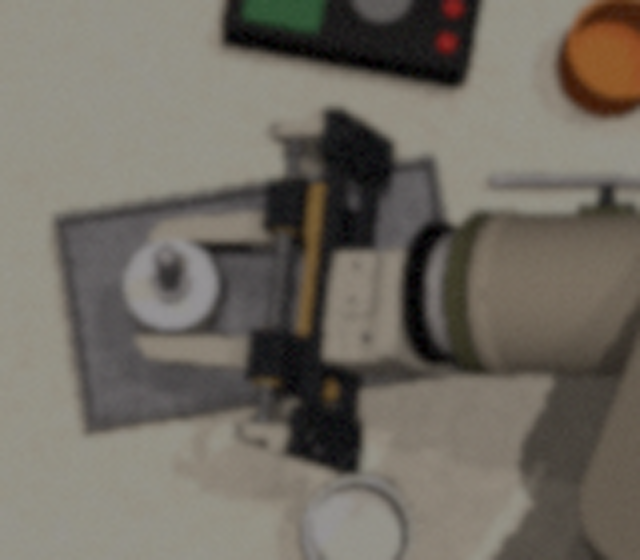

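Emit:
carry_out(steps=[{"xyz": [0.2, 0, -0.6], "rot": [0, 0, 0]}, {"xyz": [0.2, 0, -1.1], "rot": [0, 0, 0]}, {"xyz": [0.2, 0, -1.4], "rot": [0, 0, 0]}, {"xyz": [0.2, 0, -1.4], "rot": [0, 0, 0]}])

```text
t: 13.75
tool_pos: [0.6757, 0.0401, 0.0512]
orientation: [-2.1, 0.097, -0.059]
force: [-0.6, 0.4, -2.2]
opening: 0.0516
```

Emit:
carry_out(steps=[{"xyz": [0, 0, -0.15], "rot": [0, 0, 0]}, {"xyz": [0, 0, -0.3], "rot": [0, 0, 0]}, {"xyz": [0, 0, -0.3], "rot": [0, 0, 0]}])

```text
t: 14.05
tool_pos: [0.6758, 0.04, 0.0482]
orientation: [-2.1, 0.097, -0.059]
force: [-0.5, -0.4, -2.0]
opening: 0.0515
```

Emit:
carry_out(steps=[{"xyz": [0, 0, -0.15], "rot": [0, 0, 0]}, {"xyz": [0, 0, -0.3], "rot": [0, 0, 0]}, {"xyz": [0, 0, -0.4], "rot": [0, 0, 0]}, {"xyz": [0, 0, -0.4], "rot": [0, 0, 0]}])

```text
t: 14.45
tool_pos: [0.6757, 0.0401, 0.0441]
orientation: [-2.1, 0.097, -0.059]
force: [0.2, 0.2, -2.7]
opening: 0.0514
```

```bash
python3 -c "
from h import *
st(); delta(tilt(84.5,60,-5.5),[.673,.04,.043])
snap('scene','sc8',(340,200,440,300),6)
"
```

```text
t 14.45 q [-0.468, 0.798, 1.339, 0.932, 1.564, -0.67] p [0.6757, 0.0401, 0.0441] z [0.082, 0.858, -0.507] x [0.996, -0.094, 0.002] F [0.2, 0.2, -2.7] op 0.0514
rot [0.4, 0.1, -0.1] xyz cm [-0.27, -0.01, -0.11]
```

View pics/sc8.png

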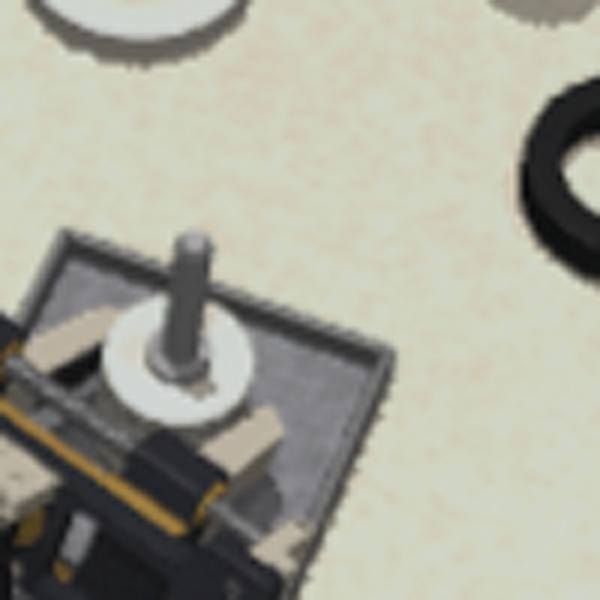

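Emit:
carry_out(steps=[{"xyz": [0, 0, -0.1], "rot": [0, 0, 0]}, {"xyz": [0, 0, -0.2], "rot": [0, 0, 0]}, {"xyz": [0, 0, -0.2], "rot": [0, 0, 0]}])

```text
t: 14.8
tool_pos: [0.6758, 0.0401, 0.0422]
orientation: [-2.1, 0.097, -0.059]
force: [-1.3, 0.3, -2.5]
opening: 0.0512
```

Emit:
carry_out(steps=[{"xyz": [0, 0, -0.1], "rot": [0, 0, 0]}, {"xyz": [0, 0, -0.2], "rot": [0, 0, 0]}, {"xyz": [0, 0, -0.2], "rot": [0, 0, 0]}])

```text
t: 15.1
tool_pos: [0.6758, 0.0401, 0.0402]
orientation: [-2.1, 0.097, -0.059]
force: [0.7, 0.6, -2.2]
opening: 0.0516
```

Emit:
carry_out(steps=[{"xyz": [0, 0, -0.1], "rot": [0, 0, 0]}, {"xyz": [0, 0, -0.2], "rot": [0, 0, 0]}, {"xyz": [0, 0, -0.2], "rot": [0, 0, 0]}])

```text
t: 15.4
tool_pos: [0.676, 0.0399, 0.0396]
orientation: [-2.099, 0.096, -0.06]
force: [-1.3, -1.9, 3.6]
opening: 0.0513
```

Emit:
carry_out(steps=[{"xyz": [0, 0, -0.1], "rot": [0, 0, 0]}, {"xyz": [0, 0, -0.2], "rot": [0, 0, 0]}, {"xyz": [0, 0, -0.2], "rot": [0, 0, 0]}])

```text
t: 15.7
tool_pos: [0.6761, 0.0399, 0.0394]
orientation: [-2.097, 0.094, -0.061]
force: [-7.8, -3.2, 14.8]
opening: 0.0511
```

```bash
python3 -c "
from h import *
st()
snap('scene','sc8',(340,200,440,300),6)
"
```

```text
t 15.7 q [-0.469, 0.809, 1.334, 0.934, 1.563, -0.678] p [0.6761, 0.0399, 0.0394] z [0.082, 0.86, -0.504] x [0.996, -0.092, 0.005] F [-7.8, -3.2, 14.8] op 0.0511
```

View pics/sc8.png

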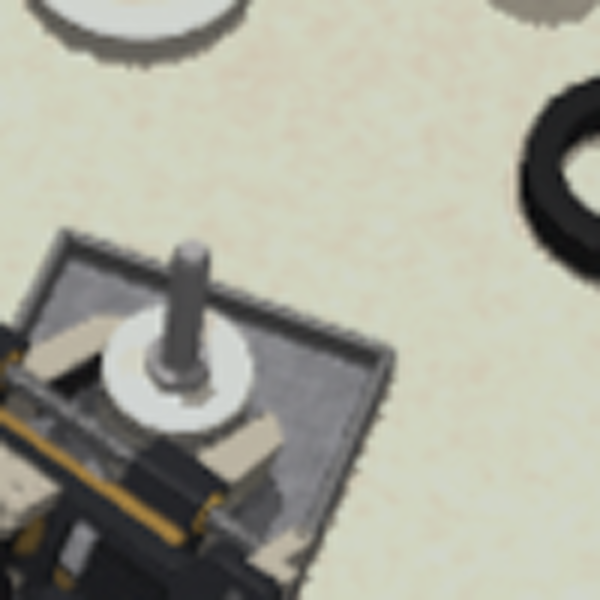

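Emit:
carry_out(steps=[{"xyz": [0, 0, 0.2], "rot": [0, 0, 0]}, {"xyz": [0, 0, 0.25], "rot": [0, 0, 0]}])

```text
t: 15.95
tool_pos: [0.6762, 0.0398, 0.0397]
orientation: [-2.1, 0.096, -0.061]
force: [-0.1, -0.8, 2.5]
opening: 0.0514
```

Emit:
carry_out(steps=[{"xyz": [0, 0, 0], "rot": [0, 0, 0]}, {"xyz": [0, 0, 0], "rot": [0, 0, 0]}, {"xyz": [0, 0, 0], "rot": [0, 0, 0]}, {"xyz": [0, 0, 0], "rot": [0, 0, 0]}], grip=0.75)

```text
t: 16.35
tool_pos: [0.6758, 0.0401, 0.0386]
orientation: [-2.1, 0.097, -0.059]
force: [0.6, -1.1, 0.6]
opening: 0.0697
```

Emit:
carry_out(steps=[{"xyz": [-0.2, -2.5, 1.2], "rot": [0, 0, 0]}, {"xyz": [-0.6, -6, 3.5], "rot": [0, 0, 0]}, {"xyz": [-1, -10, 7], "rot": [0, 0, 0]}, {"xyz": [-1, -11, 11], "rot": [0, 0, 0]}, {"xyz": [-1, -11, 15], "rot": [0, 0, 0]}, {"xyz": [-2, -11, 18], "rot": [-15, 0, 0]}, {"xyz": [-4, -8, 22], "rot": [-30, 2, 0]}, {"xyz": [-6, -3, 22], "rot": [-45, 4, 0]}])

```text
t: 17.15
tool_pos: [0.6214, -0.0006, 0.2642]
orientation: [-2.55, 0.113, -0.067]
force: [2.7, 2.5, 1.4]
opening: 0.0696
```

```bash
python3 -c "
from h import *
st()
snap('scene','sc9',(240,120,460,360),2.5)
delta(tilt(-47.4,0,42.6),[.52,.32,.33])
delta(tilt(-47.4,45,42.6),[.537,.4495,.27])
"
```

```text
t 17.15 q [-0.405, 0.221, 1.447, 0.567, 1.641, -0.324] p [0.6214, -0.0006, 0.2642] z [0.073, 0.552, -0.831] x [0.995, -0.095, 0.024] F [2.7, 2.5, 1.4] op 0.0696
rot [-33.0, -9.7, 45.4] xyz cm [-9.82, 30.76, 6.2]
rot [-76.4, -24.9, 38.4] xyz cm [-8.12, 43.71, 0.2]
```

View pics/sc9.png

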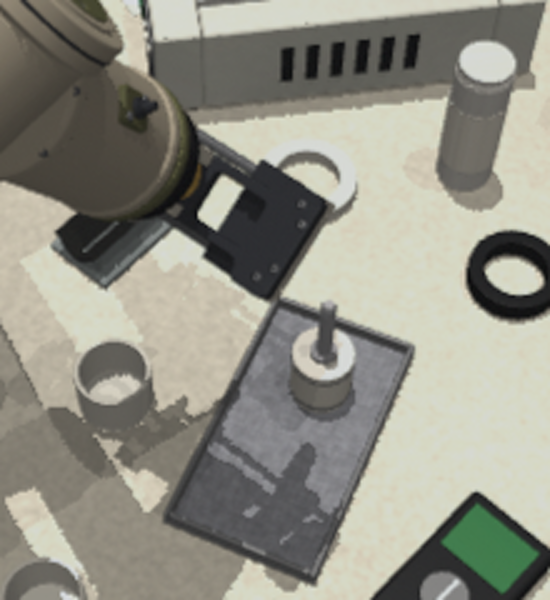

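Emit:
carry_out(steps=[{"xyz": [-1, 3, 4], "rot": [-4, -1.2, 5.5]}, {"xyz": [-2, 7, 6], "rot": [-8, -2.5, 11]}, {"xyz": [-3, 11, 6], "rot": [-12, -3.7, 16.5]}, {"xyz": [-4, 15, 6], "rot": [-16, -5, 22]}, {"xyz": [-5, 19, 6], "rot": [-20, -6, 28]}, {"xyz": [-6, 23, 6], "rot": [-25, -7.5, 34]}, {"xyz": [-7, 27, 6], "rot": [-33, -9.7, 45.4]}, {"xyz": [-8, 31, 6], "rot": [-33, -9.7, 45.4]}, {"xyz": [-8, 35, 6], "rot": [-33, -9.7, 45.4]}], grip=0.8)

```text
t: 18.1
tool_pos: [0.5368, 0.3561, 0.3182]
orientation: [-2.924, -1.125, 0.019]
force: [1.1, 0.3, -0.2]
opening: 0.0737
```

```bash
python3 -c "
from h import *
st()
delta(tilt(-47.4,45,42.6),[.537,.4495,.25])
"
```

```text
t 18.1 q [0.5, 0.243, 1.213, 0.01, 1.696, -0.233] p [0.5368, 0.3561, 0.3182] z [-0.014, 0.004, -1.0] x [0.742, 0.67, -0.008] F [1.1, 0.3, -0.2] op 0.0737
rot [-33.5, -31.1, 0.7] xyz cm [0.02, 9.34, -6.82]
```

Emit:
carry_out(steps=[{"xyz": [0, 3, -1], "rot": [-5.7, -5.2, 0]}, {"xyz": [0, 6, -2], "rot": [-11.5, -10.4, 0]}, {"xyz": [0, 9.3, -4], "rot": [-17, -15.6, 0]}, {"xyz": [0, 9.3, -5], "rot": [-33.5, -31.1, 0.7]}, {"xyz": [0, 9.3, -6], "rot": [-33.5, -31.1, 0.7]}, {"xyz": [0, 9.3, -7], "rot": [-33.5, -31.1, 0.7]}, {"xyz": [0, 9.3, -7], "rot": [-33.5, -31.1, 0.7]}])

```text
t: 18.8
tool_pos: [0.5355, 0.446, 0.2413]
orientation: [2.219, 0.869, 0.353]
force: [-0.5, -0.5, -0.4]
opening: 0.0741
```

```bash
python3 -c "
from h import *
st()
delta(tilt(-47.4,45,42.6),[.537,.4495,.141])
wr('w4')
import json
c=json.load(open('w4.json'));print(proj('wrist',[.5357,.4508,.166],c))
"
```

```text
t 18.8 q [0.981, 0.542, 1.169, -0.76, 1.64, 0.262] p [0.5355, 0.446, 0.2413] z [0.477, -0.524, -0.706] x [0.736, 0.677, -0.006] F [-0.5, -0.5, -0.4] op 0.0741
rot [0.3, -0.2, -0.0] xyz cm [0.15, 0.35, -10.03]
[329.53696002 174.0521705 ]
```

View pics/w4.png

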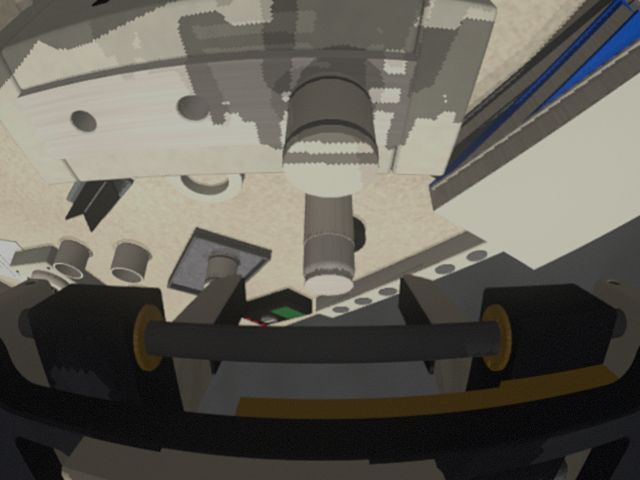

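Emit:
carry_out(steps=[{"xyz": [0.1, 0.35, -4], "rot": [0, 0, 0]}, {"xyz": [0.1, 0.35, -7.5], "rot": [0, 0, 0]}, {"xyz": [0.1, 0.35, -9.5], "rot": [0, 0, 0]}, {"xyz": [0.1, 0.35, -10], "rot": [0, 0, 0]}, {"xyz": [0.1, 0.35, -10], "rot": [0, 0, 0]}])

```text
t: 19.35
tool_pos: [0.5408, 0.4486, 0.1491]
orientation: [2.228, 0.86, 0.362]
force: [-0.3, 0.3, 0.5]
opening: 0.0746
```

Emit:
carry_out(steps=[{"xyz": [0, 0, 0], "rot": [0, 0, 0]}, {"xyz": [0, 0, 0], "rot": [0, 0, 0]}, {"xyz": [0, 0, 0], "rot": [0, 0, 0]}, {"xyz": [0, 0, 0], "rot": [0, 0, 0]}, {"xyz": [0, 0, 0], "rot": [0, 0, 0]}], grip=0, force=35)

```text
t: 19.85
tool_pos: [0.5403, 0.4496, 0.1499]
orientation: [2.227, 0.86, 0.365]
force: [-1.9, -0.0, 5.9]
opening: 0.0518
```

Emit:
carry_out(steps=[{"xyz": [0, 0, 2], "rot": [0, 0, 0]}, {"xyz": [0, 0, 5], "rot": [0, 0, 0]}, {"xyz": [0, 0, 9], "rot": [0, 0, 0]}, {"xyz": [0, 0, 13], "rot": [0, 0, 0]}, {"xyz": [0, 0, 16], "rot": [0, 0, 0]}, {"xyz": [0, 0, 16], "rot": [0, 0, 0]}])

```text
t: 20.45
tool_pos: [0.5411, 0.4505, 0.3164]
orientation: [2.232, 0.858, 0.374]
force: [0.2, 0.5, -1.0]
opening: 0.0517
```

```bash
python3 -c "
from h import *
st(); delta(tilt(84.5,45,-5.5),[.436,.08,.2])
snap('scene','sc10',(280,0,580,300),2)"
```

```text
t 20.45 q [0.978, 0.507, 1.077, -0.769, 1.717, 0.19] p [0.5411, 0.4505, 0.3164] z [0.484, -0.513, -0.709] x [0.738, 0.674, 0.016] F [0.2, 0.5, -1.0] op 0.0517
rot [87.0, 29.8, -36.8] xyz cm [-10.51, -37.05, -11.64]
```

View pics/sc10.png

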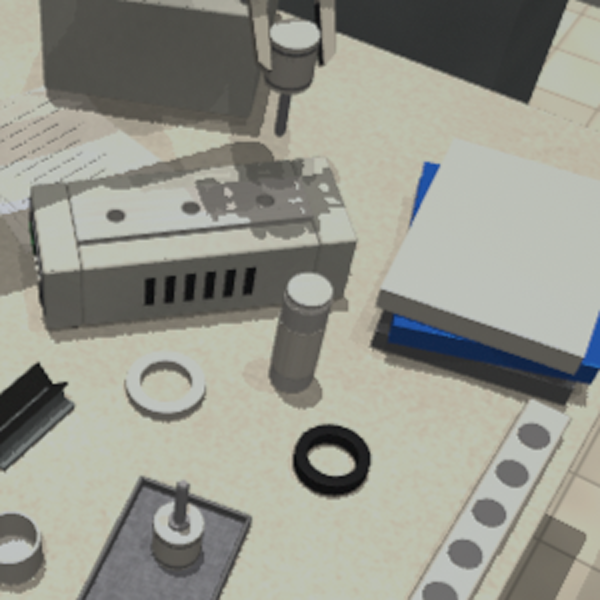

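Emit:
carry_out(steps=[{"xyz": [-1.2, -4, 0], "rot": [7.4, 2.5, -3.1]}, {"xyz": [-2.4, -8, 0], "rot": [14.8, 5, -6.2]}, {"xyz": [-3.6, -12, 0], "rot": [22, 7.5, -9.3]}, {"xyz": [-4.8, -16, 0], "rot": [29.6, 10, -12.4]}, {"xyz": [-6, -20, 0], "rot": [37, 12.5, -15.6]}, {"xyz": [-7, -24, 0], "rot": [44.4, 15, -18.7]}, {"xyz": [-8, -28, 0], "rot": [87, 29.8, -36.8]}, {"xyz": [-9, -32, 0], "rot": [87, 29.8, -36.8]}, {"xyz": [-10, -36, -2], "rot": [87, 29.8, -36.8]}, {"xyz": [-10.5, -38, -5], "rot": [87, 29.8, -36.8]}])

```text
t: 21.5
tool_pos: [0.4361, 0.0682, 0.2612]
orientation: [-2.641, -0.104, -0.123]
force: [1.5, -0.9, -2.9]
opening: 0.0514
```

```bash
python3 -c "
from h import *
st(); delta(tilt(84.5,45,-5.5),[.437,.070,.12])"
```

```text
t 21.5 q [-0.369, -0.356, 1.973, 0.491, 1.639, -0.442] p [0.4361, 0.0682, 0.2612] z [0.068, 0.478, -0.876] x [0.993, 0.052, 0.106] F [1.5, -0.9, -2.9] op 0.0514
rot [16.8, 5.7, -7.5] xyz cm [0.09, 0.18, -14.12]
```

Emit:
carry_out(steps=[{"xyz": [0.1, 0.2, 0], "rot": [7, 2.4, -3.1]}, {"xyz": [0.1, 0.2, -2], "rot": [14, 4.7, -6.2]}, {"xyz": [0.1, 0.2, -6], "rot": [16.8, 5.7, -7.5]}, {"xyz": [0.1, 0.2, -10], "rot": [16.8, 5.7, -7.5]}, {"xyz": [0.1, 0.2, -14], "rot": [16.8, 5.7, -7.5]}, {"xyz": [0.1, 0.2, -14], "rot": [16.8, 5.7, -7.5]}, {"xyz": [0.1, 0.2, -14], "rot": [16.8, 5.7, -7.5]}])

```text
t: 22.2
tool_pos: [0.4352, 0.0726, 0.1188]
orientation: [-2.354, 0.112, -0.033]
force: [0.1, 0.6, -1.4]
opening: 0.0516
```

```bash
python3 -c "
from h import *
st(); delta(tilt(84.5,45,-5.5),[.437,.07,.0515])
snap('scene','sc11',(220,120,380,260),4);snap('top','tp11',(240,270,360,370),5)"
```

```text
t 22.2 q [-0.526, -0.029, 2.087, 0.694, 1.509, -0.63] p [0.4352, 0.0726, 0.1188] z [0.057, 0.704, -0.708] x [0.996, -0.091, -0.01] F [0.1, 0.6, -1.4] op 0.0516
rot [-0.0, -0.6, -0.3] xyz cm [0.18, -0.26, -6.73]
```

View pics/sc11.png

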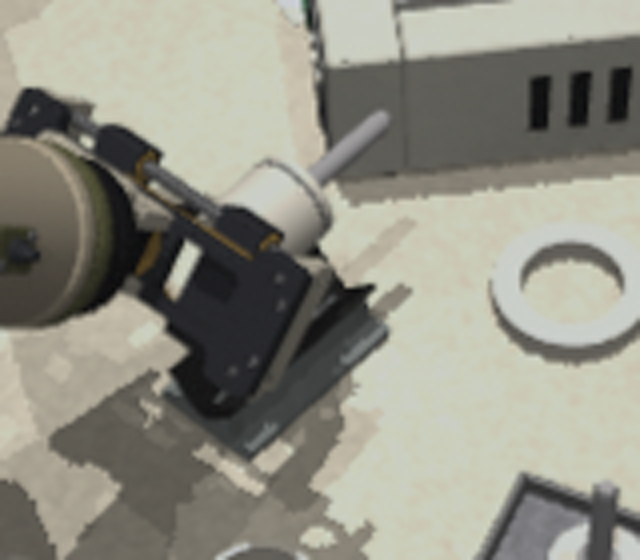

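View pics/tp11.png

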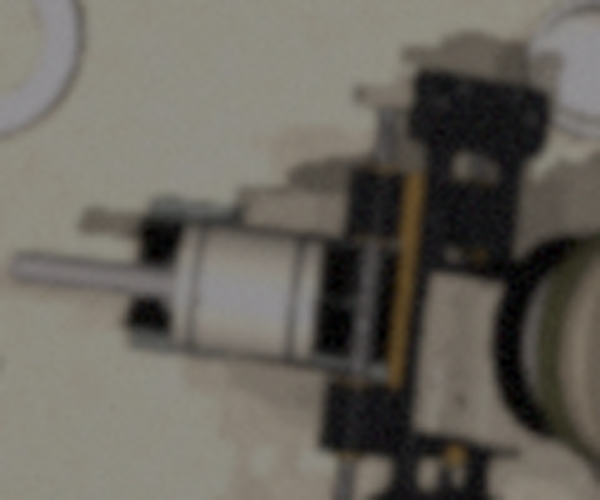

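Emit:
carry_out(steps=[{"xyz": [0.1, -0.2, -3], "rot": [0, 0, 0]}, {"xyz": [0.1, -0.2, -5], "rot": [0, 0, 0]}, {"xyz": [0.1, -0.2, -6], "rot": [0, 0, 0]}, {"xyz": [0.1, -0.2, -6.4], "rot": [0, 0, 0]}, {"xyz": [0.1, -0.2, -6.4], "rot": [0, 0, 0]}, {"xyz": [0.1, -0.2, -6.4], "rot": [0, 0, 0]}])

```text
t: 22.9
tool_pos: [0.4381, 0.0695, 0.0562]
orientation: [-2.357, 0.109, -0.039]
force: [-0.1, -0.9, -2.9]
opening: 0.0515
```

Emit:
carry_out(steps=[{"xyz": [0, 0, -0.1], "rot": [0, 0, 0]}, {"xyz": [0, 0, -0.2], "rot": [0, 0, 0]}, {"xyz": [0, 0, -0.2], "rot": [0, 0, 0]}])

```text
t: 23.2
tool_pos: [0.4373, 0.0698, 0.0533]
orientation: [-2.357, 0.11, -0.037]
force: [-1.5, 0.8, -0.6]
opening: 0.0517
```

Emit:
carry_out(steps=[{"xyz": [0, 0, -0.1], "rot": [0, 0, 0]}, {"xyz": [0, 0, -0.15], "rot": [0, 0, 0]}, {"xyz": [0, 0, -0.15], "rot": [0, 0, 0]}])

```text
t: 23.5
tool_pos: [0.4373, 0.0699, 0.052]
orientation: [-2.356, 0.11, -0.037]
force: [-1.3, -0.8, 5.5]
opening: 0.0515
```

Emit:
carry_out(steps=[{"xyz": [0, 0, 0], "rot": [0, 0, 0]}, {"xyz": [0, 0, 0], "rot": [0, 0, 0]}, {"xyz": [0, 0, 0], "rot": [0, 0, 0]}, {"xyz": [0, 0, 0], "rot": [0, 0, 0]}], grip=0.85)

```text
t: 23.9
tool_pos: [0.4372, 0.0699, 0.0515]
orientation: [-2.357, 0.11, -0.037]
force: [-0.1, 0.2, 0.4]
opening: 0.077
```

Emit:
carry_out(steps=[{"xyz": [-0.3, -3, 3], "rot": [0, 0, 0]}, {"xyz": [-0.7, -7, 7], "rot": [0, 0, 0]}, {"xyz": [-0.7, -7, 10], "rot": [0, 0, 0]}, {"xyz": [-0.5, -5, 14], "rot": [-8, 0, 0]}, {"xyz": [0, -2, 15], "rot": [-16, 0, 0]}, {"xyz": [0, 1.5, 15], "rot": [-75, 0, 0]}, {"xyz": [0, 1.5, 15], "rot": [-75, 0, 0]}, {"xyz": [0, 1.5, 15], "rot": [-75, 0, 0]}, {"xyz": [0, 1.5, 15], "rot": [-75, 0, 0]}, {"xyz": [0, 1.5, 15], "rot": [-75, 0, 0]}])

```text
t: 24.9
tool_pos: [0.4382, 0.0855, 0.2035]
orientation: [2.904, -0.09, 0.105]
force: [-0.5, -0.2, -0.9]
opening: 0.0792
```

```bash
python3 -c "
from h import *
st(); delta(tilt(-95.5,30,-5.5),[.437,.086,.15])
snap('top','tp12',(240,270,360,370),5)"
```

```text
t 24.9 q [0.274, -0.269, 1.947, -0.246, 1.468, 0.361] p [0.4382, 0.0855, 0.2035] z [0.064, -0.234, -0.97] x [0.996, -0.052, 0.078] F [-0.5, -0.2, -0.9] op 0.0792
rot [-16.3, 5.7, -3.1] xyz cm [-0.12, 0.05, -5.35]
```

View pics/tp12.png

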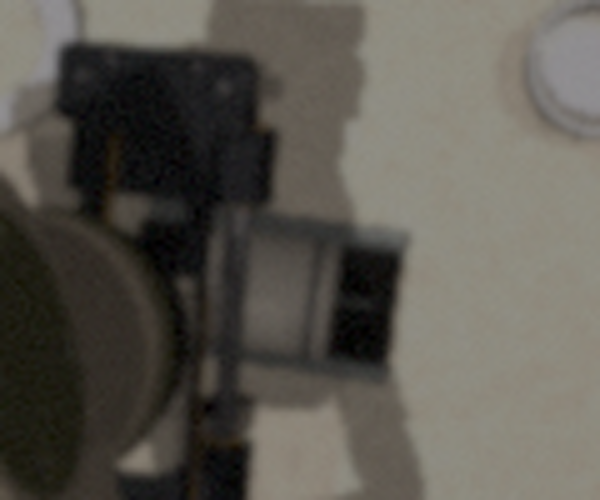

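Emit:
carry_out(steps=[{"xyz": [0.1, 0.3, 0], "rot": [-8, 2.8, -1.5]}, {"xyz": [0.1, 0.3, -3], "rot": [-16.3, 5.7, -3.1]}, {"xyz": [0.1, 0.3, -7], "rot": [-16.3, 5.7, -3.1]}, {"xyz": [0.1, 0.3, -11], "rot": [-16.3, 5.7, -3.1]}, {"xyz": [0.1, 0.3, -14], "rot": [-16.3, 5.7, -3.1]}, {"xyz": [0.1, 0.3, -14.6], "rot": [-16.3, 5.7, -3.1]}, {"xyz": [0.1, 0.3, -14.6], "rot": [-16.3, 5.7, -3.1]}, {"xyz": [0.1, 0.3, -14.6], "rot": [-16.3, 5.7, -3.1]}])

```text
t: 25.75
tool_pos: [0.4393, 0.0881, 0.0572]
orientation: [2.622, -0.128, -0.039]
force: [0.5, -0.1, 0.6]
opening: 0.079
```

```bash
python3 -c "
from h import *
st(); delta(tilt(-95.5,30,-5.5),[.437,.088,.0550])"
```

```text
t 25.75 q [0.428, 0.177, 1.875, -0.448, 1.39, 0.676] p [0.4393, 0.0881, 0.0572] z [-0.052, -0.492, -0.869] x [0.995, -0.099, -0.004] F [0.5, -0.1, 0.6] op 0.079
rot [-0.4, -0.2, 0.2] xyz cm [-0.23, -0.01, -0.22]
```

Emit:
carry_out(steps=[{"xyz": [-0.2, 0, -0.2], "rot": [0, 0, 0]}, {"xyz": [-0.2, 0, -0.2], "rot": [0, 0, 0]}])

```text
t: 25.95
tool_pos: [0.437, 0.0883, 0.0548]
orientation: [2.622, -0.128, -0.039]
force: [0.5, -1.2, 0.0]
opening: 0.0789
```

Emit:
carry_out(steps=[{"xyz": [0, 0, 0], "rot": [0, 0, 0]}, {"xyz": [0, 0, 0], "rot": [0, 0, 0]}, {"xyz": [0, 0, 0], "rot": [0, 0, 0]}, {"xyz": [0, 0, 0], "rot": [0, 0, 0]}, {"xyz": [0, 0, 0], "rot": [0, 0, 0]}], grip=0, force=35)

```text
t: 26.45
tool_pos: [0.4364, 0.0879, 0.0536]
orientation: [2.62, -0.127, -0.041]
force: [1.1, -0.1, 0.4]
opening: 0.0516
```

Emit:
carry_out(steps=[{"xyz": [0, 0, 1], "rot": [0, 0, 0]}, {"xyz": [0, -2, 4], "rot": [0, 0, 0]}, {"xyz": [1, -5, 8], "rot": [0, 0, 0]}, {"xyz": [3, -8, 12], "rot": [0, 0, 0]}, {"xyz": [5, -11, 16], "rot": [0, 0, 0]}, {"xyz": [7, -14, 20], "rot": [0, 0, 0]}, {"xyz": [7, -14, 20], "rot": [0, 0, 0]}])

```text
t: 27.15
tool_pos: [0.5088, -0.0546, 0.2593]
orientation: [2.62, -0.133, -0.032]
force: [-0.4, -0.1, -1.9]
opening: 0.0514
```

```bash
python3 -c "
from h import *
st(); delta(tilt(84.5,60,-5.5),[.69,-.06,.2])
snap('scene','sc13',(220,80,480,320),2.5)"
```

```text
t 27.15 q [0.135, -0.019, 1.687, -0.503, 1.6, 0.254] p [0.5088, -0.0546, 0.2593] z [-0.048, -0.493, -0.869] x [0.995, -0.101, 0.002] F [-0.4, -0.1, -1.9] op 0.0514
rot [89.3, -8.7, 0.3] xyz cm [18.12, -0.54, -5.93]
```

View pics/sc13.png

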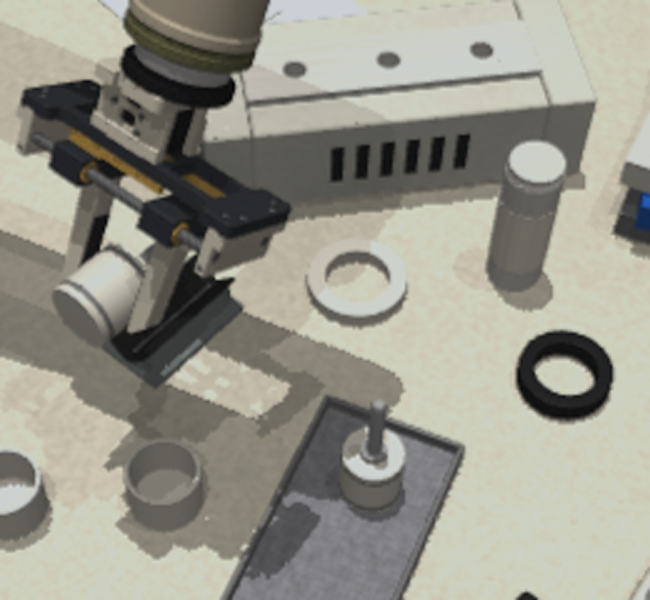

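Emit:
carry_out(steps=[{"xyz": [2, 0, 0], "rot": [8, -0.8, 0]}, {"xyz": [4, 0, 0], "rot": [16.5, -1.6, 0]}, {"xyz": [6, 0, 0], "rot": [25, -2.4, 0]}, {"xyz": [8, 0, 0], "rot": [33.5, -3.2, 0.1]}, {"xyz": [11, 0, 0], "rot": [42, -4, 0.1]}, {"xyz": [14, 0, -1], "rot": [89.3, -8.7, 0.3]}, {"xyz": [17, -0.5, -4], "rot": [89.3, -8.7, 0.3]}, {"xyz": [18.2, -0.5, -6], "rot": [89.3, -8.7, 0.3]}, {"xyz": [18.2, -0.5, -6], "rot": [89.3, -8.7, 0.3]}, {"xyz": [18.2, -0.5, -6], "rot": [89.3, -8.7, 0.3]}])

```text
t: 28.2
tool_pos: [0.6873, -0.056, 0.1913]
orientation: [-2.164, 0.097, -0.048]
force: [0.3, 0.6, -2.7]
opening: 0.0515
```

```bash
python3 -c "
from h import *
st(); delta(tilt(84.5,60,-5.5),[.692,-.06,.06])
"
```

```text
t 28.2 q [-0.559, 0.683, 1.165, 0.854, 1.781, -0.501] p [0.6873, -0.056, 0.1913] z [0.071, 0.825, -0.56] x [0.996, -0.088, -0.003] F [0.3, 0.6, -2.7] op 0.0515
rot [4.1, -0.5, -0.4] xyz cm [0.47, -0.4, -13.13]
```

Emit:
carry_out(steps=[{"xyz": [0.4, -0.4, -3], "rot": [4.1, -0.5, -0.4]}, {"xyz": [0.4, -0.4, -7], "rot": [4.1, -0.5, -0.4]}, {"xyz": [0.4, -0.4, -10], "rot": [4.1, -0.5, -0.4]}, {"xyz": [0.4, -0.4, -12.5], "rot": [4.1, -0.5, -0.4]}, {"xyz": [0.4, -0.4, -13.8], "rot": [4.1, -0.5, -0.4]}, {"xyz": [0.4, -0.4, -13.8], "rot": [4.1, -0.5, -0.4]}, {"xyz": [0.4, -0.4, -13.8], "rot": [4.1, -0.5, -0.4]}])

```text
t: 28.9
tool_pos: [0.6923, -0.0605, 0.0561]
orientation: [-2.1, 0.098, -0.06]
force: [-0.4, -0.4, -1.5]
opening: 0.0515
```

```bash
python3 -c "
from h import *
st(); delta(tilt(84.5,60,-5.5),[.691,-.06,.04])
snap('scene','sc14',(240,160,460,360),3.5)
"
```

```text
t 28.9 q [-0.577, 0.911, 1.131, 0.88, 1.697, -0.653] p [0.6923, -0.0605, 0.0561] z [0.083, 0.858, -0.506] x [0.996, -0.095, 0.003] F [-0.4, -0.4, -1.5] op 0.0515
rot [0.4, 0.1, -0.1] xyz cm [-0.13, 0.05, -1.61]
```

View pics/sc14.png

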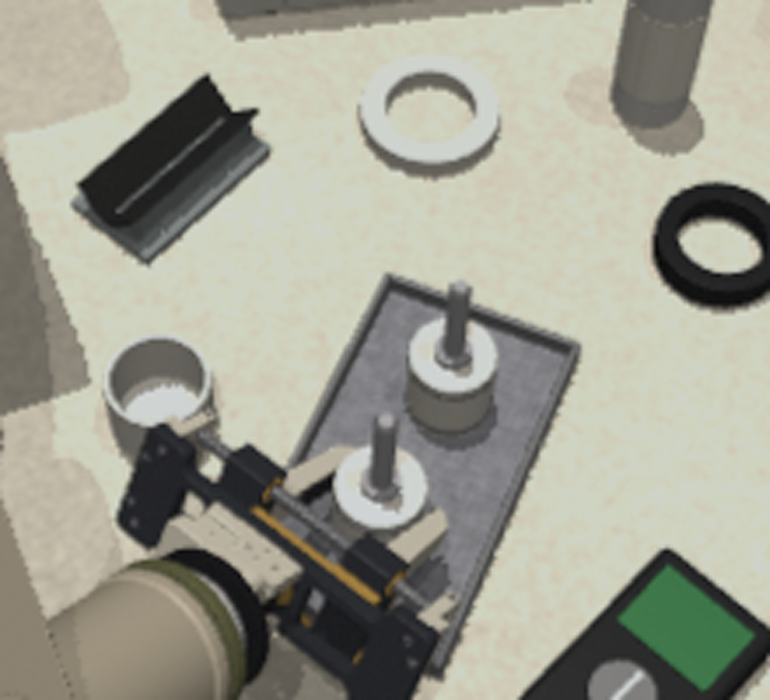

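Emit:
carry_out(steps=[{"xyz": [-0.1, 0, -0.5], "rot": [0, 0, 0]}, {"xyz": [-0.1, 0, -1], "rot": [0, 0, 0]}, {"xyz": [-0.1, 0, -1.3], "rot": [0, 0, 0]}, {"xyz": [-0.1, 0, -1.3], "rot": [0, 0, 0]}])

```text
t: 29.35
tool_pos: [0.6909, -0.061, 0.0419]
orientation: [-2.1, 0.099, -0.06]
force: [-0.6, -0.7, -2.6]
opening: 0.0513
```

Emit:
carry_out(steps=[{"xyz": [0, 0, -0.1], "rot": [0, 0, 0]}, {"xyz": [0, 0, -0.2], "rot": [0, 0, 0]}, {"xyz": [0, 0, -0.2], "rot": [0, 0, 0]}])

```text
t: 29.65
tool_pos: [0.6913, -0.0613, 0.0414]
orientation: [-2.1, 0.097, -0.061]
force: [-2.9, -0.9, 4.3]
opening: 0.0511
```

Contact at 41.4 mm. Release.

Emit:
carry_out(steps=[{"xyz": [0, 0, 0.1], "rot": [0, 0, 0]}, {"xyz": [0, 0, 0.1], "rot": [0, 0, 0]}])

```text
t: 29.85
tool_pos: [0.6914, -0.0612, 0.0416]
orientation: [-2.101, 0.098, -0.061]
force: [-0.4, -1.0, 0.3]
opening: 0.0512
```

Emit:
carry_out(steps=[{"xyz": [0, 0, 0], "rot": [0, 0, 0]}, {"xyz": [0, 0, 0], "rot": [0, 0, 0]}, {"xyz": [0, 0, 0], "rot": [0, 0, 0]}, {"xyz": [0, 0, 0], "rot": [0, 0, 0]}], grip=0.75)

```text
t: 30.25
tool_pos: [0.6912, -0.0611, 0.0415]
orientation: [-2.1, 0.098, -0.061]
force: [0.4, -0.0, 0.6]
opening: 0.0693
```

Emit:
carry_out(steps=[{"xyz": [-0.2, -2.5, 1.2], "rot": [0, 0, 0]}, {"xyz": [-0.6, -6, 3.5], "rot": [0, 0, 0]}, {"xyz": [-1, -10, 7], "rot": [0, 0, 0]}, {"xyz": [-2, -10, 11], "rot": [0, 0, 0]}, {"xyz": [-4, -8, 15], "rot": [-8, 0, 0]}, {"xyz": [-7, -5, 18], "rot": [-16, 0, 0]}, {"xyz": [-10, -1, 20], "rot": [-50, 4, 0]}, {"xyz": [-13, 3, 20], "rot": [-50, 4, 0]}, {"xyz": [-15, 6, 20], "rot": [-50, 4, 0]}, {"xyz": [-15, 6, 20], "rot": [-50, 4, 0]}])

```text
t: 31.25
tool_pos: [0.5395, 0.0003, 0.2433]
orientation: [-2.887, 0.123, -0.043]
force: [0.4, 1.2, -0.0]
opening: 0.0695
```

```bash
python3 -c "
from h import *
st()
snap('scene','sc15');snap('top','tp15');wr('w5')
"
```

```text
t 31.25 q [-0.264, -0.051, 1.681, 0.252, 1.539, -0.19] p [0.5395, 0.0003, 0.2433] z [0.04, 0.247, -0.968] x [0.996, -0.088, 0.019] F [0.4, 1.2, -0.0] op 0.0695
```

View pics/sc15.png

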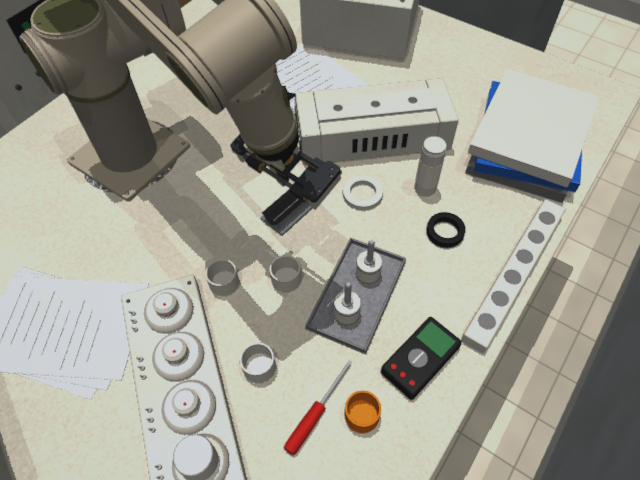

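View pics/tp15.png

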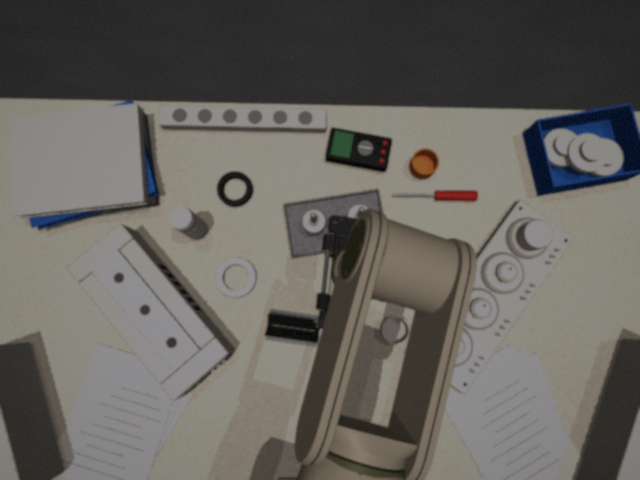

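```bash
cat > chk2.py <<'E'
from chk import *
print('====')
q=np.array([-0.264,-0.051,1.681,0.252,1.539,-0.19])
for n,p in (('B',[.540,-.0675,.0286]),('C',[.4408,-.1475,.0286]),('A',[.613,-.2475,.0286])):
    qq=show(n+' hi',[p[0],p[1],.15],tilt(-95.5,45,-5.5),q); qq=show(n,p,tilt(-95.5,45,-5.5),qq)
q1=show('rest',[.437,.08,.06],tilt(84.5,45,-5.5),q)
q2=show('regr',[.437,.08,.06],tilt(-95.5,30,-5.5),q)
for n,p in (('d0',[.5695,-.3837]),('d1',[.4893,-.3255]),('d2',[.409,-.2676])):
  for h in (54,84.5):
    qq=show(n+' hi%d'%h,[*p,.2],tilt(h,60,h-90),q1); show(n,[*p,.083],tilt(h,60,h-90),qq)
E
python3 chk2.py | sed -n '/====/,$p'; python3 -c "
from h import *
delta(tilt(-95.5,45,-5.5),[.54,-.0675,.15])"
```

```text
====
B hi [ 0.23  0.29  1.68 -0.73  1.51  0.5 ]
B [ 0.23  0.48  1.69 -0.75  1.36  0.64]
C hi [ 0.12 -0.01  2.01 -0.77  1.42  0.44]
C [ 0.12  0.22  2.02 -0.82  1.24  0.63]
A hi [-0.07  0.39  1.55 -0.81  1.33  0.28]
A [-0.07  0.57  1.56 -0.86  1.2   0.43]
rest [-0.51  0.08  2.11  0.72  1.39 -0.71]
regr [ 0.42  0.16  1.89 -0.46  1.39  0.67]
d0 hi54 [-1.09  0.68  1.19  0.92  1.79 -0.51]
d0 [-1.09  0.84  1.19  0.89  1.7  -0.63]
d0 hi84 [-0.97  1.11  0.54  0.79  2.24 -0.61]
d0 [-0.97  1.24  0.54  0.73  2.15 -0.72]
d1 hi54 [-1.16  0.46  1.5   0.87  1.79 -0.62]
d1 [-1.16  0.64  1.5   0.85  1.67 -0.76]
d1 hi84 [-1.01  0.79  1.03  0.68  2.14 -0.79]
d1 [-1.01  0.94  1.03  0.63  2.02 -0.9 ]
d2 hi54 [-1.25  0.25  1.77  0.81  1.81 -0.72]
d2 [-1.25  0.46  1.77  0.78  1.67 -0.87]
d2 hi84 [-1.06  0.55  1.38  0.6   2.09 -0.92]
d2 [-1.06  0.72  1.38  0.55  1.94 -1.02]
rot [-59.4, 6.3, -1.4] xyz cm [-0.12, -7.02, -9.41]
```

View pics/w5.png

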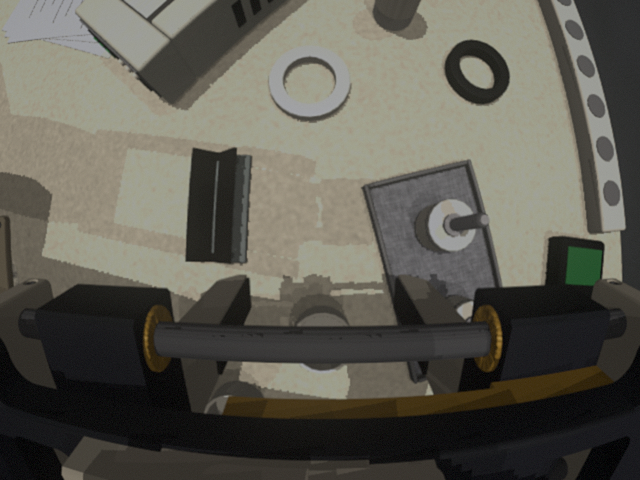

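Emit:
carry_out(steps=[{"xyz": [0, -1, -1], "rot": [-8.5, 0.9, -0.2]}, {"xyz": [0, -2, -2], "rot": [-17, 1.8, -0.4]}, {"xyz": [0, -4, -3], "rot": [-25, 2.7, -0.6]}, {"xyz": [0, -6, -5], "rot": [-59.4, 6.3, -1.4]}, {"xyz": [0, -7, -7], "rot": [-59.4, 6.3, -1.4]}, {"xyz": [0, -7, -9.4], "rot": [-59.4, 6.3, -1.4]}, {"xyz": [0, -7, -9.4], "rot": [-59.4, 6.3, -1.4]}, {"xyz": [0, -7, -9.4], "rot": [-59.4, 6.3, -1.4]}], grip=0.86)

```text
t: 32.2
tool_pos: [0.538, -0.0711, 0.1411]
orientation: [2.349, -0.117, -0.062]
force: [-0.6, -0.4, -1.0]
opening: 0.0803
```

```bash
python3 -c "
from h import *
st(); delta(tilt(-95.5,45,-5.5),[.54,-.0675,.03])
c=wr('w6');print(proj('wrist',[.5405,-.066,.05],c));snap('scene','sc16',(180,200,380,400),3)"
```

```text
t 32.2 q [0.227, 0.303, 1.676, -0.736, 1.51, 0.508] p [0.538, -0.0711, 0.1411] z [-0.08, -0.706, -0.703] x [0.995, -0.103, -0.01] F [-0.6, -0.4, -1.0] op 0.0803
rot [0.3, -0.6, 0.4] xyz cm [0.2, 0.36, -11.11]
[328.5956122  149.91041365]
```

View pics/w6.png

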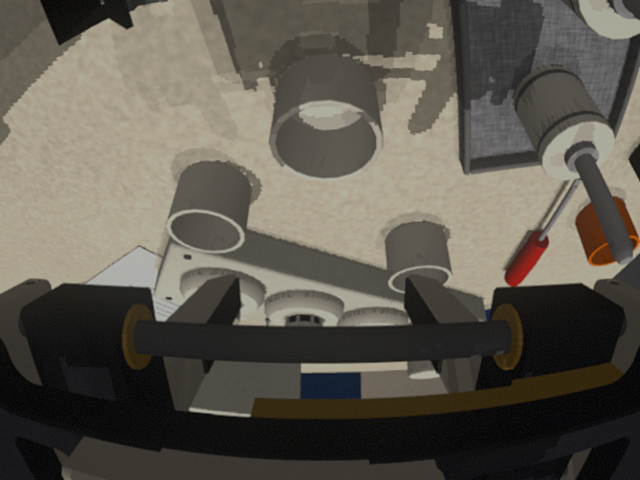

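View pics/sc16.png

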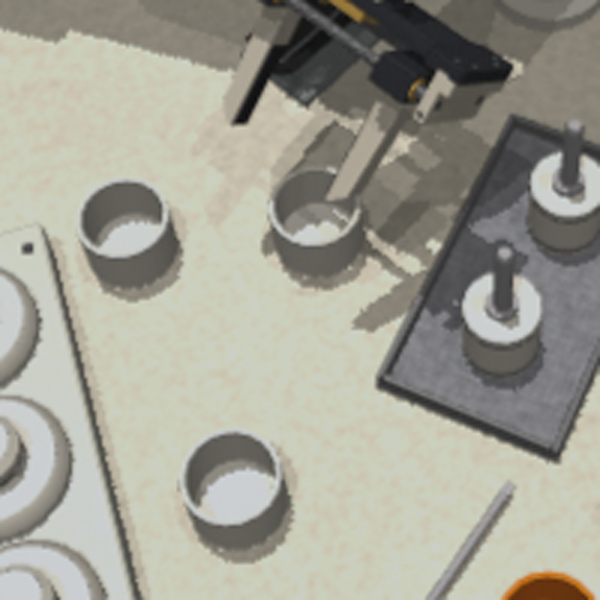

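```bash
python3 -c "
from h import *
import json
c=json.load(open('w6.json'))
for u,v in((326.5,178.5),(326.5,101.5),(270.5,143),(382.5,143)): print(px('wrist',u,v,.05,c).round(4))"
```

```text
[ 0.537  -0.0904  0.05  ]
[ 0.5426 -0.0319  0.05  ]
[ 0.5093 -0.0571  0.05  ]
[ 0.5705 -0.0628  0.05  ]
```

Emit:
carry_out(steps=[{"xyz": [0.2, 0.6, -4], "rot": [0, 0, 0]}, {"xyz": [0.2, 0.6, -8], "rot": [0, 0, 0]}, {"xyz": [0.2, 0.6, -10.5], "rot": [0, 0, 0]}, {"xyz": [0.2, 0.6, -11.1], "rot": [0, 0, 0]}, {"xyz": [0.2, 0.6, -11.1], "rot": [0, 0, 0]}, {"xyz": [0.2, 0.6, -11.1], "rot": [0, 0, 0]}])

```text
t: 32.9
tool_pos: [0.5449, -0.0657, 0.039]
orientation: [2.355, -0.128, -0.043]
force: [-0.4, 0.5, 1.0]
opening: 0.0797
```

```bash
python3 -c "
from h import *
st(); delta(tilt(-95.5,45,-5.5),[.54,-.065,.0295])
wr('w7');snap('scene','sc17',(210,200,360,350),4)"
```

```text
t 32.9 q [0.232, 0.47, 1.677, -0.748, 1.376, 0.639] p [0.5449, -0.0657, 0.039] z [-0.069, -0.702, -0.709] x [0.994, -0.105, 0.007] F [-0.4, 0.5, 1.0] op 0.0797
rot [-0.1, 0.4, 0.5] xyz cm [-0.49, 0.07, -0.95]
```

View pics/sc17.png

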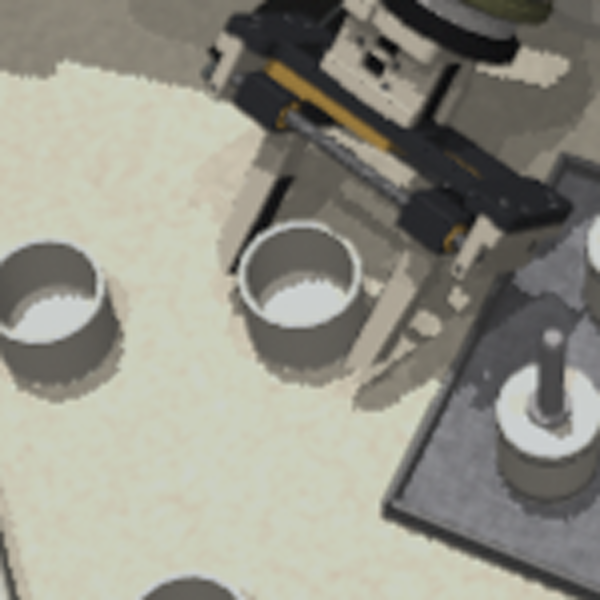

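View pics/w7.png

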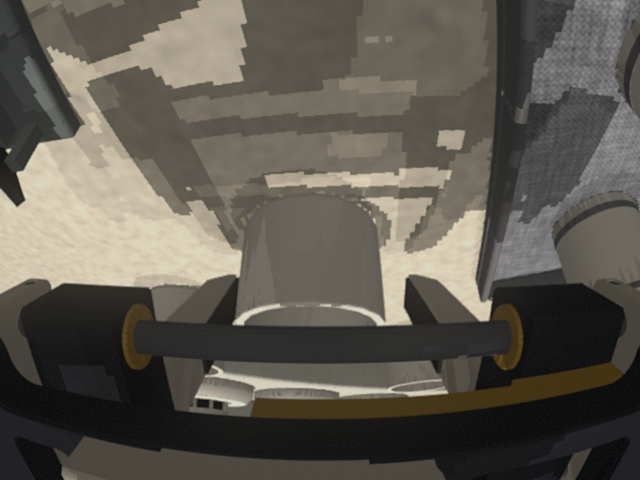

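Emit:
carry_out(steps=[{"xyz": [-0.5, 0.1, -0.4], "rot": [0, 0, 0]}, {"xyz": [-0.5, 0.1, -0.9], "rot": [0, 0, 0]}, {"xyz": [-0.5, 0.1, -0.9], "rot": [0, 0, 0]}])

```text
t: 33.3
tool_pos: [0.5375, -0.064, 0.0268]
orientation: [2.354, -0.123, -0.048]
force: [0.5, -0.4, -0.1]
opening: 0.0798
```

Emit:
carry_out(steps=[{"xyz": [0, 0, 0], "rot": [0, 0, 0]}, {"xyz": [0, 0, 0], "rot": [0, 0, 0]}, {"xyz": [0, 0, 0], "rot": [0, 0, 0]}, {"xyz": [0, 0, 0], "rot": [0, 0, 0]}, {"xyz": [0, 0, 0], "rot": [0, 0, 0]}], grip=0, force=20)

```text
t: 33.8
tool_pos: [0.5383, -0.0641, 0.0275]
orientation: [2.354, -0.124, -0.046]
force: [0.4, -0.6, -0.6]
opening: 0.0645
```

Emit:
carry_out(steps=[{"xyz": [0, 0, 2], "rot": [0, 0, 0]}, {"xyz": [0, 0, 5], "rot": [0, 0, 0]}, {"xyz": [0, 0, 9], "rot": [0, 0, 0]}, {"xyz": [-1, 1, 13], "rot": [0, 0, 0]}, {"xyz": [-2, 2, 17], "rot": [0, 0, 0]}, {"xyz": [-2, 2, 17], "rot": [0, 0, 0]}])

```text
t: 34.4
tool_pos: [0.5206, -0.0427, 0.2038]
orientation: [2.356, -0.128, -0.035]
force: [0.6, 0.0, -0.6]
opening: 0.0646
```

```bash
python3 -c "
from h import *
st(); delta(tilt(84.5,45,-5.5),[.437,.075,.18])
snap('scene','sc18',(180,120,420,400),2)"
```

```text
t 34.4 q [0.281, 0.189, 1.679, -0.717, 1.608, 0.489] p [0.5206, -0.0427, 0.2038] z [-0.063, -0.702, -0.709] x [0.995, -0.103, 0.013] F [0.6, 0.0, -0.6] op 0.0646
rot [89.4, -8.3, 0.9] xyz cm [-8.36, 11.77, -2.38]
```

View pics/sc18.png

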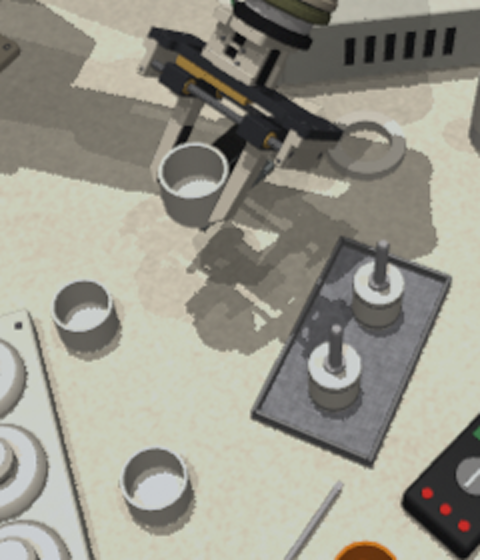

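Emit:
carry_out(steps=[{"xyz": [-1, 1, 0], "rot": [8.3, -0.8, 0.1]}, {"xyz": [-2, 2, 0], "rot": [16.7, -1.5, 0.2]}, {"xyz": [-3, 3, 0], "rot": [25, -2.3, 0.3]}, {"xyz": [-4, 5, 0], "rot": [33, -3, 0.4]}, {"xyz": [-5, 7, 0], "rot": [42, -4, 0.5]}, {"xyz": [-6, 9, 0], "rot": [89.4, -8.3, 0.9]}, {"xyz": [-8, 11, -1], "rot": [89.4, -8.3, 0.9]}, {"xyz": [-8.4, 11.9, -2], "rot": [89.4, -8.3, 0.9]}, {"xyz": [-8.4, 11.9, -3], "rot": [89.4, -8.3, 0.9]}, {"xyz": [-8.4, 11.9, -5], "rot": [89.4, -8.3, 0.9]}])

```text
t: 35.45
tool_pos: [0.4354, 0.0741, 0.1483]
orientation: [-2.442, 0.108, -0.044]
force: [-0.3, -0.9, -1.8]
opening: 0.0646
```

```bash
python3 -c "
from h import *
st(); delta(tilt(84.5,45,-5.5),[.437,.077,.11])"
```

```text
t 35.45 q [-0.478, -0.146, 2.089, 0.639, 1.516, -0.531] p [0.4354, 0.0741, 0.1483] z [0.06, 0.64, -0.766] x [0.996, -0.09, 0.004] F [-0.3, -0.9, -1.8] op 0.0646
rot [5.0, -0.3, -0.4] xyz cm [0.16, 0.29, -3.83]
```

Emit:
carry_out(steps=[{"xyz": [0.1, 0.2, -1], "rot": [5, -0.3, -0.4]}, {"xyz": [0.1, 0.2, -4], "rot": [5, -0.3, -0.4]}, {"xyz": [0.1, 0.2, -6], "rot": [5, -0.3, -0.4]}, {"xyz": [0.1, 0.2, -7.8], "rot": [5, -0.3, -0.4]}, {"xyz": [0.1, 0.2, -7.8], "rot": [5, -0.3, -0.4]}, {"xyz": [0.1, 0.2, -7.8], "rot": [5, -0.3, -0.4]}])

```text
t: 36.05
tool_pos: [0.4344, 0.0771, 0.0689]
orientation: [-2.358, 0.115, -0.038]
force: [-0.2, -0.3, -1.0]
opening: 0.0646
```

```bash
python3 -c "
from h import *
st(); delta(tilt(84.5,45,-5.5),[.437,.077,.06])
snap('scene','sc19',(220,120,380,260),4);snap('top','tp19',(240,270,360,370),5)"
```

```text
t 36.05 q [-0.517, 0.059, 2.108, 0.705, 1.414, -0.695] p [0.4344, 0.0771, 0.0689] z [0.062, 0.702, -0.71] x [0.996, -0.094, -0.007] F [-0.2, -0.3, -1.0] op 0.0646
rot [0.2, -0.4, -0.1] xyz cm [0.26, -0.01, -0.89]
```

View pics/sc19.png

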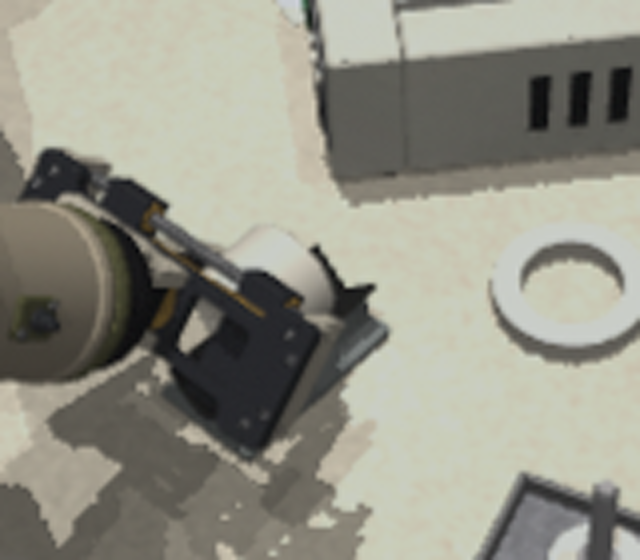

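View pics/tp19.png

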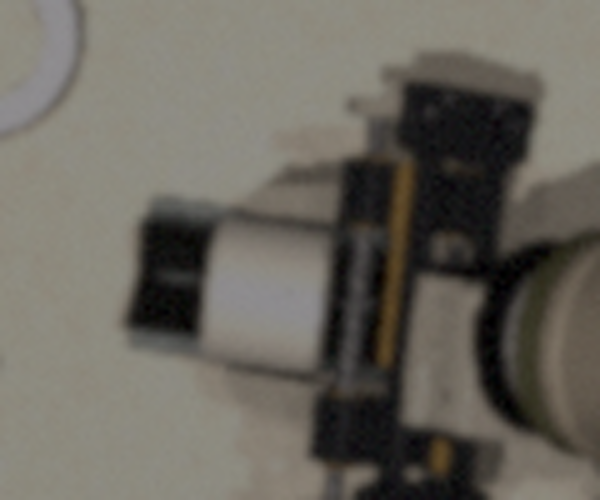

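Emit:
carry_out(steps=[{"xyz": [0.2, 0, -0.3], "rot": [0, 0, 0]}, {"xyz": [0.2, 0, -0.6], "rot": [0, 0, 0]}, {"xyz": [0.2, 0, -0.6], "rot": [0, 0, 0]}])

```text
t: 36.45
tool_pos: [0.4373, 0.0769, 0.0635]
orientation: [-2.359, 0.112, -0.041]
force: [-0.7, -0.0, -0.8]
opening: 0.0641
```

Emit:
carry_out(steps=[{"xyz": [0, 0, -0.1], "rot": [0, 0, 0]}, {"xyz": [0, 0, -0.2], "rot": [0, 0, 0]}, {"xyz": [0, 0, -0.2], "rot": [0, 0, 0]}])

```text
t: 36.75
tool_pos: [0.4373, 0.0769, 0.062]
orientation: [-2.358, 0.112, -0.041]
force: [-1.7, -0.6, 4.3]
opening: 0.0648
```

Emit:
carry_out(steps=[{"xyz": [0, 0, 0], "rot": [0, 0, 0]}, {"xyz": [0, 0, 0], "rot": [0, 0, 0]}, {"xyz": [0, 0, 0], "rot": [0, 0, 0]}, {"xyz": [0, 0, 0], "rot": [0, 0, 0]}], grip=0.92)

```text
t: 37.15
tool_pos: [0.4372, 0.0769, 0.0615]
orientation: [-2.359, 0.113, -0.041]
force: [0.6, -0.1, 0.1]
opening: 0.0848
```

Emit:
carry_out(steps=[{"xyz": [-0.3, -3, 3], "rot": [0, 0, 0]}, {"xyz": [-0.7, -7, 7], "rot": [0, 0, 0]}, {"xyz": [-0.7, -7, 10], "rot": [0, 0, 0]}, {"xyz": [-0.5, -5, 14], "rot": [-8, 0, 0]}, {"xyz": [0, -2, 15], "rot": [-16, 0, 0]}, {"xyz": [0, 0.5, 15], "rot": [-75, 0, 0]}, {"xyz": [0, 0.5, 15], "rot": [-75, 0, 0]}, {"xyz": [0, 0.5, 15], "rot": [-75, 0, 0]}, {"xyz": [0, 0.5, 15], "rot": [-75, 0, 0]}, {"xyz": [0, 0.5, 15], "rot": [-75, 0, 0]}])

```text
t: 38.15
tool_pos: [0.4382, 0.0824, 0.2135]
orientation: [2.886, -0.089, 0.112]
force: [-0.4, -1.6, -1.0]
opening: 0.0852
```

```bash
python3 -c "
from h import *
st(); delta(tilt(-95.5,30,-5.5),[.437,.08,.062])
snap('top','tp20',(240,270,360,370),5);snap('scene','sc20',(220,120,380,260),4)"
```

```text
t 38.15 q [0.282, -0.275, 1.937, -0.265, 1.487, 0.367] p [0.4382, 0.0824, 0.2135] z [0.068, -0.252, -0.965] x [0.995, -0.051, 0.084] F [-0.4, -1.6, -1.0] op 0.0852
rot [-15.3, 5.9, -3.2] xyz cm [-0.12, -0.24, -15.15]
```

View pics/tp20.png

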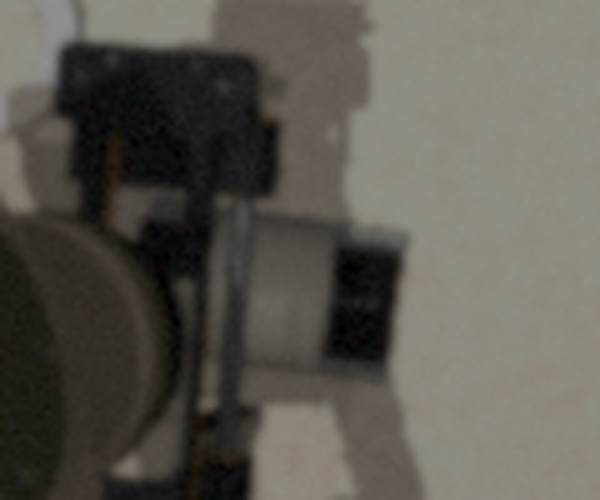

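View pics/sc20.png

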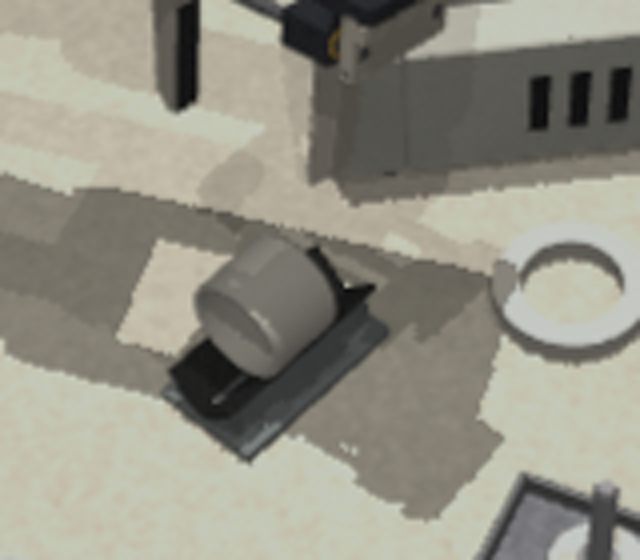

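Emit:
carry_out(steps=[{"xyz": [-0.1, 0.2, 0], "rot": [-7.5, 2.9, -1.6]}, {"xyz": [-0.1, 0.2, -3], "rot": [-15.3, 5.9, -3.2]}, {"xyz": [-0.1, 0.2, -7], "rot": [-15.3, 5.9, -3.2]}, {"xyz": [-0.1, 0.2, -11], "rot": [-15.3, 5.9, -3.2]}, {"xyz": [-0.1, 0.2, -14], "rot": [-15.3, 5.9, -3.2]}, {"xyz": [-0.1, 0.2, -15], "rot": [-15.3, 5.9, -3.2]}, {"xyz": [-0.1, 0.2, -15], "rot": [-15.3, 5.9, -3.2]}, {"xyz": [-0.1, 0.2, -15], "rot": [-15.3, 5.9, -3.2]}])

```text
t: 39.05
tool_pos: [0.4371, 0.0837, 0.0629]
orientation: [2.621, -0.129, -0.04]
force: [0.2, -0.5, 0.4]
opening: 0.0855
```

```bash
python3 -c "
from h import *
st(); delta(tilt(-95.5,30,-5.5),[.437,.084,.061])
snap('top','tp21',(240,270,360,370),5)"
```

```text
t 39.05 q [0.423, 0.158, 1.884, -0.449, 1.398, 0.667] p [0.4371, 0.0837, 0.0629] z [-0.053, -0.493, -0.869] x [0.995, -0.1, -0.004] F [0.2, -0.5, 0.4] op 0.0855
rot [-0.3, -0.2, 0.2] xyz cm [-0.01, 0.03, -0.19]
```

View pics/tp21.png

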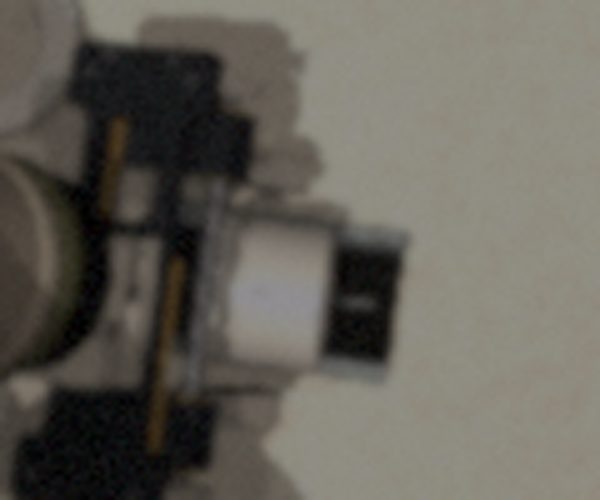

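Emit:
carry_out(steps=[{"xyz": [0, 0, -0.15], "rot": [0, 0, 0]}, {"xyz": [0, 0, -0.15], "rot": [0, 0, 0]}, {"xyz": [0, 0, -0.15], "rot": [0, 0, 0]}, {"xyz": [0, 0, -0.15], "rot": [0, 0, 0]}, {"xyz": [0, 0, -0.15], "rot": [0, 0, 0]}], grip=0, force=20)

```text
t: 39.6
tool_pos: [0.4363, 0.0841, 0.0606]
orientation: [2.619, -0.127, -0.04]
force: [-3.4, 2.1, 6.4]
opening: 0.0645
```

Emit:
carry_out(steps=[{"xyz": [0, 0, 1], "rot": [0, 0, 0]}, {"xyz": [0, -2, 5], "rot": [0, 0, 0]}, {"xyz": [1, -5, 9], "rot": [0, 0, 0]}, {"xyz": [3, -8, 13], "rot": [0, 0, 0]}, {"xyz": [5, -12, 17], "rot": [8, -0.8, 0]}, {"xyz": [7, -16, 20], "rot": [16, -1.6, 0]}, {"xyz": [7, -20, 20], "rot": [24, -2.4, 0]}, {"xyz": [7, -22, 20], "rot": [50, -5, 0]}, {"xyz": [7, -22, 20], "rot": [50, -5, 0]}, {"xyz": [7, -22, 20], "rot": [50, -5, 0]}])

```text
t: 40.6
tool_pos: [0.5066, -0.138, 0.2624]
orientation: [-2.8, 0.135, -0.027]
force: [-0.1, 1.4, -2.1]
opening: 0.0646
```

```bash
python3 -c "
from h import *
st(); delta(tilt(54,60,-36),[.5695,-.3837,.2])
snap('scene','sc22',(180,120,420,400),2)"
```

```text
t 40.6 q [-0.572, 0.012, 1.601, 0.303, 1.681, -0.465] p [0.5066, -0.138, 0.2624] z [0.034, 0.331, -0.943] x [0.995, -0.097, 0.002] F [-0.1, 1.4, -2.1] op 0.0646
rot [38.4, -14.4, -29.1] xyz cm [6.29, -24.57, -6.24]
```

View pics/sc22.png

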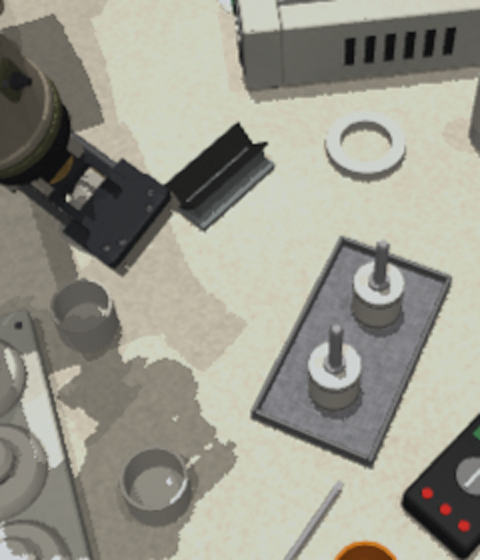

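Emit:
carry_out(steps=[{"xyz": [1, -4, 0], "rot": [6, -2, -5]}, {"xyz": [2, -8, 0], "rot": [12, -5, -9]}, {"xyz": [3, -12, 0], "rot": [18, -7, -14]}, {"xyz": [4, -16, 0], "rot": [25, -9, -19]}, {"xyz": [5, -20, -1], "rot": [38.4, -14.4, -29.1]}, {"xyz": [6, -24, -4], "rot": [38.4, -14.4, -29.1]}, {"xyz": [6.3, -24.6, -7], "rot": [38.4, -14.4, -29.1]}, {"xyz": [6.3, -24.6, -10], "rot": [38.4, -14.4, -29.1]}, {"xyz": [6.3, -24.6, -10], "rot": [38.4, -14.4, -29.1]}])

```text
t: 41.55
tool_pos: [0.5674, -0.38, 0.1537]
orientation: [-2.013, 0.657, -0.361]
force: [-0.1, -0.1, -1.3]
opening: 0.0648
```

```bash
python3 -c "
from h import *
st(); delta(tilt(54,60,-36),[.5695,-.3837,.1])
snap('scene','sc23',(100,240,300,480),2.5);snap('top','tp23',(420,180,600,330),4)"
```

```text
t 41.55 q [-1.092, 0.735, 1.204, 0.899, 1.76, -0.551] p [0.5674, -0.38, 0.1537] z [0.499, 0.706, -0.502] x [0.812, -0.584, -0.013] F [-0.1, -0.1, -1.3] op 0.0648
rot [-0.3, -0.7, -0.3] xyz cm [0.21, -0.37, -5.37]
```

View pics/sc23.png

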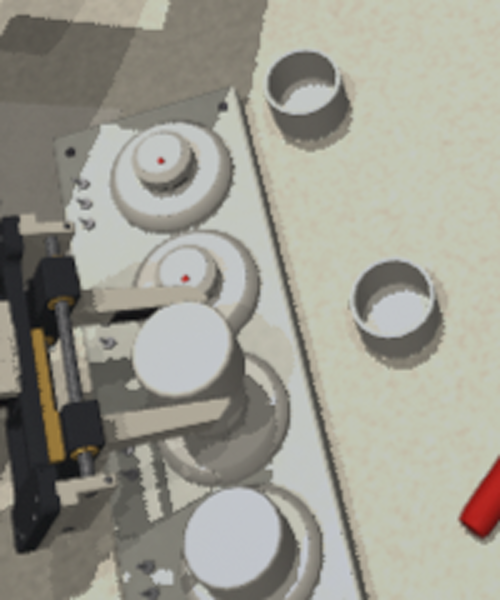

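View pics/tp23.png

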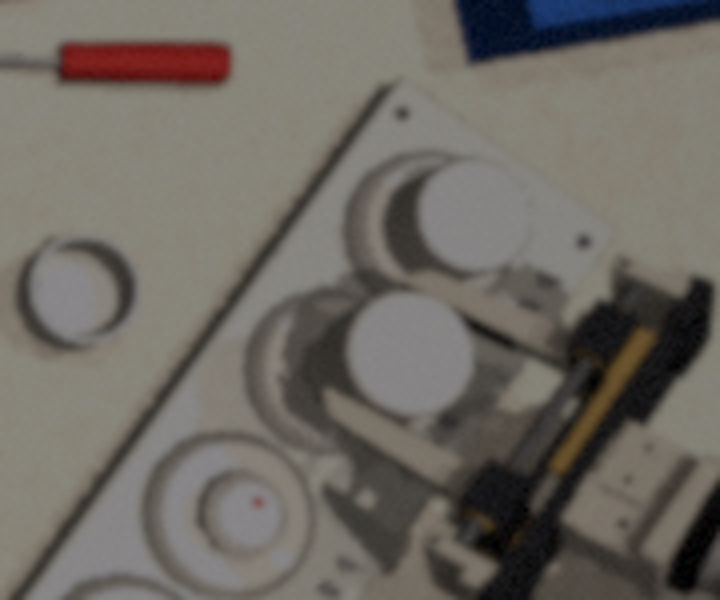

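```bash
cat >> h.py <<'E'
def tri(n,t,s):
    o1,d1=ray('top',*t);o2,d2=ray('scene',*s)
    d1=d1/np.linalg.norm(d1);d2=d2/np.linalg.norm(d2)
    k=np.linalg.lstsq(np.stack([d1,-d2],1),o2-o1,rcond=None)[0]
    p=o1+k[0]*d1;q=o2+k[1]*d2; print(n,np.round((p+q)/2,4),'top',p.round(4),'scene',q.round(4))
E
python3 -c "
from h import *
f=lambda u,v,x,y,s:(x+(u+.5)/s-.5,y+(v+.5)/s-.5)
tri('captop',f(410,354,420,180,4),f(184,349,100,240,2.5))
tri('capped',f(472,217,420,180,4),f(233,539,100,240,2.5))
print(R.from_rotvec(read_state()['orientation']).as_matrix()[:,2])"
```

```text
captop [ 0.5703 -0.381   0.174 ] top [ 0.569  -0.3824  0.1744] scene [ 0.5717 -0.3795  0.1736]
capped [ 0.652  -0.4448  0.1036] top [ 0.6513 -0.4455  0.1038] scene [ 0.6526 -0.4441  0.1034]
[ 0.50181073  0.7030164  -0.50393842]
```

Emit:
carry_out(steps=[{"xyz": [0, -0.25, -1], "rot": [0, 0, 0]}, {"xyz": [0, -0.25, -2.5], "rot": [0, 0, 0]}, {"xyz": [0, -0.25, -3.5], "rot": [0, 0, 0]}, {"xyz": [0, -0.25, -3.5], "rot": [0, 0, 0]}, {"xyz": [0, -0.25, -3.5], "rot": [0, 0, 0]}])

```text
t: 42.15
tool_pos: [0.5692, -0.3843, 0.1248]
orientation: [-2.018, 0.652, -0.37]
force: [-0.7, 0.1, -0.4]
opening: 0.0645
```

```bash
python3 -c "
from h import *
st()
snap('scene','sc24',(100,300,260,460),4);snap('top','tp24',(460,210,580,310),6)"
```

```text
t 42.15 q [-1.093, 0.781, 1.194, 0.895, 1.735, -0.587] p [0.5692, -0.3843, 0.1248] z [0.503, 0.702, -0.504] x [0.812, -0.584, -0.004] F [-0.7, 0.1, -0.4] op 0.0645
```

View pics/sc24.png

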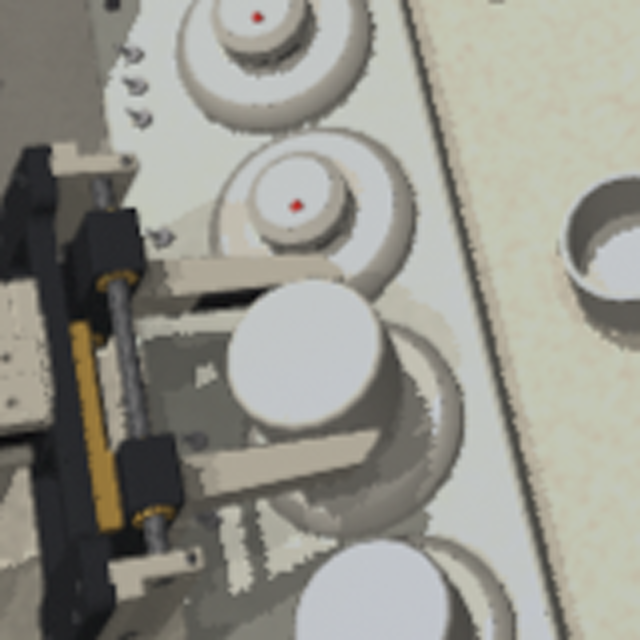

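View pics/tp24.png

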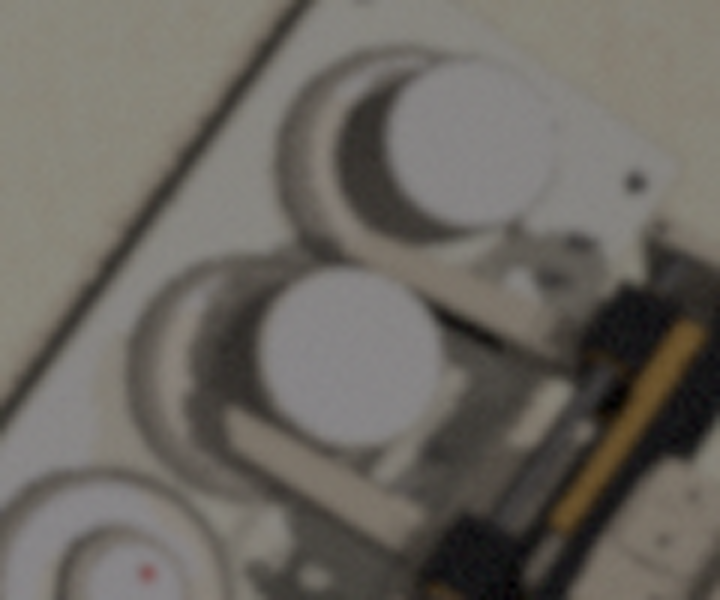

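```bash
python3 -c "
from h import *
f=lambda u,v,x,y,s:(x+(u+.5)/s-.5,y+(v+.5)/s-.5)
tri('captop',f(350,357,460,210,6),f(306,355,100,300,4))
print(px('top',*f(256,378,460,210,6),.050))
tri('det1led',f(148,573,460,210,6),f(297,205,100,300,4))
tri('captopref',f(470,143,460,210,6),f(374,614,100,300,4))
"
```

```text
captop [ 0.571  -0.3852  0.1418] top [ 0.5701 -0.3862  0.1421] scene [ 0.5719 -0.3843  0.1416]
[ 0.57059121 -0.38587974  0.05      ]
det1led [ 0.497  -0.3316  0.0871] top [ 0.4962 -0.3324  0.0873] scene [ 0.4978 -0.3307  0.0868]
captopref [ 0.652  -0.4426  0.1102] top [ 0.6511 -0.4434  0.1104] scene [ 0.6528 -0.4417  0.1099]
```

Emit:
carry_out(steps=[{"xyz": [0, 0.1, -0.8], "rot": [0, 0, 0]}, {"xyz": [0, 0.1, -1.6], "rot": [0, 0, 0]}, {"xyz": [0, 0.1, -2.3], "rot": [0, 0, 0]}, {"xyz": [0, 0.1, -2.6], "rot": [0, 0, 0]}, {"xyz": [0, 0.1, -2.6], "rot": [0, 0, 0]}])

```text
t: 42.75
tool_pos: [0.5689, -0.3832, 0.0979]
orientation: [-2.017, 0.653, -0.369]
force: [-1.0, -0.0, -0.0]
opening: 0.0643
```

Emit:
carry_out(steps=[{"xyz": [0, 0, -0.15], "rot": [0, 0, 0]}, {"xyz": [0, 0, -0.3], "rot": [0, 0, 0]}, {"xyz": [0, 0, -0.3], "rot": [0, 0, 0]}])

```text
t: 43.05
tool_pos: [0.5692, -0.3837, 0.096]
orientation: [-2.019, 0.652, -0.371]
force: [-0.3, 0.6, 0.6]
opening: 0.0643
```

Emit:
carry_out(steps=[{"xyz": [0, 0, -0.15], "rot": [0, 0, 0]}, {"xyz": [0, 0, -0.3], "rot": [0, 0, 0]}, {"xyz": [0, 0, -0.3], "rot": [0, 0, 0]}])

```text
t: 43.35
tool_pos: [0.5692, -0.3836, 0.0928]
orientation: [-2.018, 0.652, -0.371]
force: [0.3, -0.3, -0.8]
opening: 0.0647
```

Emit:
carry_out(steps=[{"xyz": [0, 0, -0.1], "rot": [0, 0, 0]}, {"xyz": [0, 0, -0.2], "rot": [0, 0, 0]}, {"xyz": [0, 0, -0.2], "rot": [0, 0, 0]}])

```text
t: 43.65
tool_pos: [0.5692, -0.3836, 0.0908]
orientation: [-2.018, 0.652, -0.371]
force: [0.1, 0.6, -0.5]
opening: 0.0647
```

Emit:
carry_out(steps=[{"xyz": [0, 0, -0.1], "rot": [0, 0, 0]}, {"xyz": [0, 0, -0.2], "rot": [0, 0, 0]}, {"xyz": [0, 0, -0.2], "rot": [0, 0, 0]}])

```text
t: 43.95
tool_pos: [0.5691, -0.3835, 0.0888]
orientation: [-2.018, 0.652, -0.37]
force: [0.6, -0.5, -1.7]
opening: 0.0644
```

Emit:
carry_out(steps=[{"xyz": [0, 0, -0.1], "rot": [0, 0, 0]}, {"xyz": [0, 0, -0.2], "rot": [0, 0, 0]}, {"xyz": [0, 0, -0.2], "rot": [0, 0, 0]}])

```text
t: 44.25
tool_pos: [0.5693, -0.3839, 0.088]
orientation: [-2.018, 0.651, -0.372]
force: [-2.4, -1.2, 4.8]
opening: 0.0648
```

Emit:
carry_out(steps=[{"xyz": [0, 0, 0.1], "rot": [0, 0, 0]}, {"xyz": [0, 0, 0.1], "rot": [0, 0, 0]}])

```text
t: 44.45
tool_pos: [0.5693, -0.3837, 0.0882]
orientation: [-2.019, 0.652, -0.371]
force: [-0.9, 0.3, 2.0]
opening: 0.0646
```

Emit:
carry_out(steps=[{"xyz": [0, 0, 0], "rot": [0, 0, 0]}, {"xyz": [0, 0, 0], "rot": [0, 0, 0]}, {"xyz": [0, 0, 0], "rot": [0, 0, 0]}, {"xyz": [0, 0, 0], "rot": [0, 0, 0]}], grip=0.85)

```text
t: 44.85
tool_pos: [0.5692, -0.3835, 0.0878]
orientation: [-2.018, 0.652, -0.37]
force: [-0.8, 0.4, -0.1]
opening: 0.0789
```

Emit:
carry_out(steps=[{"xyz": [-1.3, -1.8, 1.3], "rot": [0, 0, 0]}, {"xyz": [-3.6, -5, 3.6], "rot": [0, 0, 0]}, {"xyz": [-5, -7, 7], "rot": [0, 0, 0]}, {"xyz": [-5, -7, 12], "rot": [0, 0, 0]}, {"xyz": [-5, -4, 16], "rot": [-7, 3, 4]}, {"xyz": [-5, 0, 18], "rot": [-14, 6, 8]}, {"xyz": [-7, 4, 18], "rot": [-21, 8, 13]}, {"xyz": [-9, 8, 18], "rot": [-38, 14, 29]}, {"xyz": [-11, 12, 18], "rot": [-38, 14, 29]}, {"xyz": [-12, 16, 18], "rot": [-38, 14, 29]}])

```text
t: 45.85
tool_pos: [0.4482, -0.2227, 0.269]
orientation: [-2.801, 0.129, -0.026]
force: [1.5, 0.9, 0.3]
opening: 0.0792
```

```bash
python3 -c "
from h import *
st(); delta(tilt(-95.5,45,-5.5),[.4408,-.148,.14])
snap('scene','sc25')"
```

```text
t 45.85 q [-0.757, 0.001, 1.6, 0.27, 1.746, -0.645] p [0.4482, -0.2227, 0.269] z [0.033, 0.33, -0.943] x [0.996, -0.092, 0.003] F [1.5, 0.9, 0.3] op 0.0792
rot [-64.1, 6.2, -0.3] xyz cm [-0.74, 7.47, -12.9]
```

View pics/sc25.png

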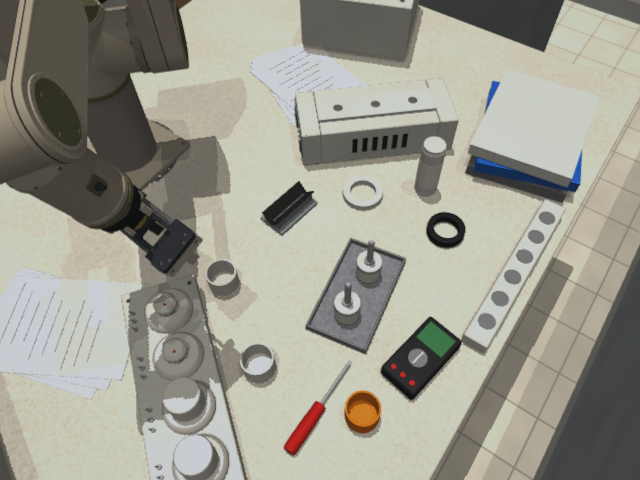

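Emit:
carry_out(steps=[{"xyz": [-0.2, 2, 0], "rot": [-8, 0.8, 0]}, {"xyz": [-0.4, 4, 0], "rot": [-16, 1.6, 0]}, {"xyz": [-0.7, 6, 0], "rot": [-24, 2.4, 0]}, {"xyz": [-0.7, 7.5, -2], "rot": [-64.1, 6.2, -0.3]}, {"xyz": [-0.7, 7.5, -5], "rot": [-64.1, 6.2, -0.3]}, {"xyz": [-0.7, 7.5, -8], "rot": [-64.1, 6.2, -0.3]}, {"xyz": [-0.7, 7.5, -12], "rot": [-64.1, 6.2, -0.3]}, {"xyz": [-0.7, 7.5, -13], "rot": [-64.1, 6.2, -0.3]}, {"xyz": [-0.7, 7.5, -13], "rot": [-64.1, 6.2, -0.3]}, {"xyz": [-0.7, 7.5, -13], "rot": [-64.1, 6.2, -0.3]}])

```text
t: 46.9
tool_pos: [0.4424, -0.1481, 0.1378]
orientation: [2.361, -0.115, -0.046]
force: [0.6, 0.1, 0.3]
opening: 0.0793
```

```bash
python3 -c "
from h import *
st(); delta(tilt(-95.5,45,-5.5),[.4408,-.147,.0285])
c=wr('w8');print(proj('wrist',[.4408,-.146,.05],c))"
```

```text
t 46.9 q [0.112, 0.005, 2.009, -0.772, 1.396, 0.457] p [0.4424, -0.1481, 0.1378] z [-0.068, -0.699, -0.712] x [0.995, -0.097, 0.001] F [0.6, 0.1, 0.3] op 0.0793
rot [-0.4, 0.1, 0.1] xyz cm [-0.16, 0.11, -10.93]
[320.14924917 159.63089873]
```

View pics/w8.png

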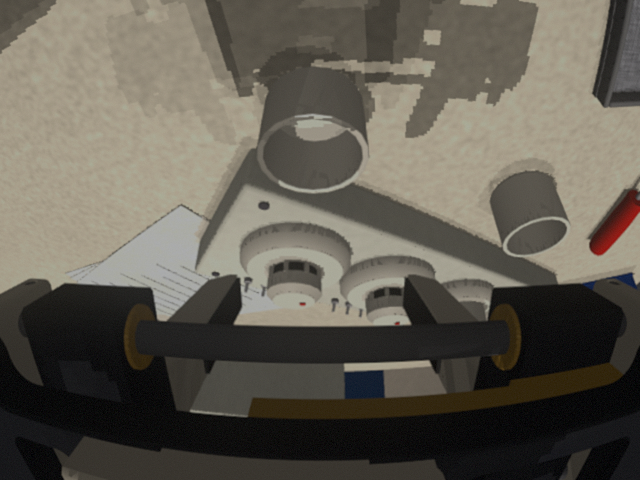

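Emit:
carry_out(steps=[{"xyz": [-0.4, 0.25, -4], "rot": [0, 0, 0]}, {"xyz": [-0.4, 0.25, -8], "rot": [0, 0, 0]}, {"xyz": [-0.4, 0.25, -10], "rot": [0, 0, 0]}, {"xyz": [-0.4, 0.25, -10.8], "rot": [0, 0, 0]}, {"xyz": [-0.4, 0.25, -10.8], "rot": [0, 0, 0]}, {"xyz": [-0.4, 0.25, -10.8], "rot": [0, 0, 0]}])

```text
t: 47.55
tool_pos: [0.44, -0.1465, 0.0322]
orientation: [2.359, -0.121, -0.041]
force: [0.2, -0.2, 0.2]
opening: 0.0788
```

```bash
python3 -c "
from h import *
st(); delta(tilt(-95.5,45,-5.5),[.438,-.1455,.0285])
wr('w9');snap('scene','sc26',(150,200,300,350),4)"
```

```text
t 47.55 q [0.116, 0.207, 2.031, -0.814, 1.24, 0.631] p [0.44, -0.1465, 0.0322] z [-0.065, -0.7, -0.711] x [0.995, -0.1, 0.007] F [0.2, -0.2, 0.2] op 0.0788
rot [-0.3, 0.4, 0.2] xyz cm [-0.2, 0.1, -0.37]
```

View pics/w9.png

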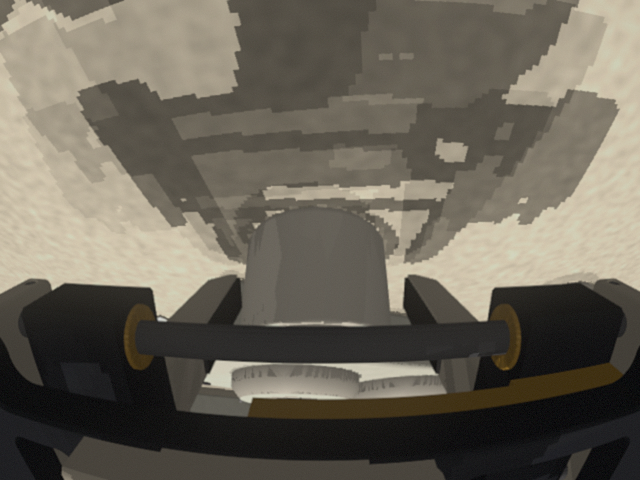

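View pics/sc26.png

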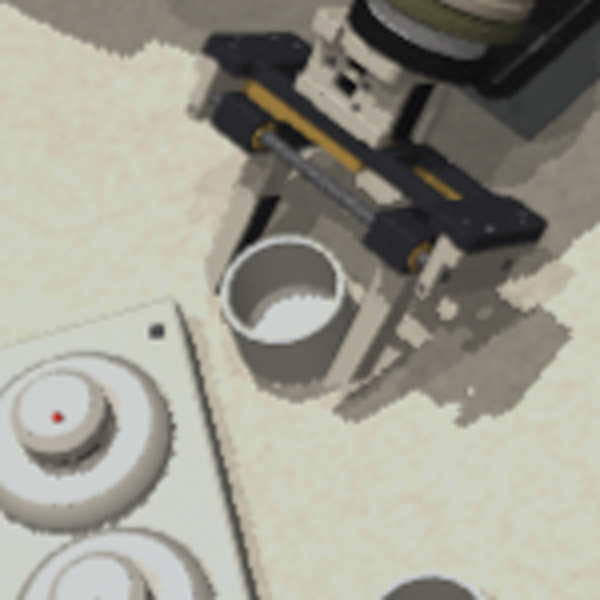

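Emit:
carry_out(steps=[{"xyz": [-0.2, 0.1, -0.4], "rot": [0, 0, 0]}, {"xyz": [-0.2, 0.1, -0.4], "rot": [0, 0, 0]}])

```text
t: 47.85
tool_pos: [0.4361, -0.1449, 0.0261]
orientation: [2.359, -0.118, -0.044]
force: [-0.9, 0.5, 0.4]
opening: 0.0789
```

Emit:
carry_out(steps=[{"xyz": [0, 0, 0], "rot": [0, 0, 0]}, {"xyz": [0, 0, 0], "rot": [0, 0, 0]}, {"xyz": [0, 0, 0], "rot": [0, 0, 0]}, {"xyz": [0, 0, 0], "rot": [0, 0, 0]}, {"xyz": [0, 0, 0], "rot": [0, 0, 0]}], grip=0, force=20)

```text
t: 48.35
tool_pos: [0.4363, -0.1451, 0.0261]
orientation: [2.359, -0.118, -0.044]
force: [-0.1, 0.1, 1.8]
opening: 0.0642
```

Emit:
carry_out(steps=[{"xyz": [0, 0, 2], "rot": [0, 0, 0]}, {"xyz": [0, 0, 5], "rot": [0, 0, 0]}, {"xyz": [0, 1, 9], "rot": [0, 0, 0]}, {"xyz": [0, 4, 13], "rot": [0, 0, 0]}, {"xyz": [0, 8, 16], "rot": [0, 0, 0]}, {"xyz": [0, 10, 16], "rot": [0, 0, 0]}])

```text
t: 48.95
tool_pos: [0.4387, -0.0425, 0.1907]
orientation: [2.362, -0.121, -0.035]
force: [0.9, 0.2, -0.7]
opening: 0.0646
```

```bash
python3 -c "
from h import *
st(); delta(tilt(84.5,45,-5.5),[.437,.077,.14])
snap('scene','sc27',(180,120,420,400),2)"
```

```text
t 48.95 q [0.325, 0.002, 1.903, -0.698, 1.603, 0.539] p [0.4387, -0.0425, 0.1907] z [-0.061, -0.699, -0.713] x [0.995, -0.098, 0.011] F [0.9, 0.2, -0.7] op 0.0646
rot [89.2, -8.2, 0.6] xyz cm [-0.17, 11.95, -5.07]
```

View pics/sc27.png

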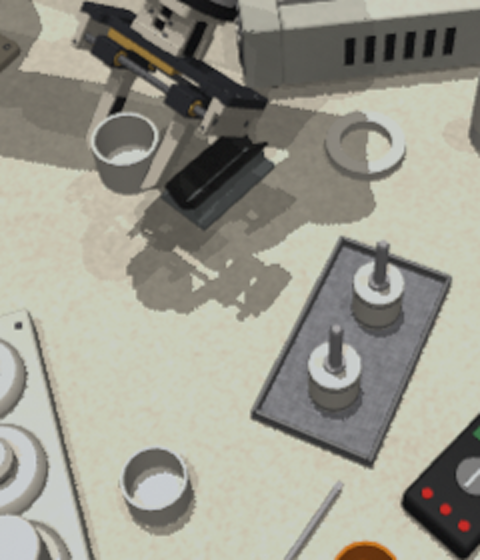

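Emit:
carry_out(steps=[{"xyz": [0, 0, 1], "rot": [8.3, -0.8, 0.1]}, {"xyz": [0, 1, 1], "rot": [16.7, -1.5, 0.2]}, {"xyz": [0, 2, 1], "rot": [25, -2.3, 0.3]}, {"xyz": [0, 4, 1], "rot": [33, -3, 0.4]}, {"xyz": [0, 6, 1], "rot": [42, -4, 0.5]}, {"xyz": [0, 8, 1], "rot": [89.2, -8.2, 0.6]}, {"xyz": [0, 10, 0], "rot": [89.2, -8.2, 0.6]}, {"xyz": [0, 12, -1], "rot": [89.2, -8.2, 0.6]}, {"xyz": [0, 12, -3], "rot": [89.2, -8.2, 0.6]}, {"xyz": [0, 12, -5], "rot": [89.2, -8.2, 0.6]}])

```text
t: 50.0
tool_pos: [0.4372, 0.0742, 0.1367]
orientation: [-2.438, 0.107, -0.047]
force: [0.1, 0.7, -1.4]
opening: 0.0648
```

```bash
python3 -c "
from h import *
st(); delta(tilt(84.5,45,-5.5),[.437,.077,.068])"
```

```text
t 50.0 q [-0.478, -0.121, 2.093, 0.645, 1.495, -0.55] p [0.4372, 0.0742, 0.1367] z [0.062, 0.643, -0.764] x [0.996, -0.09, 0.005] F [0.1, 0.7, -1.4] op 0.0648
rot [4.8, -0.1, -0.3] xyz cm [-0.02, 0.28, -6.87]
```

Emit:
carry_out(steps=[{"xyz": [0, 0.2, -1], "rot": [4.8, -0.1, -0.3]}, {"xyz": [0, 0.2, -4], "rot": [4.8, -0.1, -0.3]}, {"xyz": [0, 0.2, -6], "rot": [4.8, -0.1, -0.3]}, {"xyz": [0, 0.2, -7.1], "rot": [4.8, -0.1, -0.3]}, {"xyz": [0, 0.2, -7.1], "rot": [4.8, -0.1, -0.3]}, {"xyz": [0, 0.2, -7.1], "rot": [4.8, -0.1, -0.3]}])

```text
t: 50.6
tool_pos: [0.4364, 0.0768, 0.0656]
orientation: [-2.358, 0.113, -0.039]
force: [1.4, 0.2, -0.4]
opening: 0.0649
```

Emit:
carry_out(steps=[{"xyz": [0, 0, -0.15], "rot": [0, 0, 0]}, {"xyz": [0, 0, -0.3], "rot": [0, 0, 0]}, {"xyz": [0, 0, -0.3], "rot": [0, 0, 0]}])

```text
t: 50.9
tool_pos: [0.4365, 0.0768, 0.0625]
orientation: [-2.358, 0.112, -0.04]
force: [0.5, 0.0, 0.3]
opening: 0.0648
```

Emit:
carry_out(steps=[{"xyz": [0, 0, -0.1], "rot": [0, 0, 0]}, {"xyz": [0, 0, -0.2], "rot": [0, 0, 0]}, {"xyz": [0, 0, -0.2], "rot": [0, 0, 0]}])

```text
t: 51.2
tool_pos: [0.4365, 0.0771, 0.0616]
orientation: [-2.356, 0.111, -0.039]
force: [-6.7, -2.9, 14.2]
opening: 0.0646
```

Emit:
carry_out(steps=[{"xyz": [0, 0, 0], "rot": [0, 0, 0]}, {"xyz": [0, 0, 0], "rot": [0, 0, 0]}, {"xyz": [0, 0, 0], "rot": [0, 0, 0]}, {"xyz": [0, 0, 0], "rot": [0, 0, 0]}], grip=0.92)

```text
t: 51.6
tool_pos: [0.4362, 0.0769, 0.06]
orientation: [-2.358, 0.113, -0.038]
force: [0.3, 0.2, 0.5]
opening: 0.0854
```

Emit:
carry_out(steps=[{"xyz": [-0.3, -3, 3], "rot": [0, 0, 0]}, {"xyz": [-0.7, -7, 7], "rot": [0, 0, 0]}, {"xyz": [-0.7, -7, 10], "rot": [0, 0, 0]}, {"xyz": [-0.5, -5, 14], "rot": [-8, 0, 0]}, {"xyz": [0, -2, 15], "rot": [-16, 0, 0]}, {"xyz": [0, 0.7, 15], "rot": [-75, 0, 0]}, {"xyz": [0, 0.7, 15], "rot": [-75, 0, 0]}, {"xyz": [0, 0.7, 15], "rot": [-75, 0, 0]}, {"xyz": [0, 0.7, 15], "rot": [-75, 0, 0]}, {"xyz": [0, 0.7, 15], "rot": [-75, 0, 0]}])

```text
t: 52.6
tool_pos: [0.4372, 0.0844, 0.212]
orientation: [2.891, -0.091, 0.109]
force: [-0.5, -0.6, -0.5]
opening: 0.0852
```

```bash
python3 -c "
from h import *
st(); delta(tilt(-95.5,30,-5.5),[.437,.084,.061])
snap('top','tp28',(240,270,360,370),5);snap('scene','sc28',(220,120,380,260),4)"
```

```text
t 52.6 q [0.283, -0.275, 1.939, -0.259, 1.485, 0.369] p [0.4372, 0.0844, 0.212] z [0.067, -0.247, -0.967] x [0.995, -0.053, 0.082] F [-0.5, -0.6, -0.5] op 0.0852
rot [-15.5, 5.8, -3.1] xyz cm [-0.02, -0.04, -15.1]
```

View pics/tp28.png

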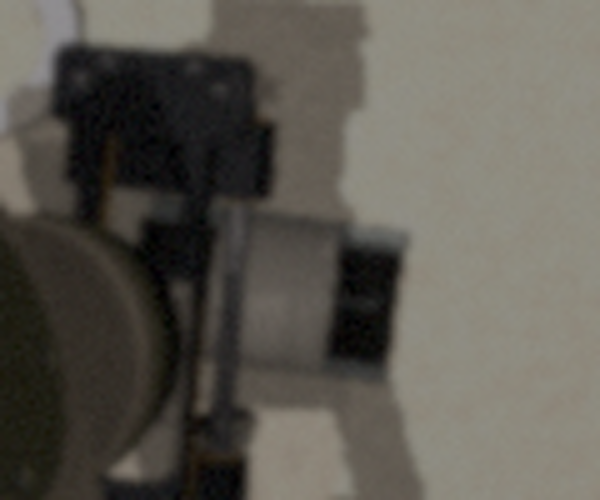

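View pics/sc28.png

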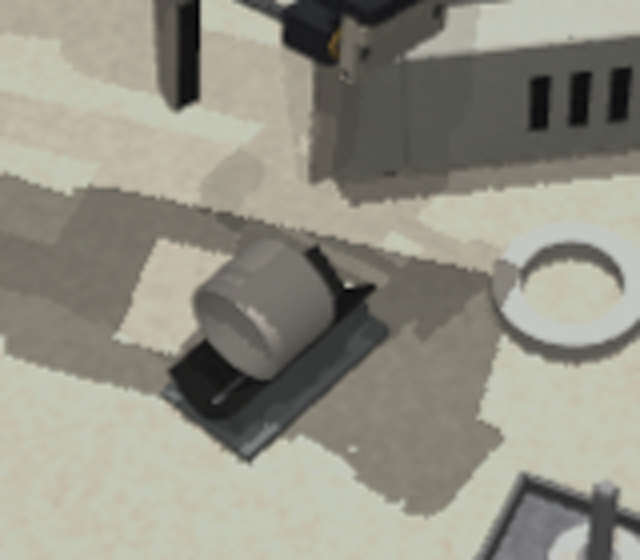

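Emit:
carry_out(steps=[{"xyz": [0, -0.1, 0], "rot": [-7.5, 2.9, -1.6]}, {"xyz": [0, -0.1, -3], "rot": [-15.5, 5.8, -3.1]}, {"xyz": [0, -0.1, -7], "rot": [-15.5, 5.8, -3.1]}, {"xyz": [0, -0.1, -11], "rot": [-15.5, 5.8, -3.1]}, {"xyz": [0, -0.1, -14], "rot": [-15.5, 5.8, -3.1]}, {"xyz": [0, -0.1, -15], "rot": [-15.5, 5.8, -3.1]}, {"xyz": [0, -0.1, -15], "rot": [-15.5, 5.8, -3.1]}, {"xyz": [0, -0.1, -15], "rot": [-15.5, 5.8, -3.1]}])

```text
t: 53.5
tool_pos: [0.4372, 0.0827, 0.0615]
orientation: [2.622, -0.129, -0.039]
force: [0.3, -0.8, -0.0]
opening: 0.0856
```

```bash
python3 -c "
from h import *
st(); delta(tilt(-95.5,30,-5.5),[.437,.083,.061])"
```

```text
t 53.5 q [0.42, 0.158, 1.887, -0.449, 1.393, 0.667] p [0.4372, 0.0827, 0.0615] z [-0.052, -0.491, -0.87] x [0.995, -0.099, -0.003] F [0.3, -0.8, -0.0] op 0.0856
rot [-0.4, -0.2, 0.2] xyz cm [-0.02, 0.03, -0.05]
```

Emit:
carry_out(steps=[{"xyz": [0, 0, -0.05], "rot": [0, 0, 0]}, {"xyz": [0, 0, -0.05], "rot": [0, 0, 0]}, {"xyz": [0, 0, -0.05], "rot": [0, 0, 0]}, {"xyz": [0, 0, -0.05], "rot": [0, 0, 0]}, {"xyz": [0, 0, -0.05], "rot": [0, 0, 0]}], grip=0, force=20)

```text
t: 54.0
tool_pos: [0.4364, 0.0831, 0.0605]
orientation: [2.621, -0.127, -0.039]
force: [-2.6, 0.5, 7.0]
opening: 0.0643
```

Emit:
carry_out(steps=[{"xyz": [0, 0, 1], "rot": [0, 0, 0]}, {"xyz": [0, -2, 5], "rot": [0, 0, 0]}, {"xyz": [1, -5, 9], "rot": [0, 0, 0]}, {"xyz": [3, -8, 13], "rot": [0, 0, 0]}, {"xyz": [5, -12, 17], "rot": [8, -0.8, 0]}, {"xyz": [6, -16, 20], "rot": [16, -1.6, 0]}, {"xyz": [6, -20, 20], "rot": [24, -2.4, 0]}, {"xyz": [6, -22, 20], "rot": [50, -5, 0]}, {"xyz": [6, -22, 20], "rot": [50, -5, 0]}, {"xyz": [6, -22, 20], "rot": [50, -5, 0]}])

```text
t: 55.0
tool_pos: [0.4967, -0.139, 0.2623]
orientation: [-2.803, 0.135, -0.028]
force: [-0.0, 0.0, -1.3]
opening: 0.0644
```

```bash
python3 -c "
from h import *
st(); delta(tilt(54,60,-36),[.488,-.325,.16])"
```

```text
t 55.0 q [-0.582, -0.013, 1.625, 0.299, 1.682, -0.475] p [0.4967, -0.139, 0.2623] z [0.035, 0.328, -0.944] x [0.995, -0.097, 0.003] F [-0.0, 0.0, -1.3] op 0.0644
rot [38.6, -14.4, -29.1] xyz cm [-0.87, -18.6, -10.23]
```

Emit:
carry_out(steps=[{"xyz": [0, -4, 0], "rot": [6, -2, -5]}, {"xyz": [0, -8, 0], "rot": [12, -5, -9]}, {"xyz": [0, -12, 0], "rot": [18, -7, -14]}, {"xyz": [-0.5, -16, 0], "rot": [25, -9, -19]}, {"xyz": [-0.9, -18.6, -1], "rot": [38.6, -14.4, -29.1]}, {"xyz": [-0.9, -18.6, -5], "rot": [38.6, -14.4, -29.1]}, {"xyz": [-0.9, -18.6, -9], "rot": [38.6, -14.4, -29.1]}, {"xyz": [-0.9, -18.6, -11.5], "rot": [38.6, -14.4, -29.1]}, {"xyz": [-0.9, -18.6, -11.5], "rot": [38.6, -14.4, -29.1]}, {"xyz": [-0.9, -18.6, -11.5], "rot": [38.6, -14.4, -29.1]}])

```text
t: 56.0
tool_pos: [0.4874, -0.3233, 0.1456]
orientation: [-2.018, 0.652, -0.37]
force: [-0.9, -0.3, -0.2]
opening: 0.0646
```

```bash
python3 -c "
from h import *
st(); delta(tilt(54,60,-36),[.488,-.325,.125])
snap('scene','sc29',(100,260,260,420),4);snap('top','tp29',(430,230,550,330),6)"
```

```text
t 56.0 q [-1.161, 0.533, 1.515, 0.85, 1.735, -0.685] p [0.4874, -0.3233, 0.1456] z [0.503, 0.703, -0.504] x [0.812, -0.584, -0.003] F [-0.9, -0.3, -0.2] op 0.0646
rot [0.1, -0.3, -0.3] xyz cm [0.06, -0.17, -2.06]
```

View pics/sc29.png

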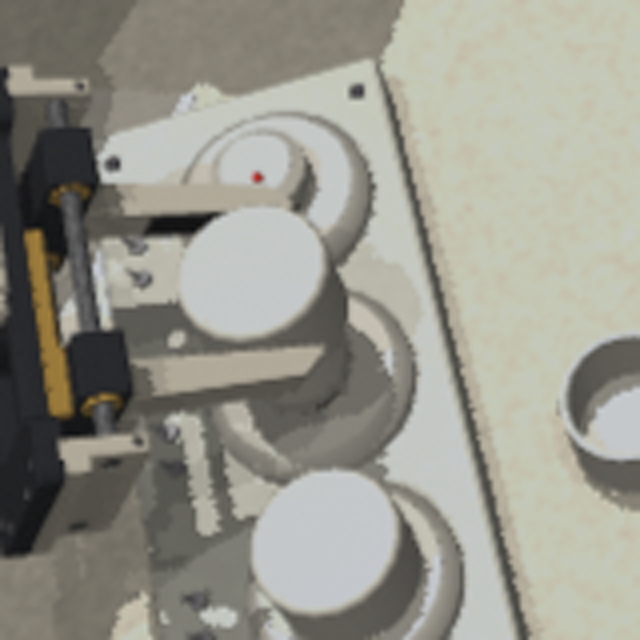

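View pics/tp29.png

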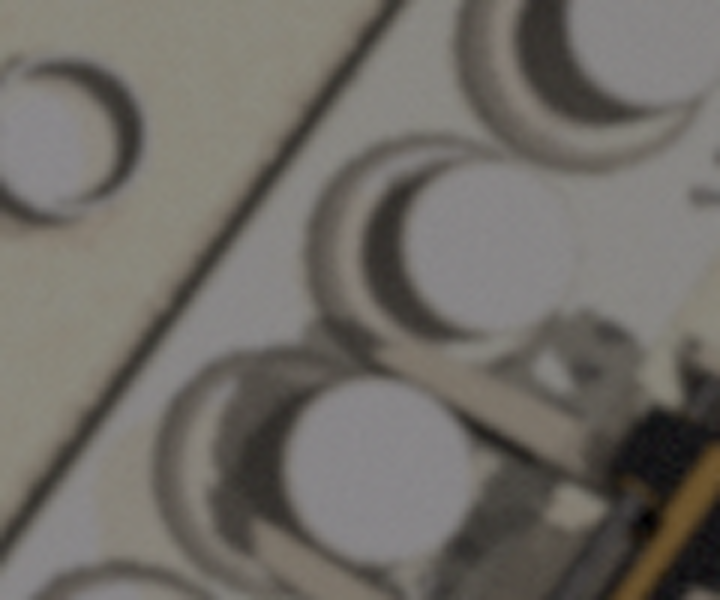

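```bash
python3 -c "
from h import *
f=lambda u,v,x,y,s:(x+(u+.5)/s-.5,y+(v+.5)/s-.5)
tri('held',f(378,470,430,230,6),f(253,273,100,260,4))
tri('placed0',f(489,249,430,230,6),f(325,541,100,260,4))
"
```

```text
held [ 0.4897 -0.3241  0.1637] top [ 0.4888 -0.325   0.164 ] scene [ 0.4905 -0.3233  0.1634]
placed0 [ 0.5699 -0.3848  0.105 ] top [ 0.5692 -0.3855  0.1052] scene [ 0.5706 -0.384   0.1047]
```

Emit:
carry_out(steps=[{"xyz": [0, -0.15, -1], "rot": [0, 0, 0]}, {"xyz": [0, -0.15, -2.5], "rot": [0, 0, 0]}, {"xyz": [0, -0.15, -3.8], "rot": [0, 0, 0]}, {"xyz": [0, -0.15, -4.6], "rot": [0, 0, 0]}, {"xyz": [0, -0.15, -5], "rot": [0, 0, 0]}, {"xyz": [0, -0.15, -5], "rot": [0, 0, 0]}, {"xyz": [0, -0.15, -5], "rot": [0, 0, 0]}])

```text
t: 56.8
tool_pos: [0.4873, -0.3247, 0.0947]
orientation: [-2.018, 0.653, -0.37]
force: [0.5, -0.2, -0.2]
opening: 0.0645
```

Emit:
carry_out(steps=[{"xyz": [0, 0, -0.15], "rot": [0, 0, 0]}, {"xyz": [0, 0, -0.3], "rot": [0, 0, 0]}, {"xyz": [0, 0, -0.3], "rot": [0, 0, 0]}])

```text
t: 57.1
tool_pos: [0.4872, -0.3247, 0.0916]
orientation: [-2.018, 0.653, -0.37]
force: [0.3, 0.2, -1.1]
opening: 0.0646
```

Emit:
carry_out(steps=[{"xyz": [0, 0, -0.1], "rot": [0, 0, 0]}, {"xyz": [0, 0, -0.2], "rot": [0, 0, 0]}, {"xyz": [0, 0, -0.2], "rot": [0, 0, 0]}])

```text
t: 57.4
tool_pos: [0.4871, -0.3246, 0.0894]
orientation: [-2.018, 0.653, -0.37]
force: [0.7, 0.1, 0.3]
opening: 0.0645
```

Emit:
carry_out(steps=[{"xyz": [0, 0, -0.1], "rot": [0, 0, 0]}, {"xyz": [0, 0, -0.2], "rot": [0, 0, 0]}, {"xyz": [0, 0, -0.2], "rot": [0, 0, 0]}])

```text
t: 57.7
tool_pos: [0.4873, -0.3249, 0.0885]
orientation: [-2.017, 0.652, -0.371]
force: [-1.2, -0.4, 5.3]
opening: 0.0648
```

Emit:
carry_out(steps=[{"xyz": [0, 0, -0.1], "rot": [0, 0, 0]}, {"xyz": [0, 0, -0.1], "rot": [0, 0, 0]}])

```text
t: 57.9
tool_pos: [0.4874, -0.325, 0.0883]
orientation: [-2.017, 0.651, -0.371]
force: [-3.1, -1.2, 9.5]
opening: 0.0645
```

Seated at about the same height. Release and retreat.

Emit:
carry_out(steps=[{"xyz": [0, 0, 0.15], "rot": [0, 0, 0]}, {"xyz": [0, 0, 0.15], "rot": [0, 0, 0]}])

```text
t: 58.1
tool_pos: [0.4873, -0.3249, 0.0885]
orientation: [-2.018, 0.653, -0.371]
force: [-1.0, -2.5, 5.0]
opening: 0.0645
```

Emit:
carry_out(steps=[{"xyz": [0, 0, 0], "rot": [0, 0, 0]}, {"xyz": [0, 0, 0], "rot": [0, 0, 0]}, {"xyz": [0, 0, 0], "rot": [0, 0, 0]}, {"xyz": [0, 0, 0], "rot": [0, 0, 0]}], grip=0.85)

```text
t: 58.5
tool_pos: [0.4872, -0.3244, 0.0877]
orientation: [-2.018, 0.653, -0.369]
force: [0.1, -0.1, 0.2]
opening: 0.0789
```

Emit:
carry_out(steps=[{"xyz": [-1.3, -1.8, 1.3], "rot": [0, 0, 0]}, {"xyz": [-3.6, -5, 3.6], "rot": [0, 0, 0]}, {"xyz": [-5, -7, 7], "rot": [0, 0, 0]}, {"xyz": [-5, -7, 12], "rot": [0, 0, 0]}, {"xyz": [-2, -4, 16], "rot": [-7, 3, 4]}, {"xyz": [1, 0, 18], "rot": [-14, 6, 8]}, {"xyz": [4, 2, 18], "rot": [-21, 8, 13]}, {"xyz": [8, 4, 18], "rot": [-38, 14, 29]}, {"xyz": [11, 6, 18], "rot": [-38, 14, 29]}, {"xyz": [13, 8, 18], "rot": [-38, 14, 29]}])

```text
t: 59.5
tool_pos: [0.6194, -0.243, 0.2692]
orientation: [-2.8, 0.127, -0.026]
force: [0.4, -0.2, -0.0]
opening: 0.0791
```

```bash
python3 -c "
from h import *
st(); delta(tilt(-95.5,45,-5.5),[.612,-.246,.14])
snap('scene','sc30')"
```

```text
t 59.5 q [-0.61, 0.42, 1.123, 0.3, 1.761, -0.486] p [0.6194, -0.243, 0.2692] z [0.033, 0.331, -0.943] x [0.996, -0.091, 0.003] F [0.4, -0.2, -0.0] op 0.0791
rot [-64.1, 6.2, -0.3] xyz cm [-0.74, -0.3, -12.92]
```

View pics/sc30.png

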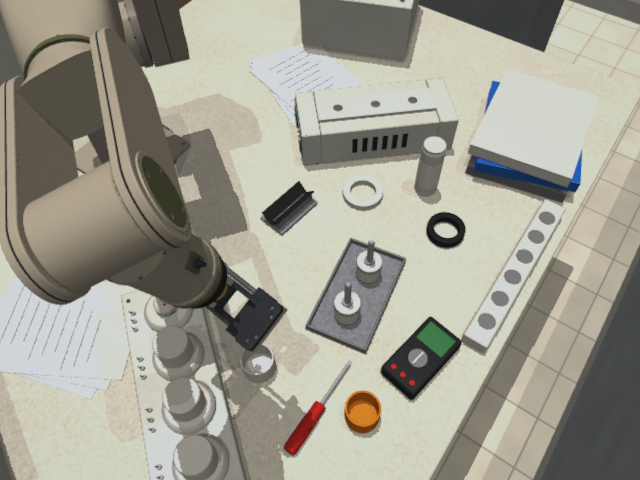

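Emit:
carry_out(steps=[{"xyz": [-0.2, 0, 0], "rot": [-8, 0.8, 0]}, {"xyz": [-0.4, 0, 0], "rot": [-16, 1.6, 0]}, {"xyz": [-0.7, 0, 0], "rot": [-24, 2.4, 0]}, {"xyz": [-0.7, 0, 0], "rot": [-64.1, 6.2, -0.3]}, {"xyz": [-0.7, 0, -1], "rot": [-64.1, 6.2, -0.3]}, {"xyz": [-0.7, 0, -4], "rot": [-64.1, 6.2, -0.3]}, {"xyz": [-0.7, 0, -8], "rot": [-64.1, 6.2, -0.3]}, {"xyz": [-0.7, 0, -12], "rot": [-64.1, 6.2, -0.3]}, {"xyz": [-0.7, 0, -13], "rot": [-64.1, 6.2, -0.3]}, {"xyz": [-0.7, 0, -13], "rot": [-64.1, 6.2, -0.3]}])

```text
t: 60.55
tool_pos: [0.6084, -0.244, 0.1349]
orientation: [2.362, -0.115, -0.052]
force: [0.3, 0.3, 1.8]
opening: 0.0786
```

```bash
python3 -c "
from h import *
st(); delta(tilt(-95.5,45,-5.5),[.612,-.246,.0285])
c=wr('w10');print(proj('wrist',[.6125,-.246,.05],c))
snap('scene','sc31',(180,200,420,440),2.5)"
```

```text
t 60.55 q [-0.069, 0.399, 1.56, -0.809, 1.32, 0.297] p [0.6084, -0.244, 0.1349] z [-0.072, -0.698, -0.713] x [0.995, -0.099, -0.003] F [0.3, 0.3, 1.8] op 0.0786
rot [-0.5, -0.1, 0.2] xyz cm [0.36, -0.2, -10.64]
[331.53252256 167.56108636]
```

View pics/w10.png

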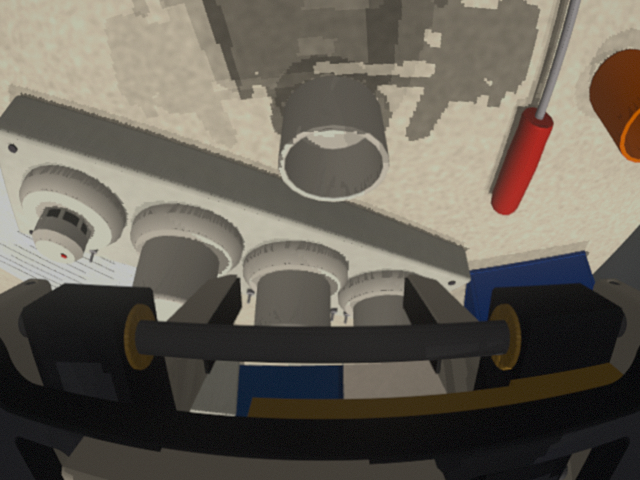

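View pics/sc31.png

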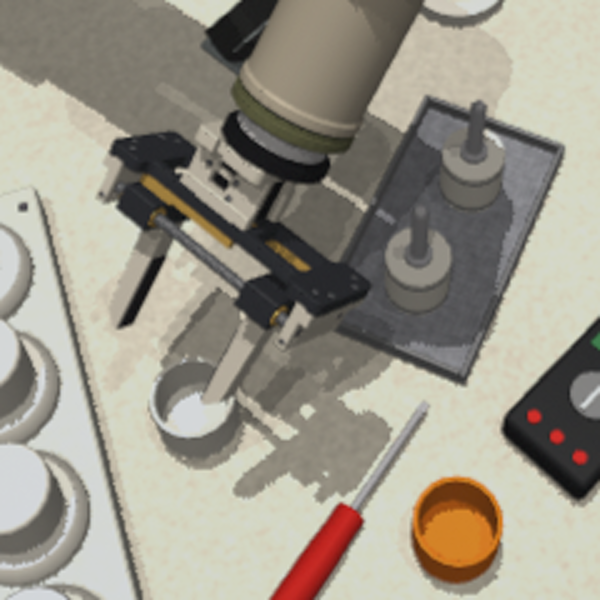

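Emit:
carry_out(steps=[{"xyz": [0.5, -0.1, -4], "rot": [0, 0, 0]}, {"xyz": [0.5, -0.1, -8], "rot": [0, 0, 0]}, {"xyz": [0.5, -0.1, -9.8], "rot": [0, 0, 0]}, {"xyz": [0.5, -0.1, -10.4], "rot": [0, 0, 0]}, {"xyz": [0.5, -0.1, -10.4], "rot": [0, 0, 0]}, {"xyz": [0.5, -0.1, -10.4], "rot": [0, 0, 0]}])

```text
t: 61.25
tool_pos: [0.617, -0.2462, 0.0369]
orientation: [2.358, -0.121, -0.04]
force: [1.6, -1.3, 0.8]
opening: 0.0788
```

```bash
python3 -c "
from h import *
st(); delta(tilt(-95.5,45,-5.5),[.6135,-.245,.0285])
wr('w11');snap('scene','sc32',(180,250,380,430),3)"
```

```text
t 61.25 q [-0.07, 0.559, 1.553, -0.851, 1.21, 0.424] p [0.617, -0.2462, 0.0369] z [-0.065, -0.701, -0.711] x [0.995, -0.1, 0.007] F [1.6, -1.3, 0.8] op 0.0788
rot [-0.2, 0.4, 0.2] xyz cm [-0.35, 0.12, -0.84]
```

View pics/w11.png

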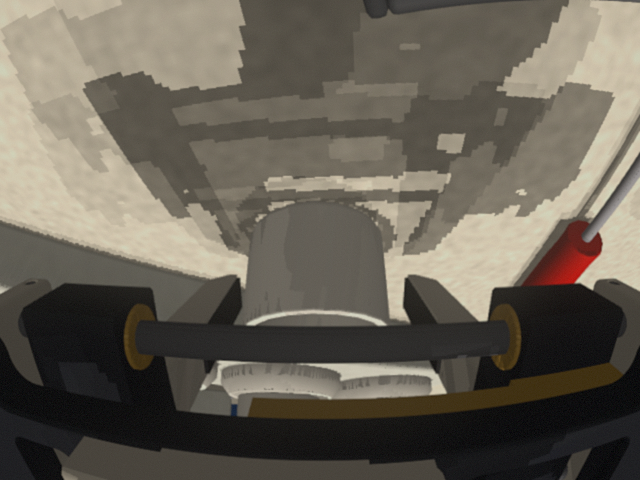

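View pics/sc32.png

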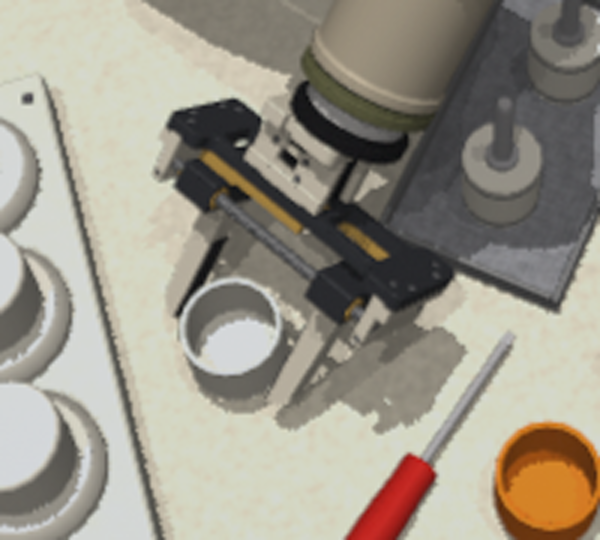

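Emit:
carry_out(steps=[{"xyz": [-0.2, 0.1, -0.4], "rot": [0, 0, 0]}, {"xyz": [-0.2, 0.1, -0.7], "rot": [0, 0, 0]}, {"xyz": [-0.2, 0.1, -0.7], "rot": [0, 0, 0]}])

```text
t: 61.65
tool_pos: [0.6127, -0.2444, 0.0264]
orientation: [2.359, -0.118, -0.045]
force: [-0.5, 0.1, 0.1]
opening: 0.0788
```

Emit:
carry_out(steps=[{"xyz": [0, 0, 0], "rot": [0, 0, 0]}, {"xyz": [0, 0, 0], "rot": [0, 0, 0]}, {"xyz": [0, 0, 0], "rot": [0, 0, 0]}, {"xyz": [0, 0, 0], "rot": [0, 0, 0]}, {"xyz": [0, 0, 0], "rot": [0, 0, 0]}], grip=0, force=20)

```text
t: 62.15
tool_pos: [0.6133, -0.2446, 0.027]
orientation: [2.359, -0.119, -0.044]
force: [-0.3, 0.7, 0.1]
opening: 0.0621
```

Emit:
carry_out(steps=[{"xyz": [0, 0, 2], "rot": [0, 0, 0]}, {"xyz": [0, 0, 6], "rot": [0, 0, 0]}, {"xyz": [-1, 0, 11], "rot": [0, 0, 0]}, {"xyz": [-4, 1, 15], "rot": [0, 0, 0]}, {"xyz": [-8, 4, 18], "rot": [0, 0, 0]}, {"xyz": [-12, 8, 18], "rot": [0, 0, 0]}, {"xyz": [-15, 12, 18], "rot": [0, 0, 0]}, {"xyz": [-17, 16, 18], "rot": [0, 0, 0]}, {"xyz": [-17, 20, 18], "rot": [0, 0, 0]}, {"xyz": [-17, 20, 18], "rot": [0, 0, 0]}])

```text
t: 63.15
tool_pos: [0.4428, -0.0402, 0.207]
orientation: [2.361, -0.113, -0.041]
force: [0.1, 0.0, -0.9]
opening: 0.0627
```

```bash
python3 -c "
from h import *
st(); delta(tilt(84.5,45,-5.5),[.437,.077,.14])
snap('scene','sc33',(150,120,430,400),2)"
```

```text
t 63.15 q [0.327, -0.003, 1.876, -0.698, 1.63, 0.512] p [0.4428, -0.0402, 0.207] z [-0.063, -0.699, -0.712] x [0.996, -0.094, 0.004] F [0.1, 0.0, -0.9] op 0.0627
rot [89.2, -8.3, 0.1] xyz cm [-0.58, 11.72, -6.7]
```

View pics/sc33.png

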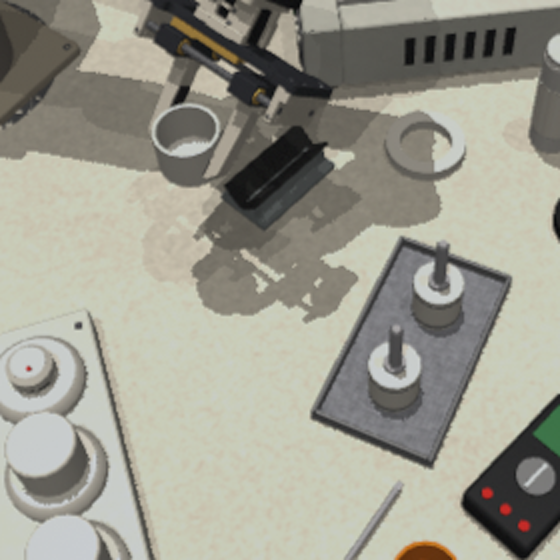

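```bash
python3 -c "
from h import *
a=cv2.imread('pics/sc27_raw.png');b=cv2.imread('pics/sc33_raw.png')
ca=a[110:240,200:330];cb=b[110:240,200:330]
cv2.imwrite('pics/cmp.png',cv2.resize(np.hstack([ca,cb]),None,fx=3,fy=3,interpolation=cv2.INTER_CUBIC))
c=wr('w12')"
```

```text
(no output)
```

View pics/cmp.png

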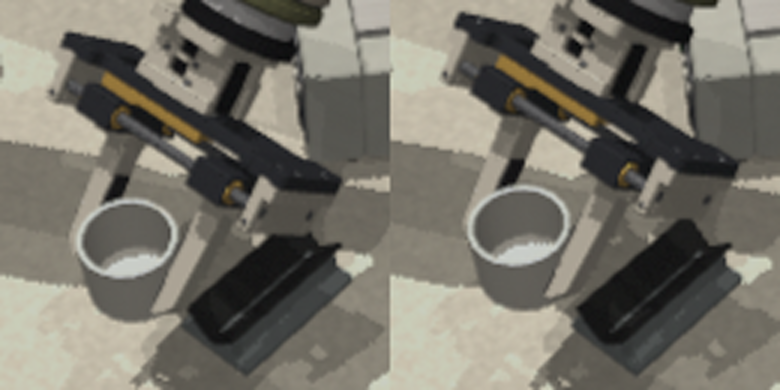

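View pics/w12.png

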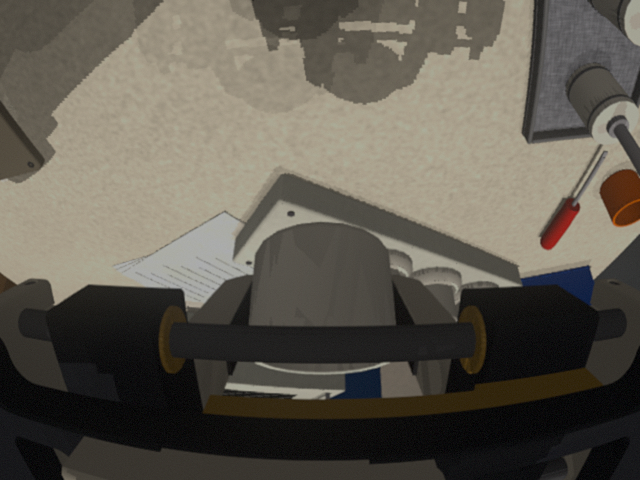

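Emit:
carry_out(steps=[{"xyz": [0, 0, 0.5], "rot": [5, -0.5, 0]}, {"xyz": [0, 1, 0.5], "rot": [12, -1.1, 0]}, {"xyz": [0, 2, 0.5], "rot": [20, -1.9, 0]}, {"xyz": [0, 3, 0.5], "rot": [28, -2.6, 0]}, {"xyz": [0, 5, 0.5], "rot": [36, -3.4, 0]}, {"xyz": [0, 7, 0.5], "rot": [44, -4.1, 0]}, {"xyz": [-0.2, 9, 0], "rot": [52, -4.8, 0]}, {"xyz": [-0.4, 11, -1], "rot": [60, -5.6, 0]}, {"xyz": [-0.5, 11.7, -2], "rot": [68, -6.3, 0.1]}, {"xyz": [-0.5, 11.7, -3], "rot": [76, -7.1, 0.1]}])

```text
t: 64.25
tool_pos: [0.4391, 0.0711, 0.1779]
orientation: [-2.583, 0.128, -0.037]
force: [0.2, 0.4, -1.3]
opening: 0.0623
```

```bash
python3 -c "
from h import *
st(); delta(tilt(84.5,45,-5.5),[.437,.077,.1])
snap('scene','sc34',(220,120,380,260),4);snap('top','tp34',(240,270,360,370),5)"
```

```text
t 64.25 q [-0.392, -0.244, 2.056, 0.531, 1.515, -0.374] p [0.4391, 0.0711, 0.1779] z [0.053, 0.525, -0.849] x [0.995, -0.099, 0.0] F [0.2, 0.4, -1.3] op 0.0623
rot [13.1, -1.3, 0.2] xyz cm [-0.21, 0.59, -7.79]
```

View pics/sc34.png

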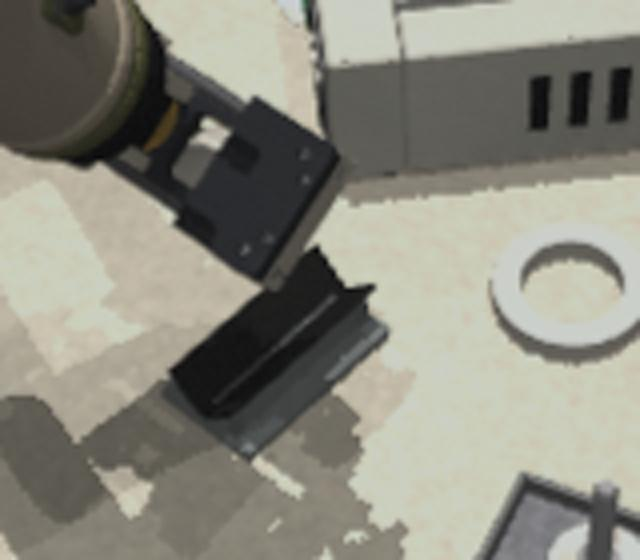

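Emit:
carry_out(steps=[{"xyz": [-0.2, 0.5, -1], "rot": [6.5, -0.6, 0.1]}, {"xyz": [-0.2, 0.5, -3], "rot": [13.1, -1.3, 0.2]}, {"xyz": [-0.2, 0.5, -6], "rot": [13.1, -1.3, 0.2]}, {"xyz": [-0.2, 0.5, -8], "rot": [13.1, -1.3, 0.2]}, {"xyz": [-0.2, 0.5, -9.2], "rot": [13.1, -1.3, 0.2]}, {"xyz": [-0.2, 0.5, -9.2], "rot": [13.1, -1.3, 0.2]}])

```text
t: 64.95
tool_pos: [0.4355, 0.0774, 0.084]
orientation: [-2.359, 0.111, -0.037]
force: [-0.4, -0.3, -1.1]
opening: 0.0627
```

```bash
python3 -c "
from h import *
st(); delta(tilt(84.5,45,-5.5),[.437,.077,.062])
snap('scene','sc34',(220,120,380,260),4);snap('top','tp34',(240,270,360,370),5)"
```

```text
t 64.95 q [-0.515, 0.029, 2.103, 0.701, 1.44, -0.674] p [0.4355, 0.0774, 0.084] z [0.06, 0.701, -0.711] x [0.996, -0.092, -0.006] F [-0.4, -0.3, -1.1] op 0.0627
rot [0.2, -0.4, -0.2] xyz cm [0.15, -0.04, -2.2]
```

View pics/sc34.png

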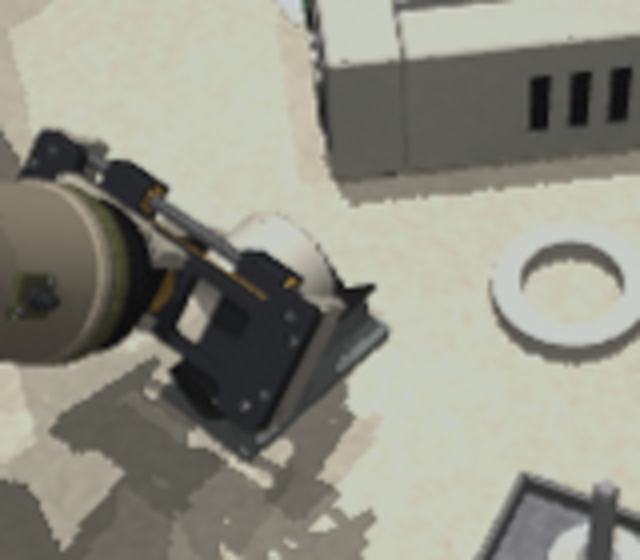

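View pics/tp34.png

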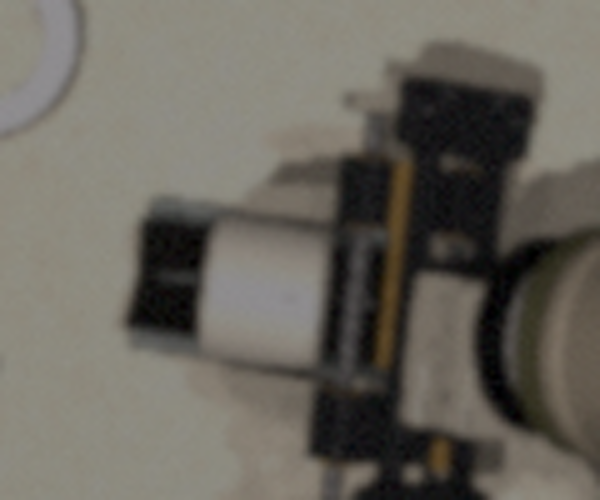

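Emit:
carry_out(steps=[{"xyz": [0.15, 0, -0.3], "rot": [0, 0, 0]}, {"xyz": [0.15, 0, -0.7], "rot": [0, 0, 0]}, {"xyz": [0.15, 0, -1], "rot": [0, 0, 0]}, {"xyz": [0.15, 0, -1], "rot": [0, 0, 0]}])

```text
t: 65.45
tool_pos: [0.4375, 0.0775, 0.0748]
orientation: [-2.358, 0.111, -0.04]
force: [-0.0, 0.2, -0.3]
opening: 0.0624
```

Emit:
carry_out(steps=[{"xyz": [0, 0, -0.15], "rot": [0, 0, 0]}, {"xyz": [0, 0, -0.3], "rot": [0, 0, 0]}, {"xyz": [0, 0, -0.3], "rot": [0, 0, 0]}])

```text
t: 65.75
tool_pos: [0.4376, 0.0774, 0.0718]
orientation: [-2.357, 0.111, -0.041]
force: [-0.2, 0.0, 0.1]
opening: 0.0624
```

Emit:
carry_out(steps=[{"xyz": [0, 0, -0.1], "rot": [0, 0, 0]}, {"xyz": [0, 0, -0.2], "rot": [0, 0, 0]}, {"xyz": [0, 0, -0.2], "rot": [0, 0, 0]}])

```text
t: 66.05
tool_pos: [0.4376, 0.0774, 0.0699]
orientation: [-2.358, 0.111, -0.041]
force: [0.4, 0.1, -0.9]
opening: 0.0625
```

Emit:
carry_out(steps=[{"xyz": [0, 0, -0.1], "rot": [0, 0, 0]}, {"xyz": [0, 0, -0.2], "rot": [0, 0, 0]}, {"xyz": [0, 0, -0.2], "rot": [0, 0, 0]}])

```text
t: 66.35
tool_pos: [0.4376, 0.0774, 0.0679]
orientation: [-2.358, 0.111, -0.041]
force: [0.4, -0.3, -0.3]
opening: 0.0625
```

Emit:
carry_out(steps=[{"xyz": [0, 0, -0.1], "rot": [0, 0, 0]}, {"xyz": [0, 0, -0.2], "rot": [0, 0, 0]}, {"xyz": [0, 0, -0.2], "rot": [0, 0, 0]}])

```text
t: 66.65
tool_pos: [0.4379, 0.0774, 0.0669]
orientation: [-2.357, 0.109, -0.041]
force: [-3.1, -1.7, 8.1]
opening: 0.0624
```

Emit:
carry_out(steps=[{"xyz": [0, 0, 0], "rot": [0, 0, 0]}, {"xyz": [0, 0, 0], "rot": [0, 0, 0]}, {"xyz": [0, 0, 0], "rot": [0, 0, 0]}, {"xyz": [0, 0, 0], "rot": [0, 0, 0]}], grip=0.92)

```text
t: 67.05
tool_pos: [0.4377, 0.0774, 0.0659]
orientation: [-2.358, 0.111, -0.041]
force: [-1.3, -0.1, -0.5]
opening: 0.085
```

Emit:
carry_out(steps=[{"xyz": [-0.3, -3, 3], "rot": [0, 0, 0]}, {"xyz": [-0.7, -7, 7], "rot": [0, 0, 0]}, {"xyz": [-0.7, -7, 10], "rot": [0, 0, 0]}, {"xyz": [-0.5, -5, 14], "rot": [-8, 0, 0]}, {"xyz": [0, -2, 15], "rot": [-16, 0, 0]}, {"xyz": [0, 0.7, 15], "rot": [-75, 0, 0]}, {"xyz": [0, 0.7, 15], "rot": [-75, 0, 0]}, {"xyz": [0, 0.7, 15], "rot": [-75, 0, 0]}, {"xyz": [0, 0.7, 15], "rot": [-75, 0, 0]}, {"xyz": [0, 0.7, 15], "rot": [-75, 0, 0]}])

```text
t: 68.05
tool_pos: [0.4386, 0.0849, 0.218]
orientation: [2.891, -0.087, 0.11]
force: [0.5, -0.7, -0.3]
opening: 0.0857
```

```bash
python3 -c "
from h import *
st(); delta(tilt(-95.5,30,-5.5),[.437,.084,.061])
snap('top','tp36',(240,270,360,370),5);snap('scene','sc36',(220,120,380,260),4)"
```

```text
t 68.05 q [0.283, -0.275, 1.928, -0.259, 1.495, 0.364] p [0.4386, 0.0849, 0.218] z [0.068, -0.247, -0.967] x [0.995, -0.05, 0.082] F [0.5, -0.7, -0.3] op 0.0857
rot [-15.5, 5.8, -3.3] xyz cm [-0.16, -0.09, -15.7]
```

View pics/tp36.png

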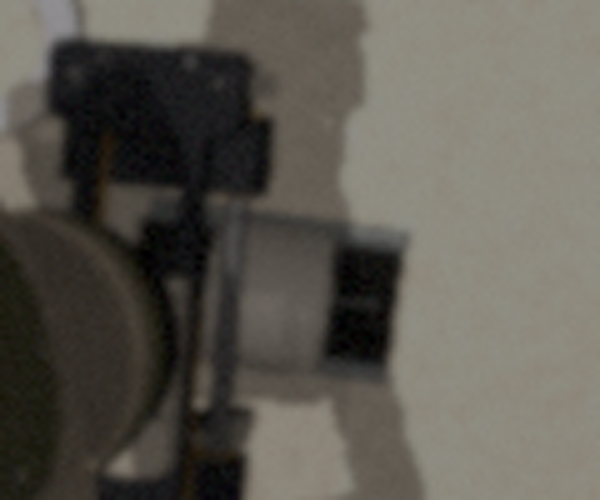

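View pics/sc36.png

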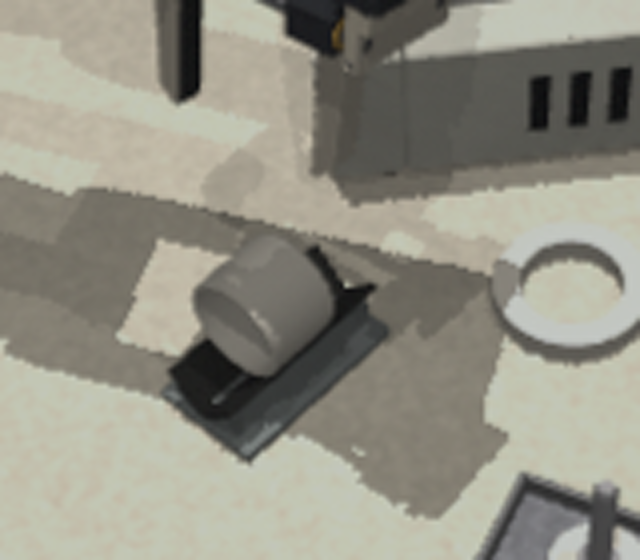

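Lies properly, same place as cap 1. Regrasp.

Emit:
carry_out(steps=[{"xyz": [-0.1, -0.1, 0], "rot": [-7.5, 2.9, -1.6]}, {"xyz": [-0.1, -0.1, -3], "rot": [-15.5, 5.8, -3.2]}, {"xyz": [-0.1, -0.1, -7], "rot": [-15.5, 5.8, -3.2]}, {"xyz": [-0.1, -0.1, -11], "rot": [-15.5, 5.8, -3.2]}, {"xyz": [-0.1, -0.1, -14.5], "rot": [-15.5, 5.8, -3.2]}, {"xyz": [-0.1, -0.1, -15.6], "rot": [-15.5, 5.8, -3.2]}, {"xyz": [-0.1, -0.1, -15.6], "rot": [-15.5, 5.8, -3.2]}, {"xyz": [-0.1, -0.1, -15.6], "rot": [-15.5, 5.8, -3.2]}])

```text
t: 68.95
tool_pos: [0.4377, 0.0832, 0.0616]
orientation: [2.622, -0.128, -0.039]
force: [0.5, -0.8, 0.5]
opening: 0.0856
```

```bash
python3 -c "
from h import *
st(); delta(tilt(-95.5,30,-5.5),[.437,.083,.061])"
```

```text
t 68.95 q [0.421, 0.159, 1.886, -0.449, 1.393, 0.666] p [0.4377, 0.0832, 0.0616] z [-0.052, -0.491, -0.869] x [0.995, -0.098, -0.004] F [0.5, -0.8, 0.5] op 0.0856
rot [-0.4, -0.2, 0.1] xyz cm [-0.07, -0.02, -0.06]
```

Emit:
carry_out(steps=[{"xyz": [0, 0, -0.05], "rot": [0, 0, 0]}, {"xyz": [0, 0, -0.05], "rot": [0, 0, 0]}, {"xyz": [0, 0, -0.05], "rot": [0, 0, 0]}, {"xyz": [0, 0, -0.05], "rot": [0, 0, 0]}, {"xyz": [0, 0, -0.05], "rot": [0, 0, 0]}], grip=0, force=20)

```text
t: 69.45
tool_pos: [0.4371, 0.0836, 0.0604]
orientation: [2.621, -0.126, -0.038]
force: [-2.6, 1.6, 6.4]
opening: 0.0642
```

Emit:
carry_out(steps=[{"xyz": [0, 0, 1], "rot": [0, 0, 0]}, {"xyz": [0, -2, 5], "rot": [0, 0, 0]}, {"xyz": [0, -5, 9], "rot": [0, 0, 0]}, {"xyz": [0, -8, 13], "rot": [0, 0, 0]}, {"xyz": [0, -12, 17], "rot": [8, -0.8, 0]}, {"xyz": [0, -16, 20], "rot": [16, -1.6, 0]}, {"xyz": [0, -20, 20], "rot": [24, -2.4, 0]}, {"xyz": [0, -22, 20], "rot": [50, -5, 0]}, {"xyz": [0, -22, 20], "rot": [50, -5, 0]}, {"xyz": [0, -22, 20], "rot": [50, -5, 0]}])

```text
t: 70.45
tool_pos: [0.4372, -0.1384, 0.262]
orientation: [-2.848, 0.136, -0.024]
force: [0.6, 0.3, -2.0]
opening: 0.064
```

```bash
python3 -c "
from h import *
st(); delta(tilt(54,60,-36),[.4075,-.2665,.145])"
```

```text
t 70.45 q [-0.62, -0.176, 1.77, 0.254, 1.691, -0.512] p [0.4372, -0.1384, 0.262] z [0.03, 0.285, -0.958] x [0.995, -0.096, 0.003] F [0.6, 0.3, -2.0] op 0.064
rot [41.0, -15.4, -29.0] xyz cm [-2.97, -12.81, -11.7]
```

Emit:
carry_out(steps=[{"xyz": [-0.5, -3, 0], "rot": [6, -2, -5]}, {"xyz": [-1, -6, 0], "rot": [12, -5, -9]}, {"xyz": [-1.5, -9, 0], "rot": [18, -7, -14]}, {"xyz": [-2, -12, 0], "rot": [25, -9, -19]}, {"xyz": [-3, -12.8, -1], "rot": [41, -15.4, -29]}, {"xyz": [-3, -12.8, -5], "rot": [41, -15.4, -29]}, {"xyz": [-3, -12.8, -9], "rot": [41, -15.4, -29]}, {"xyz": [-3, -12.8, -11.7], "rot": [41, -15.4, -29]}, {"xyz": [-3, -12.8, -11.7], "rot": [41, -15.4, -29]}, {"xyz": [-3, -12.8, -11.7], "rot": [41, -15.4, -29]}])

```text
t: 71.45
tool_pos: [0.4069, -0.2648, 0.1435]
orientation: [-2.018, 0.652, -0.371]
force: [0.6, 0.0, -0.6]
opening: 0.064
```

```bash
python3 -c "
from h import *
st(); delta(tilt(54,60,-36),[.4075,-.2665,.125])
snap('scene','sc37',(90,230,250,390),4);snap('top','tp37',(400,260,520,380),5)"
```

```text
t 71.45 q [-1.251, 0.339, 1.781, 0.788, 1.743, -0.792] p [0.4069, -0.2648, 0.1435] z [0.503, 0.702, -0.503] x [0.812, -0.584, -0.003] F [0.6, 0.0, -0.6] op 0.064
rot [0.1, -0.3, -0.3] xyz cm [0.06, -0.17, -1.85]
```

View pics/sc37.png

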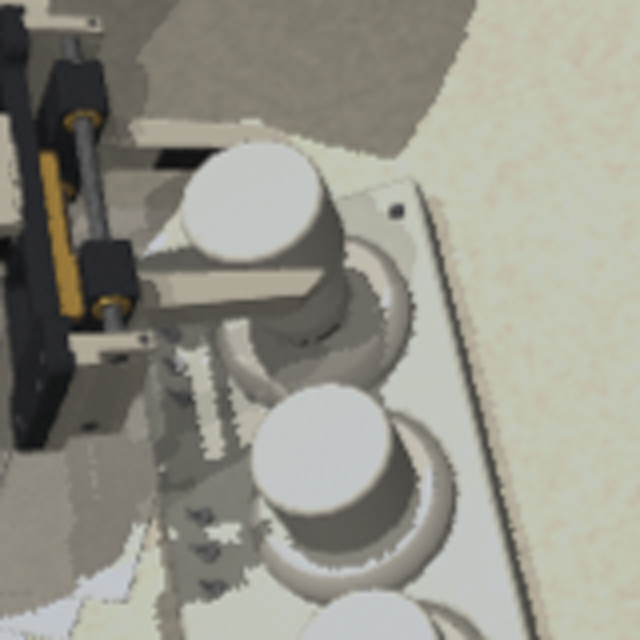

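View pics/tp37.png

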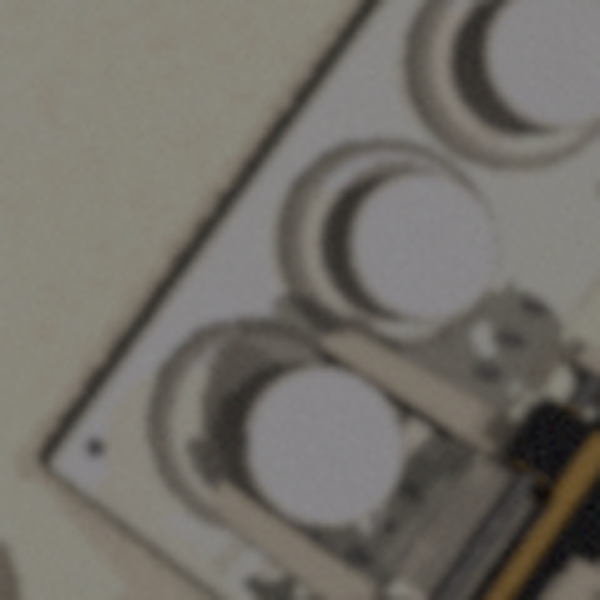

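```bash
python3 -c "
from h import *
f=lambda u,v,x,y,s:(x+(u+.5)/s-.5,y+(v+.5)/s-.5)
tri('held',f(324,445,400,260,5),f(252,202,90,230,4))
tri('placed1',f(425,246,400,260,5),f(321,449,90,230,4))
"
```

```text
held [ 0.4084 -0.2672  0.1621] top [ 0.4076 -0.268   0.1624] scene [ 0.4091 -0.2664  0.1619]
placed1 [ 0.4886 -0.3262  0.1063] top [ 0.4879 -0.327   0.1066] scene [ 0.4893 -0.3254  0.1061]
```

Emit:
carry_out(steps=[{"xyz": [0, 0, -1], "rot": [0, 0, 0]}, {"xyz": [0, 0, -2.5], "rot": [0, 0, 0]}, {"xyz": [0, 0, -3.8], "rot": [0, 0, 0]}, {"xyz": [0, 0, -4.6], "rot": [0, 0, 0]}, {"xyz": [0, 0, -4.9], "rot": [0, 0, 0]}, {"xyz": [0, 0, -4.9], "rot": [0, 0, 0]}, {"xyz": [0, 0, -4.9], "rot": [0, 0, 0]}])

```text
t: 72.25
tool_pos: [0.4068, -0.2647, 0.0937]
orientation: [-2.017, 0.653, -0.371]
force: [0.6, 0.2, 0.2]
opening: 0.064
```

Emit:
carry_out(steps=[{"xyz": [0, 0, -0.15], "rot": [0, 0, 0]}, {"xyz": [0, 0, -0.3], "rot": [0, 0, 0]}, {"xyz": [0, 0, -0.3], "rot": [0, 0, 0]}])

```text
t: 72.55
tool_pos: [0.4067, -0.2647, 0.0905]
orientation: [-2.018, 0.653, -0.371]
force: [-0.2, 0.9, -0.5]
opening: 0.0637
```

Emit:
carry_out(steps=[{"xyz": [0, 0, -0.1], "rot": [0, 0, 0]}, {"xyz": [0, 0, -0.2], "rot": [0, 0, 0]}, {"xyz": [0, 0, -0.2], "rot": [0, 0, 0]}])

```text
t: 72.85
tool_pos: [0.4067, -0.2647, 0.0885]
orientation: [-2.018, 0.653, -0.371]
force: [0.2, 0.0, -0.5]
opening: 0.0643
```

Emit:
carry_out(steps=[{"xyz": [0, 0, -0.1], "rot": [0, 0, 0]}, {"xyz": [0, 0, -0.2], "rot": [0, 0, 0]}, {"xyz": [0, 0, -0.2], "rot": [0, 0, 0]}])

```text
t: 73.15
tool_pos: [0.4067, -0.2649, 0.0879]
orientation: [-2.017, 0.651, -0.372]
force: [-4.4, -1.4, 10.6]
opening: 0.0642
```

Emit:
carry_out(steps=[{"xyz": [0, 0, -0.1], "rot": [0, 0, 0]}, {"xyz": [0, 0, -0.1], "rot": [0, 0, 0]}])

```text
t: 73.35
tool_pos: [0.4067, -0.2649, 0.0877]
orientation: [-2.016, 0.65, -0.372]
force: [-7.9, -0.0, 14.3]
opening: 0.0644
```

Emit:
carry_out(steps=[{"xyz": [0, 0, 0.2], "rot": [0, 0, 0]}, {"xyz": [0, 0, 0.2], "rot": [0, 0, 0]}])

```text
t: 73.55
tool_pos: [0.4068, -0.265, 0.0879]
orientation: [-2.018, 0.652, -0.372]
force: [-2.3, -1.5, 4.5]
opening: 0.0643
```

Emit:
carry_out(steps=[{"xyz": [0, 0, 0], "rot": [0, 0, 0]}, {"xyz": [0, 0, 0], "rot": [0, 0, 0]}, {"xyz": [0, 0, 0], "rot": [0, 0, 0]}, {"xyz": [0, 0, 0], "rot": [0, 0, 0]}], grip=0.85)

```text
t: 73.95
tool_pos: [0.4067, -0.2645, 0.0873]
orientation: [-2.017, 0.653, -0.371]
force: [-0.2, -0.6, 0.1]
opening: 0.0792
```

Emit:
carry_out(steps=[{"xyz": [-1.3, -1.8, 1.3], "rot": [0, 0, 0]}, {"xyz": [-3.6, -5, 3.6], "rot": [0, 0, 0]}, {"xyz": [-5, -7, 7], "rot": [0, 0, 0]}, {"xyz": [-5, -7, 12], "rot": [0, 0, 0]}, {"xyz": [-5, -7, 17], "rot": [0, 0, 0]}, {"xyz": [-5, -7, 20], "rot": [0, 0, 0]}, {"xyz": [-5, -7, 20], "rot": [0, 0, 0]}])

```text
t: 74.65
tool_pos: [0.3572, -0.3363, 0.2921]
orientation: [-2.025, 0.65, -0.377]
force: [0.1, -0.4, 0.2]
opening: 0.0794
```

```bash
python3 -c "
from h import *
st()
snap('scene','sc38');snap('top','tp38');crop('tp38_raw','tp38c',(270,170,590,400),2.5);crop('sc38_raw','sc38c',(110,220,450,475),2.35)"
```

```text
t 74.65 q [-1.365, 0.251, 1.577, 0.784, 2.017, -0.66] p [0.3572, -0.3363, 0.2921] z [0.505, 0.698, -0.508] x [0.812, -0.584, 0.004] F [0.1, -0.4, 0.2] op 0.0794
```

View pics/sc38c.png

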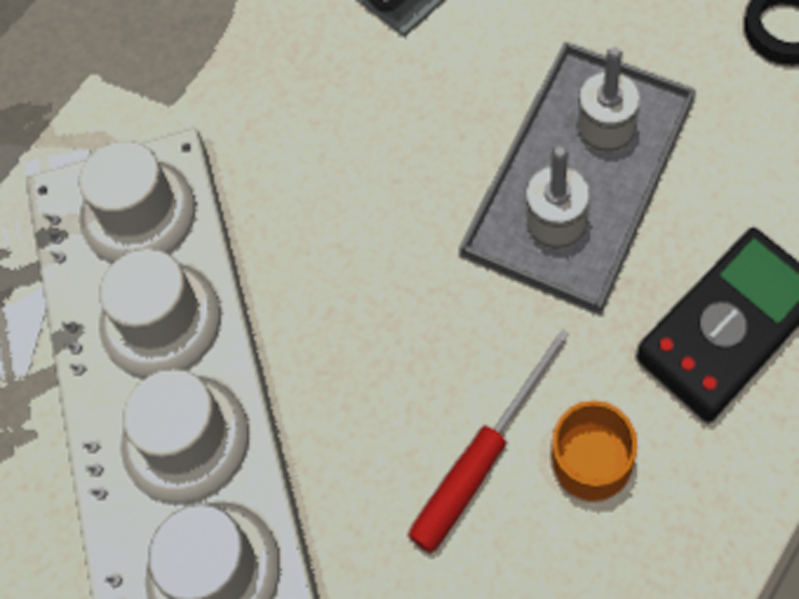

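View pics/tp38c.png

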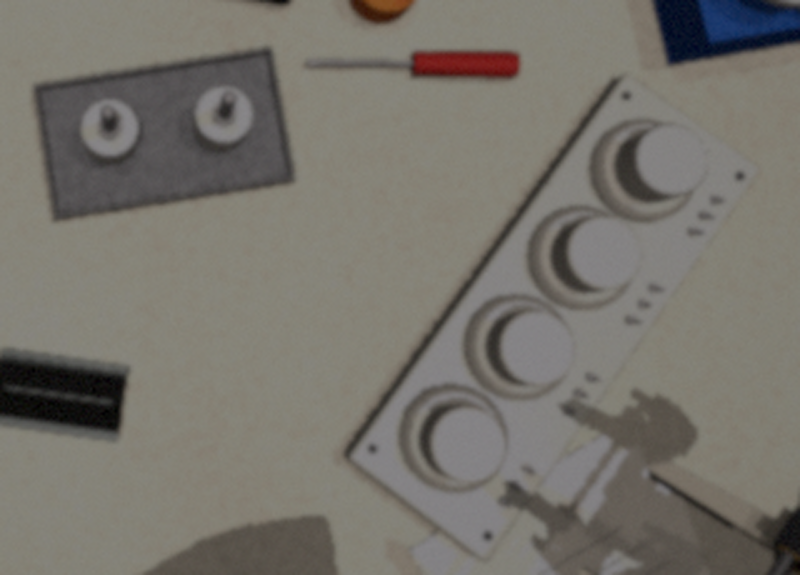

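```bash
python3 -c "
from h import *
f=lambda u,v,x,y,s:(x+(u+.5)/s-.5,y+(v+.5)/s-.5)
for n,t,s in(('ref',(671,161),(197,552)),('c0',(603,252),(169,414)),('c1',(535,347),(143,292)),('c2',(465,443),(121,178))):
  tri(n,f(*t,270,170,2.5),f(*s,110,220,2.35))
for n,t,s in(('p0',(110,128),(609,98)),('p1',(223,117),(557,194))):
  tri(n,f(*t,270,170,2.5),f(*s,110,220,2.35))
st(); close_job()"
```

```text
ref [ 0.6519 -0.4443  0.1053] top [ 0.6505 -0.4457  0.1057] scene [ 0.6533 -0.4428  0.1049]
c0 [ 0.5713 -0.3851  0.103 ] top [ 0.5706 -0.3859  0.1032] scene [ 0.572  -0.3843  0.1028]
c1 [ 0.4891 -0.3269  0.099 ] top [ 0.4886 -0.3274  0.0991] scene [ 0.4895 -0.3264  0.0988]
c2 [ 0.4075 -0.2662  0.1008] top [ 0.4072 -0.2666  0.1009] scene [ 0.4078 -0.2659  0.1007]
p0 [0.6773 0.0404 0.0593] top [0.6765 0.0397 0.0592] scene [0.6781 0.0411 0.0595]
p1 [ 0.6906 -0.0615  0.057 ] top [ 0.6896 -0.0625  0.0569] scene [ 0.6917 -0.0605  0.0571]
t 74.75 q [-1.365, 0.256, 1.582, 0.782, 2.014, -0.662] p [0.3567, -0.3348, 0.2876] z [0.504, 0.701, -0.505] x [0.812, -0.584, -0.002] F [0.1, 0.3, 0.1] op 0.0791
the job is handed in; nothing more can be done
```

I moved both heat probes from the heater to the grey tray, one after the other, laying each in the V rest and letting go there to change the grip. They stand about 100 mm apart, stem up. I then turned all three loose white caps over by way of the rest and put them mouth down on det0, det1 and det2. The job was handed in at 74.8 s with the gripper open and clear of everything; no verdict was reported.

**Last checks that agreed:**
- The probes measure at (0.677, 0.040) and (0.691, -0.062), inside the tray limits.
- The caps measure at (0.571, -0.385), (0.489, -0.327) and (0.408, -0.266), within about 2 mm of the detector axes I measured at the start.
- All three caps met the base at nearly the same tool height, 88 mm, so I take them to be fully down.
- In the final scene and top pictures the screwdriver and the orange cup look undisturbed; I did not measure the bystanders.

**Checks that disagreed:**
- The last camera measurement of the cap tops gave 99–103 mm, where 108 mm is expected. The cap already in place read 105 mm by the same method, so I put this down to picking pixels in small crops, but I did not resolve it.
- The third cap closed at 62.5 mm instead of 64.5 mm on its first grasp, so it was held off-centre. The regrasp in the rest centred it again at 64 mm.

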